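Thread the axle through the tape dispenser and its roll

ROBOT

A 6-joint arm with a two-finger parallel gripper is mounted at the origin on the work surface. World frame = base frame: x ahead of the robot, y to its left, z up, the work surface at z = 0. Lengths are in mm, angles in rad, forces in N, time in s.
With the tool pointing down it reaches from about 325 to 1000 mm from the base axis. Payload 5.1 kg.
Tool frame: the origin (TCP) lies between the finger pads; the fingertips stand 11 mm ahead of it and the grasp point (between the pads) lies 8 mm behind it; z points along the fingers, y is the direction in which the jaws open and shut (so a half turn about z gives the same grasp; the last joint's range is limited). The gripper opens to 85 mm and grips with 20 to 120 N. Pads are 22 mm wide; open, the fingers measure 114 mm over their backs; the gripper's body (76 mm by 85 mm) begins 54 mm behind the grasp point. The pads swing forward as they close: fully open they stand 13 mm farther back than shut.
Start: joints at [1.239, 0.124, 1.65, -0, 1.367, -0.083], TCP at [160.079, 629.968, 204.022] pointing down, gripper open.
Joint ranges: [-2.61, 2.61], [-1.02, 2.33], [0.03, 2.71], [-1.35, 4.49], [0.32, 2.68], [-2.91, 2.91]. Speed limits (rad/s): [2.57, 2.57, 3.14, 3.14, 3.14, 3.14].

INTERFACE

Orientations are given as a rotation vector (axis times angle).
In Python, from plant import * gives the robot as it stands. The module is installed in compiled form; this text tells all that it offers.
- The arm moves only by the tool drive_tool, never from a script. Its arguments are lists of equal length, an entry for each row: "delta_pos": the shift along the tool's x, y, z in m, a list of three; "roll": the turn about the tool's z in degrees. In form: {"delta_pos": [[tx, ty, tz], ...], "roll": [roll, ...]}. A call has exactly 10 rows; each row shifts and turns the pose as measured when the row begins, along the tool's axes as they then stand; what a row does not reach is not made up. A row lasts 1/10 s, in which the tool goes at most 50 mm and 8.59 degrees, less where a joint would pass 70% of its speed; a pose out of reach is approached as far as the arm can. A call with a gripper value outside its range is refused whole. "jaw" is the closure, from -1 (fully open) to 1 (shut), set as the call begins (left out, the last holds). The fingers move at their own pace and stop on an object; "newtons" is the grip in N (left out, the last holds). Time passes only in rows, so rows that do not move let the fingers close, or fill a call up. It gives the time, the measured TCP pose, the force and the opening at its end, in the units of the state.
- sense(): the state, without advancing time (a new reading comes with each control period).
- read_camera(name): name is "scene" or "top"; returns a dict with "color" (420x560x3 uint8, red, green, blue), "vertical_fov" (degrees; the focal length in pixels is half the picture's height over the tangent of half this angle, whatever the lens; pixels are square), "cx", "cy" (the principal point, pixels), "dist_coeffs" ([k1, k2, p1, p2, k3] as OpenCV has them; the pictures are not rectified), "xyz" and "orientation" of the camera in the world. Camera axes: x right, y down, z forward; pixel columns grow to the right and rows downward; lengths in mm; the calibration is good to about 2 mm. A picture is of the moment at which its call begins. There is no depth.
- job_done(): hands the job in, once; it reports no verdict.
Trained networks look in a picture, given as the dict that the camera call returned (one of the last four; its "shot" number tells which), for a name from the list of things; names that differ only in an ending like _2 or _b are one class to them, and where a whole thing is asked for, a point or a joint stands for the part that bears it (a point fixed in the world has none). Each returns a list of dicts, best first, with "p" (0 to 1); they miss things now and then, are a little off and sometimes report something else, mostly with a low value. They report only what shows in the picture. A call takes as long as a camera call. They do not tell look-alikes from the thing itself.
- boxes_of(name, picture): "position" ([x, y, z] in mm, in world coordinates, good to about 4 mm: the middle of the surface that is visible of it).
- mark_of(name, picture): "position" ([x, y, z] in mm, in world coordinates, good to about 4 mm: a listed point, or the origin of a listed thing).
The state is a dict: "time": time; "joint_pos": joint angles; "qd": joint speeds; "tau": joint torques, N m; "tcp_pos": TCP position; "tool_rot": TCP orientation; "force": force on the tool from outside, world axes, zero at the start; "ft_torque": the same for the moment, N m; "opening": finger opening in mm.
Only numpy, scipy, OpenCV 4.12 (cv2) and the standard library are available. Lean on these libraries where they do the work, as an engineer would, in place of code of your own. Each camera call takes 0.05 s, during which the arm holds its last target.

TASK

Load the tape dispenser: take the axle by its handle out of the wooden brush rest, feed it nose first, gently, from the side without the catch through the near bearing, the hub of the paper-tape roll and the far bearing, and press it home until its flange sits against the near bearing and the spring catch has dropped into its groove, so that the roll hangs on it. Feel your way and do not force it: never push or pry the axle against the dispenser or the roll with more than about 3 kg (30 N). Let go of it, and leave the small tape roll, glue sticks, brush pot and shell cone where they are.

Things in the scene. Friction and masses are not known exactly. Their poses are not given: they have to be found in the camera images.
- dispenser: Grey steel bench dispenser bolted down, base plate 170 mm (x) by 150 mm (y) by 8 mm; origin under its centre, z up. The axle's line runs along its y at x = 0, z = 75 mm. Two 46 x 46 mm bearing blocks stand on cheek plates: near one from y = -71 to -55 mm, far one from 55 to 71 mm, tops at z = 98 mm. The axle goes in from the -y side, moving along +y; the catch is beyond the far block.
- near_mouth (a point): Centre of the near bearing's hole, at its outer face (y = -71 mm of the dispenser, z = 75 mm). Both bearings have a plain round hole 17.2 mm wide and 16 mm long for the 16 mm axle, without lead-in; the axle can tilt up to 0.07 rad in one of them.
- roll: Roll of brown paper tape on a black hub, 110 mm across, 70 mm wide, 0.3 to 0.5 kg; origin at its centre, axis along y. It lies loose on two rails between the blocks; its hub's plain through hole, 19 mm wide, is 4.5 mm under the bearings' line, so a level axle butts on it: dip the nose 2 to 3 mm. It may slide 20 mm along the line. Once threaded it hangs about 2 mm under the line, off the rails.
- axle: Steel tube axle with black ribbed handle, 0.13 kg. Origin on its line at the flange's seating face; +y to the nose. Shaft 16 mm thick to y = 146.5 mm, groove 10 mm thick to 153.5, nose 16 mm thick for 4 mm, then tapering to 13.8 mm at its end, 159.5. Flange 30 mm across, y = -5 to 0. Handle 20 mm thick, y = -65 to -5 mm: grip it near -36. Home: origin at y = -71 mm on the dispenser's axle line.
- axle_tip (a point): Point at the end of the axle's nose, on its centre line.
- catch (a joint): Spring catch beyond the far block: a flat lever 4 mm thick, lower edge 5.7 mm above the hole's centre, at y = 76.5 to 80.5 mm of the dispenser, with a bent-up lip for the nose. Value: its angle, 0 at rest, some 0.02 to 0.04 rad while the nose or shaft holds it up, near 0 again once dropped into the groove, when the axle is within 2 mm of home. The nose raises it itself (a few N of push).
- rest: Fixed wooden brush rest, 150 mm along its x, 50 mm wide, 50 mm high, with two notched uprights at x = -45 and +45 mm; origin at the centre of its underside. The axle lies along it with its centre line 52 mm above the table and the handle beyond the rest's -x end, clear of the uprights.
- tape: Small roll of white paper tape lying flat, 88 mm across, 19 mm high; leave it alone. Origin under its centre.
- glue_sticks: Bundle of three clear glue sticks, 36 by 110 by 12 mm (long along its y); leave it alone. Origin under its centre.
- brush_pot: Blue ceramic pot with brushes, 72 mm across, 85 mm high, brushes to 185 mm; leave it alone. Origin under its centre.
- shell_cone: Craft cone covered in nut shells, 66 mm across, 70 mm high; leave it alone. Origin under its centre.
Things that resemble listed ones, but are neither listed nor needed, are in the scene too. There is more than one size of the axle; the one meant has the size given above.

How it is judged (in metres and radians):
On the way, in this order (a step that is already met when the one before it is completed fails the run):
1. the axle's nose has come through the near bearing (y of axle_tip in the frame of dispenser above -0.053 m and angle between the y axis of axle and the y axis of dispenser, either way round below 0.12 rad and y of axle in the frame of dispenser below -0.075 m and x of axle_tip in the frame of dispenser between -0.009 and 0.009 m and z of axle_tip in the frame of dispenser between 0.066 and 0.084 m).
2. the nose has come through the roll's hub and the far bearing (y of axle_tip in the frame of dispenser above 0.072 m and angle between the y axis of axle and the y axis of dispenser, either way round below 0.03 rad and z of roll in the frame of dispenser above 0.0718 m).
At the end, for the whole second after the job is handed in: The axle runs through both bearings and the hub, flange within 2.3 mm of the near bearing, within 3 mm and 0.03 rad of the bearings' line; the catch is down in the groove (under 0.015 rad); the roll hangs on the axle, its centre over 71.8 mm up; the axle is let go and at rest (y of axle in the frame of dispenser between -0.0733 and -0.069 m and x of axle in the frame of dispenser between -0.003 and 0.003 m and z of axle in the frame of dispenser between 0.072 and 0.078 m and angle between the y axis of axle and the y axis of dispenser, either way round below 0.03 rad and value of joint catch below 0.015 rad and z of roll in the frame of dispenser between 0.0718 and 0.076 m and linear speed of axle below 0.02 m/s); the robot touches nothing.
It fails at once if the axle is pressed on the dispenser or on the roll with over 30 N (contact force between axle and dispenser above 30 N or contact force between axle and roll above 30 N).
It fails at once if the small tape roll, the glue sticks, the brush pot or the shell cone is moved by over 20 mm (distance of any of tape, glue_sticks, brush_pot, shell_cone from where it was at the start of the episode above 0.02 m).
It also fails if it takes over 70 s, if anything falls off the work surface, if the arm or the gripper's body presses on something with over 40 N, if the wrist force passes 120 N, or if a joint passes its speed limit or range.

## Working session

There is one attempt and no reset: what is moved stays moved. The work goes in short steps, Python scripts to look and compute and a tool call to move; the robot and the scene stay as the last step left them, time stands still between calls to the robot, and variables do not carry over. Pictures are saved under pics/ and viewed, and the job is handed in when it is done.

Besides the shell and the picture viewer there is one more tool, called after "Call:" as name(argument=value, ...) on one line, values as JSON. drive_tool: Moves the arm, as the interface text tells. Its arguments: {"type":"object","properties":{"delta_pos":{"type":"array"},"roll":{"type":"array"},"jaw":{"type":"number"},"newtons":{"type":"number"}},"required":["delta_pos","roll"]}

```bash
ls; mkdir -p pics; cat > h.py <<'E'
from plant import *
import numpy as np, cv2
from scipy.spatial.transform import Rotation as R
def cam(p):
    f=p["color"].shape[0]/2/np.tan(np.radians(p["vertical_fov"])/2)
    K=np.array([[f,0,p["cx"]],[0,f,p["cy"]],[0,0,1]])
    return K,np.array(p["dist_coeffs"],float)
def Rc(p):
    o=np.array(p["orientation"],float)
    return R.from_rotvec(o).as_matrix() if o.size==3 else (o if o.size==9 else R.from_quat(o).as_matrix())
def proj(p,P):
    K,d=cam(p);Rm=Rc(p);t=-Rm.T@np.array(p["xyz"])
    return cv2.projectPoints(np.array(P,float).reshape(-1,3),cv2.Rodrigues(Rm.T)[0],t,K,d)[0].reshape(-1,2)
def ray(p,uv):
    K,d=cam(p)
    n=cv2.undistortPoints(np.array(uv,float).reshape(-1,1,2),K,d).reshape(-1,2)
    v=np.c_[n,np.ones(len(n))]@Rc(p).T
    return np.array(p["xyz"],float),v
def atz(p,uv,z):
    o,v=ray(p,uv);return o+v*((z-o[2])/v[:,2])[:,None]
def tri(p1,u1,p2,u2):
    o1,v1=ray(p1,[u1]);o2,v2=ray(p2,[u2]);A=[];b=[]
    M=0;c=0
    for o,v in((o1,v1[0]),(o2,v2[0])):
        v=v/np.linalg.norm(v);Q=np.eye(3)-np.outer(v,v);M=M+Q;c=c+Q@o
    X=np.linalg.solve(M,c)
    return X
def save(p,name,box=None,s=1):
    im=cv2.cvtColor(p["color"],cv2.COLOR_RGB2BGR)
    if box: x0,y0,x1,y1=box; im=im[y0:y1,x0:x1]
    if s!=1: im=cv2.resize(im,None,fx=s,fy=s,interpolation=cv2.INTER_CUBIC)
    cv2.imwrite("pics/"+name,im)
E
python3 - <<'E'
from h import *
import pickle
np.set_printoptions(precision=1,suppress=True)
s=sense();print(s)
P={n:read_camera(n) for n in("scene","top")}
pickle.dump(P,open("p0.pkl","wb"))
for n,p in P.items():
    save(p,n+"0.png");print({k:v for k,v in p.items() if k!="color"})
    for t in ["dispenser","near_mouth","roll","axle","axle_tip","rest"]:
        for f in (boxes_of,mark_of):
            try:
                for r in f(t,p): print(n,t,f.__name__,np.round(r["position"]),round(r["p"],2),proj(p,[r["position"]])[0])
            except Exception as e: print(n,t,f.__name__,e)
E
```

```text
pics
{'time': 0.0, 'joint_pos': array([ 1.2,  0.1,  1.7, -0. ,  1.4, -0.1]), 'qd': array([0., 0., 0., 0., 0., 0.]), 'tau': array([  0. , -42.4, -36.5,   0. ,   0. ,  -0. ]), 'tcp_pos': array([159.9, 629.3, 202.7]), 'tool_rot': array([-0.4, -3.1,  0. ]), 'force': array([ 0.2, -0.1,  0. ]), 'ft_torque': array([-0., -0.,  0.]), 'opening': 85.08219136753198}
{'vertical_fov': 54.66245097001571, 'cx': 271.4907783287809, 'cy': 218.10473137277407, 'dist_coeffs': array([-0.1,  0. ,  0. ,  0. ,  0. ]), 'xyz': array([1021.2,  -70.8,  851.5]), 'orientation': array([-1.9, -1.8,  0.6]), 'shot': 1}
scene dispenser call [543. 146.  10.] 0.76 [359.5 277.8]
scene dispenser call [509. 136.  -0.] 0.77 [352.8 267.8]
scene near_mouth call [544. 147.  12.] 0.73 [360.2 277.7]
scene near_mouth call [491.  66.  79.] 0.71 [326.1 244.7]
scene near_mouth call [ 579. -352.   51.] 0.69 [142.8 292.4]
scene near_mouth call [ 696. -402.   -4.] 0.18 [120.  352.6]
scene roll call [537. 114. 116.] 0.9 [352.3 251.1]
scene roll call [506. 120.  73.] 0.72 [349.8 250.3]
scene roll call [413. 383.  -2.] 0.18 [438.9 232. ]
sc
[... 1874 characters left out ...]
all [ 124. -339.   16.] 0.93 [401.8 313.6]
top axle call [ 421. -390.   53.] 0.76 [426.4 201.6]
top axle call [ 472. -512.   17.] 0.72 [468.7 184.7]
top axle call [ 558. -206.   -1.] 0.23 [354.2 150.9]
top axle_tip call [ 456. -380.   58.] 0.87 [423.3 188.1]
top axle_tip call [ 460. -533.   17.] 0.77 [476.3 189.6]
top axle_tip call [ 156. -306.   28.] 0.62 [390.2 301.6]
top axle_tip call [499. 155.   3.] 0.47 [222.  168.9]
top axle_tip call [ 421. -621.    9.] 0.87 [508. 205.]
top axle_tip call [ 574. -351.   52.] 0.72 [412.3 143.2]
top axle_tip call [ 290. -192.    9.] 0.6 [347.5 249. ]
top rest call [ 493. -366.    7.] 0.95 [413.4 176. ]
top rest call [ 493. -378.   -3.] 0.95 [416.7 176.4]
```

View pics/scene0.png

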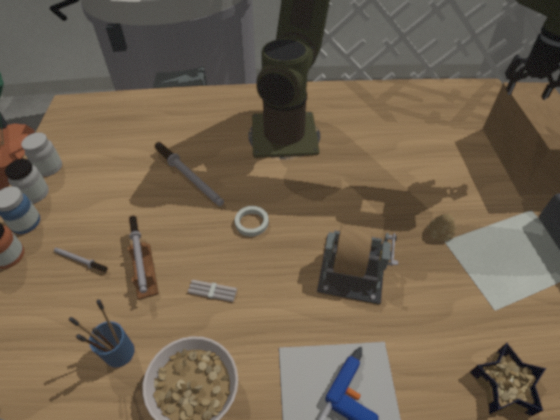

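View pics/top0.png

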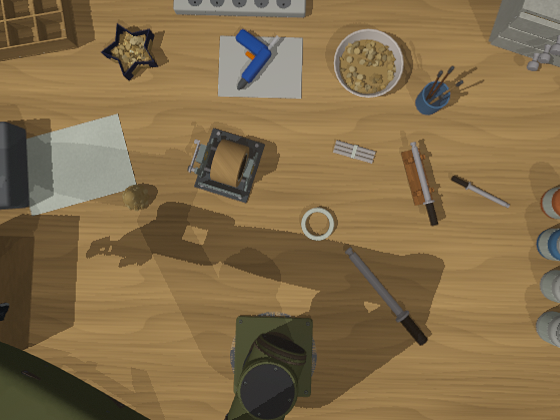

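```bash
python3 - <<'E'
from h import *
import pickle
P=pickle.load(open("p0.pkl","rb"))
s=sense();print([s[k].tolist() for k in("tcp_pos","tool_rot","joint_pos")]);print(R.from_rotvec(s["tool_rot"]).as_matrix().round(3))
save(P["top"],"t_axle.png",(380,120,520,220),5)
save(P["top"],"t_disp.png",(180,120,290,210),7)
save(P["scene"],"s_axle.png",(40,210,200,320),5)
save(P["scene"],"s_disp.png",(290,200,430,305),5)
E
```

```text
[[160.08787762095406, 629.9603707322605, 204.01637661613418], [-0.3898576262067113, -3.117296889265198, 1.2600574147994677e-05], [1.2393781451707275, 0.12379450361248502, 1.6503158733639613, 1.0329406694760817e-05, 1.3674925980162587, -0.08258677009780876]]
[[-0.969  0.246 -0.   ]
 [ 0.246  0.969 -0.   ]
 [ 0.    -0.    -1.   ]]
```

View pics/t_axle.png

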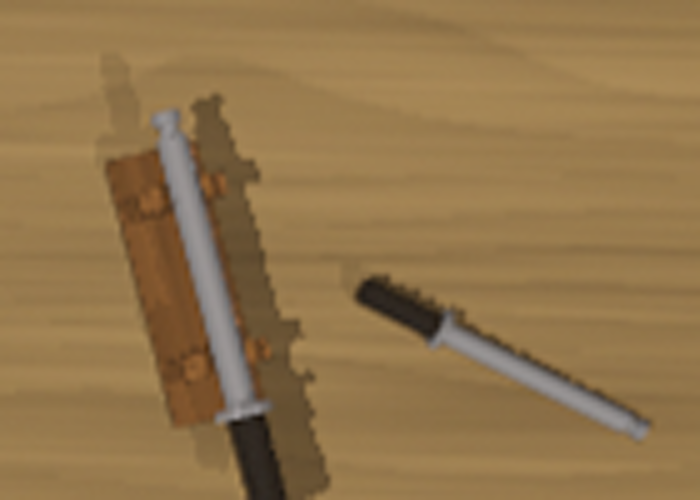

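View pics/s_axle.png

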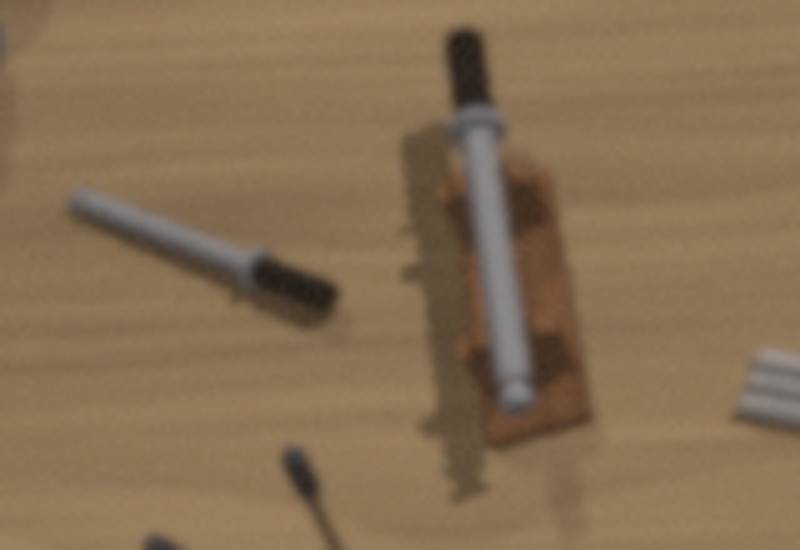

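View pics/t_disp.png

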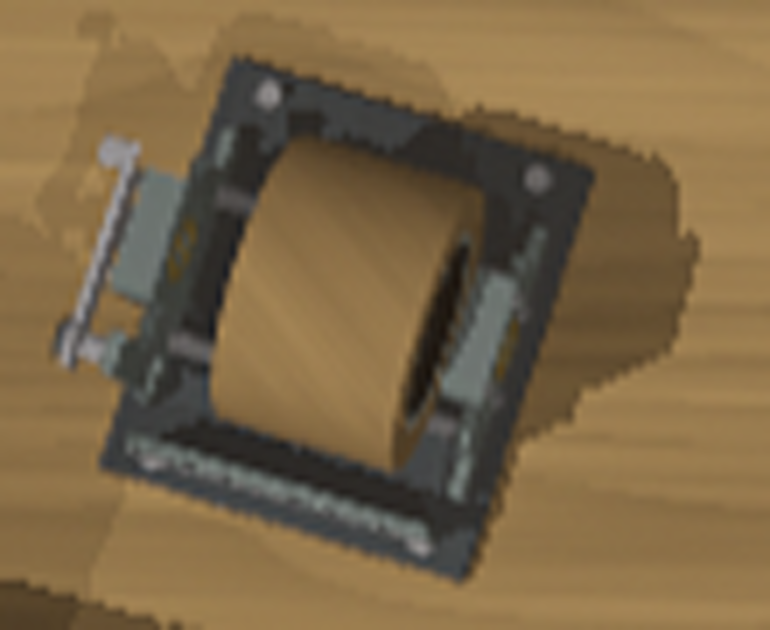

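View pics/s_disp.png

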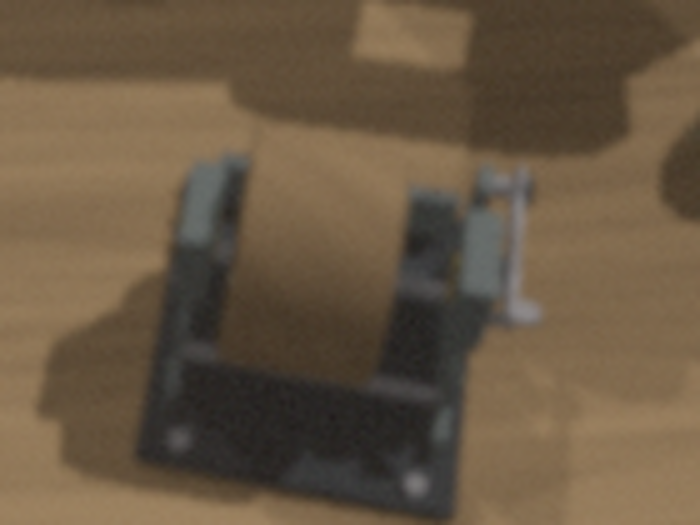

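```bash
cat > fit.py <<'E'
from h import *
import pickle
from scipy.optimize import least_squares
P=pickle.load(open("p0.pkl","rb"))
def ts(x,y):return (180+x/7-.43,120+y/7-.43)   # crop->px (cubic resize centre shift)
def ss(x,y):return (290+x/5-.4,200+y/5-.4)
# (dispenser coords) , top px, scene px
obs=[("top",(85,75,8),ts(238,60)),("top",(85,-75,8),ts(595,178)),("top",(-85,-75,8),ts(465,582)),("top",(-85,75,8),ts(102,468)),
("scene",(85,-75,8),ss(137,462)),("scene",(85,75,8),ss(452,517)),
("top",(23,71,98),ts(143,170)),("top",(-23,71,98),ts(108,287)),("top",(-23,55,98),ts(148,303)),("top",(23,55,98),ts(185,180)),
("top",(23,-55,98),ts(490,270)),("top",(23,-71,98),ts(523,284)),("top",(-23,-71,98),ts(480,404)),("top",(-23,-55,98),ts(443,390)),
]
def world(q,X):
    c,s=np.cos(q[3]),np.sin(q[3]);x,y,z=np.array(X,float).T
    return np.c_[q[0]+c*x-s*y,q[1]+s*x+c*y,q[2]+z]
def res(q):
    r=[]
    for n,X,u in obs:
        r.append(proj(P[n],world(q,[X]))[0]-u)
    return np.concatenate(r)
if __name__=="__main__":
    s=least_squares(lambda q:np.r_[res(q),q[2]/2],[505,138,0,-0.3],loss="soft_l1",x_scale=[1,1,1,.01])
    q=s.x;print(q);print(res(q).reshape(-1,2).round(2))
    for n,box,sc,nm in(("top",(180,120,290,210),7,"f_top.png"),("scene",(290,200,430,305),5,"f_sc.png")):
        im=cv2.cvtColor(P[n]["color"],cv2.COLOR_RGB2BGR)[box[1]:box[3],box[0]:box[2]];im=cv2.resize(im,None,fx=sc,fy=sc,interpolation=cv2.INTER_CUBIC)
        def L(Xs,c):
            u=(proj(P[n],world(q,Xs))-box[:2]+.5)*sc
            cv2.polylines(im,[np.int32(u)],True,c,1)
        L([(85,75,8),(85,-75,8),(-85,-75,8),(-85,75,8)],(0,0,255))
        for y0,y1 in((55,71),(-71,-55)): L([(23,y1,98),(-23,y1,98),(-23,y0,98),(23,y0,98)],(0,255,0))
        L([(23,71,98),(-23,71,98),(-23,71,52),(23,71,52)],(255,255,0))
        L([(0,-71,75),(0,71,75)],(255,0,255))
        cv2.imwrite("pics/"+nm,im)
E
python3 fit.py
```

```text
[ 5.08786882e+02  1.34597325e+02 -1.05528779e+00 -2.73350740e-01]
[[-0.98 -0.58]
 [ 0.3  -1.33]
 [ 0.12  0.34]
 [-0.55  0.29]
 [-0.76 -1.28]
 [ 0.87  0.04]
 [ 0.8  -0.23]
 [ 0.28  0.21]
 [ 0.56 -0.22]
 [ 0.78  0.19]
 [-1.62  0.05]
 [-0.33 -0.1 ]
 [ 0.36 -0.02]
 [-0.36  0.12]]
```

View pics/f_top.png

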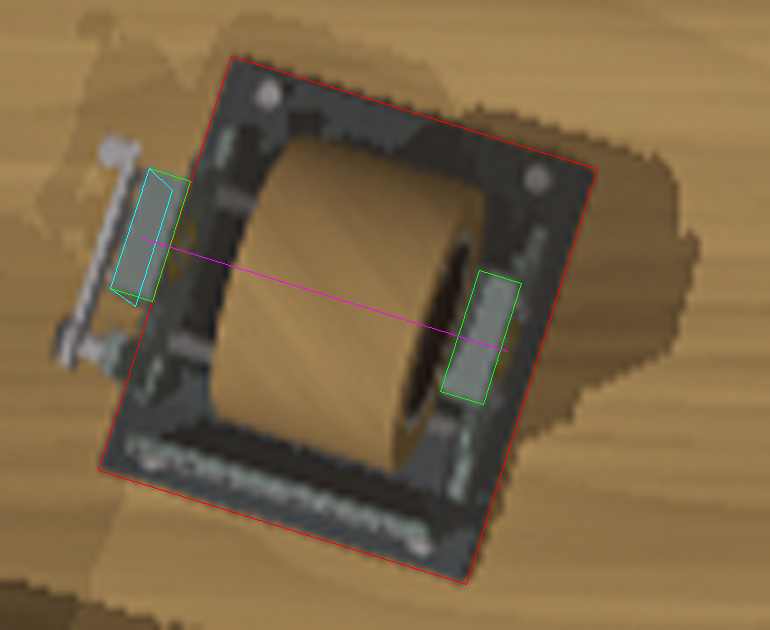

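View pics/f_sc.png

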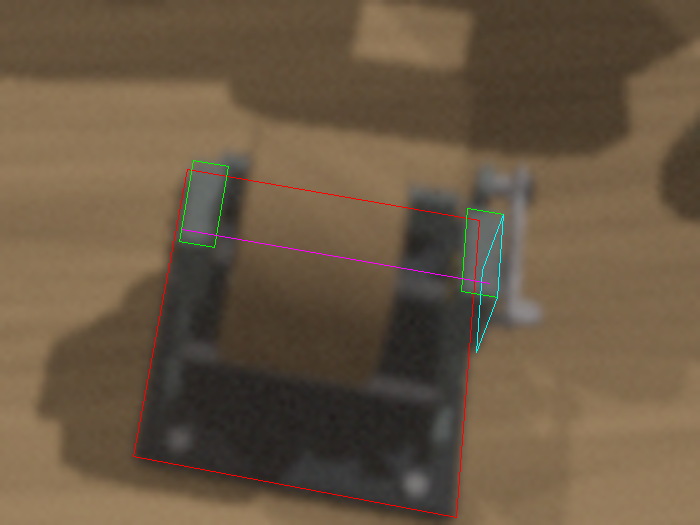

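```bash
python3 - <<'E'
from h import *
import pickle
np.set_printoptions(precision=1,suppress=True)
P=pickle.load(open("p0.pkl","rb"));t,s=P["top"],P["scene"]
save(t,"t_ax2.png",(400,130,450,235),7)
T=lambda x,y:(380+x/5-.4,120+y/5-.4)
S=lambda x,y:(40+x/5-.4,210+y/5-.4)
tip=tri(t,T(165,112),s,S(516,402)); fl=tri(t,T(243,408),s,S(478,123))
print(tip,fl,np.linalg.norm(tip-fl),np.degrees(np.arctan2(*(tip-fl)[1::-1])))
for uv in (T(165,112),T(243,408)): print(atz(t,[uv],52))
for uv in (S(516,402),S(478,123)): print(atz(s,[uv],52))
# others
for a,b in((T(648,432),S(75,200)),(T(360,290),S(335,300))): print(tri(t,a,s,b))
E
```

```text
[ 576.3 -351.1   56.9] [ 421.9 -392.8   59.9] 160.03545898157205 15.116941859097528
[[ 577.2 -351.8   52. ]]
[[ 422.4 -395.    52. ]]
[[ 573.6 -353.3   52. ]]
[[ 415.9 -396.    52. ]]
[ 418.6 -625.5    4.1]
[ 490.6 -467.5   11.8]
```

View pics/t_ax2.png

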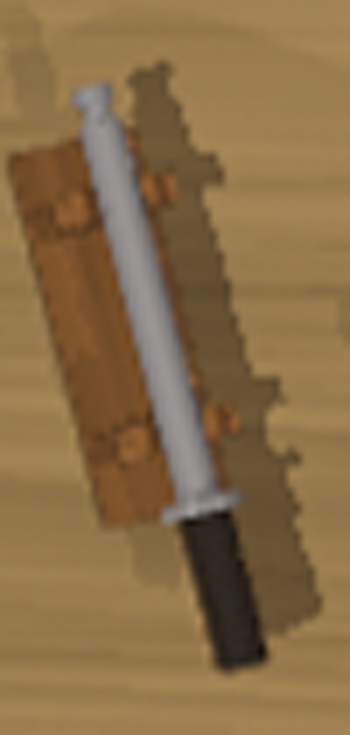

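```bash
cat > pl.py <<'E'
from h import *
import json
def head(s):
    M=R.from_rotvec(s["tool_rot"]).as_matrix();return np.degrees(np.arctan2(M[1,0],M[0,0]))
def plan(wps,n=10,step=46,rs=8,dec=3):
    """wps: list of (x,y,z,heading deg unwrapped)"""
    s=sense();p=np.array(s["tcp_pos"]);h=head(s);D=[];Rl=[]
    i=0;h0=h
    while len(D)<n:
        if i>=len(wps): D.append([0,0,0]);Rl.append(0);continue
        w=np.array(wps[i],float);d=w[:3]-p;dh=w[3]-h
        k=max(np.linalg.norm(d)/step,abs(dh)/rs,1)
        m=d/k;t=dh/k
        a=np.radians(h);ex=np.array([np.cos(a),np.sin(a),0]);ey=np.array([np.sin(a),-np.cos(a),0])
        l=np.round([m@ex/1000,m@ey/1000,-m[2]/1000],dec)
        D.append(l.tolist());Rl.append(float(np.round(-t,1)))
        p=p+(l[0]*ex+l[1]*ey)*1000+[0,0,-l[2]*1000];h=h-Rl[-1]
        if k<=1:i+=1
    print(json.dumps({"delta_pos":D,"roll":Rl}));print("end",p.round(1),round(h,2),"wps done",i,"of",len(wps))
def st():
    s=sense();print(round(s["time"],2),np.round(s["tcp_pos"],1),"h",round(head(s),2),"F",np.round(s["force"],1),"T",np.round(s["ft_torque"],2),"op",round(s["opening"],1),"tilt",R.from_rotvec(s["tool_rot"]).as_matrix()[:,2].round(4))
    return s
E
python3 -c "
from pl import *
st();plan([(400,380,210,120),(500,0,210,60),(387,-404,200,15.3),(387,-404,46,15.3)],n=30)"
```

```text
1.3 [160.1 630.  204. ] h 165.74 F [0.  0.1 0.5] T [ 0.01 -0.01  0.01] op 85.3 tilt [-0. -0. -1.]
{"delta_pos": [[-0.039, -0.024, -0.001], [-0.041, -0.02, -0.001], [-0.043, -0.016, -0.001], [-0.045, -0.011, -0.001], [-0.046, -0.006, -0.001], [-0.046, -0.001, -0.0], [-0.046, 0.004, -0.001], [-0.024, 0.004, 0.0], [-0.044, -0.012, 0.0], [-0.046, -0.007, 0.0], [-0.046, -0.001, 0.0], [-0.046, 0.005, 0.0], [-0.045, 0.01, 0.0], [-0.043, 0.016, 0.0], [-0.041, 0.021, 0.0], [-0.038, 0.026, 0.0], [-0.019, 0.015, 0.0], [-0.045, 0.011, 0.001], [-0.043, 0.015, 0.001], [-0.042, 0.019, 0.001], [-0.04, 0.022, 0.001], [-0.038, 0.026, 0.001], [-0.036, 0.029, 0.001], [-0.033, 0.032, 0.001], [-0.03, 0.035, 0.001], [-0.028, 0.037, 0.002], [-0.002, 0.004, 0.0], [-0.0, 0.0, 0.046], [-0.0, 0.0, 0.046], [-0.0, 0.0, 0.046]], "roll": [6.1, 6.1, 6.0, 6.1, 6.1, 6.1, 6.0, 3.2, 7.0, 7.0, 7.0, 7.1, 7.1, 7.0, 7.1, 7.0, 3.7, 4.9, 4.9, 4.9, 4.9, 4.9, 4.9, 4.9, 4.9, 5.0, 0.5, 0.0, 0.0, 0.0]}
end [ 387.4 -403.5   62. ] 15.34 wps done 3 of 4
```

Call:
drive_tool(delta_pos=[[-0.039,-0.024,0],[-0.041,-0.02,0],[-0.043,-0.016,0],[-0.045,-0.011,0],[-0.046,-0.006,0],[-0.046,-0.001,0],[-0.046,0.004,0],[-0.024,0.004,0],[-0.044,-0.012,0],[-0.046,-0.007,0]], roll=[6,6,6,6,6,6,6,3,7,7], jaw=-1)

```text
time: 2.3
tcp_pos: [427.9, 281.3, 204.6]
tool_rot: [1.914, 2.491, 0.008]
force: [0.2, -0.2, -0.8]
opening: 85.6
```

```bash
python3 -c "
from pl import *
st();plan([(500,0,210,60),(387,-404,200,15.3),(387,-404,46,15.3)],n=20)"
```

```text
2.3 [427.9 281.3 204.6] h 104.94 F [ 0.2 -0.2 -0.8] T [ 0.02 -0.03 -0.03] op 85.6 tilt [ 0.0036  0.0039 -1.    ]
{"delta_pos": [[-0.046, -0.0, -0.001], [-0.046, 0.005, -0.001], [-0.045, 0.011, -0.001], [-0.043, 0.016, -0.001], [-0.041, 0.022, -0.001], [-0.038, 0.026, -0.0], [-0.01, 0.009, -0.0], [-0.045, 0.011, 0.001], [-0.043, 0.015, 0.001], [-0.042, 0.019, 0.001], [-0.04, 0.022, 0.001], [-0.038, 0.026, 0.001], [-0.036, 0.029, 0.001], [-0.033, 0.032, 0.001], [-0.03, 0.035, 0.001], [-0.028, 0.037, 0.001], [-0.003, 0.004, 0.001], [0.0, 0.0, 0.046], [0.0, 0.0, 0.046], [0.0, 0.0, 0.046]], "roll": [7.1, 7.1, 7.1, 7.2, 7.1, 7.2, 2.1, 4.9, 4.9, 4.9, 4.9, 4.9, 4.9, 4.9, 4.9, 5.0, 0.5, 0.0, 0.0, 0.0]}
end [ 386.5 -404.    61.6] 15.34 wps done 2 of 3
```

Call:
drive_tool(delta_pos=[[-0.046,0,0],[-0.046,0.005,0],[-0.045,0.011,0],[-0.043,0.016,0],[-0.041,0.022,0],[-0.038,0.026,0],[-0.01,0.009,0],[-0.045,0.011,0],[-0.043,0.015,0],[-0.042,0.019,0]], roll=[7,7,7,7,7,7,2,5,5,5])

```text
time: 3.3
tcp_pos: [459.0, -148.5, 205.7]
tool_rot: [-2.917, -1.167, -0.021]
force: [0.8, 0.0, 0.4]
opening: 85.4
```

```bash
python3 -c "
from pl import *
st();plan([(387,-404,190,15.3),(387,-404,46,15.3)],n=20)"
```

```text
3.3 [ 459.  -148.5  205.7] h 43.62 F [0.8 0.  0.4] T [-0.   -0.01 -0.04] op 85.4 tilt [ 0.0123  0.0051 -0.9999]
{"delta_pos": [[-0.04, 0.023, 0.003], [-0.037, 0.027, 0.003], [-0.035, 0.03, 0.003], [-0.032, 0.033, 0.002], [-0.03, 0.035, 0.003], [-0.02, 0.029, 0.002], [0.0, 0.0, 0.046], [0.0, 0.0, 0.046], [0.0, 0.0, 0.046], [0.0, 0.0, 0.006], [0, 0, 0], [0, 0, 0], [0, 0, 0], [0, 0, 0], [0, 0, 0], [0, 0, 0], [0, 0, 0], [0, 0, 0], [0, 0, 0], [0, 0, 0]], "roll": [4.9, 4.9, 4.9, 4.9, 4.9, 3.8, 0.0, 0.0, 0.0, 0.0, 0, 0, 0, 0, 0, 0, 0, 0, 0, 0]}
end [ 386.9 -403.9   45.7] 15.32 wps done 2 of 2
```

Call:
drive_tool(delta_pos=[[-0.04,0.023,0.003],[-0.037,0.027,0.003],[-0.035,0.03,0.003],[-0.032,0.033,0.003],[-0.03,0.035,0.003],[-0.02,0.029,0.002],[0,0,0.02],[0,0,0.02],[0,0,0.02],[0,0,0]], roll=[5,5,5,5,5,4,0,0,0,0])

```text
time: 4.3
tcp_pos: [382.5, -414.8, 126.7]
tool_rot: [-3.12, -0.365, -0.031]
force: [0.3, 0.1, -0.9]
opening: 85.7
```

```bash
python3 -c "
from pl import *
st();plan([(387,-404,46,15.3)],n=10)
for n in ('top','scene'):
  p=read_camera(n);save(p,n+'1.png',(380,130,520,250) if n=='top' else (60,160,200,290),5)"
```

```text
4.3 [ 382.5 -414.8  126.7] h 13.35 F [ 0.3  0.1 -0.9] T [-0.01  0.03  0.04] op 85.7 tilt [ 0.0197  0.0028 -0.9998]
{"delta_pos": [[0.004, -0.005, 0.046], [0.003, -0.004, 0.035], [0, 0, 0], [0, 0, 0], [0, 0, 0], [0, 0, 0], [0, 0, 0], [0, 0, 0], [0, 0, 0], [0, 0, 0]], "roll": [-1.1, -0.8, 0, 0, 0, 0, 0, 0, 0, 0]}
end [ 387.2 -404.4   45.7] 15.25 wps done 1 of 1
```

View pics/scene1.png

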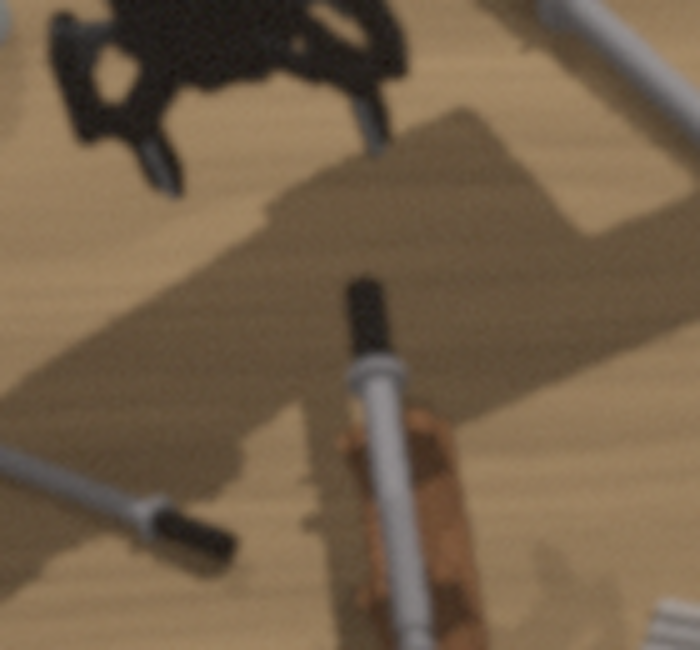

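View pics/top1.png

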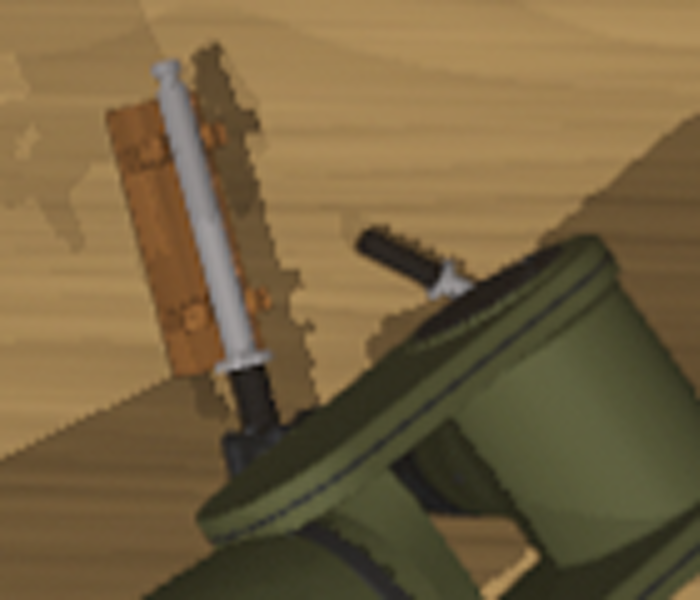

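Call:
drive_tool(delta_pos=[[0.003,-0.005,0.02],[0.002,-0.004,0.02],[0,0,0.02],[0,0,0.012],[0,0,0.005],[0,0,0.002],[0,0,0],[0,0,0],[0,0,0],[0,0,0]], roll=[-1,-1,0,0,0,0,0,0,0,0])

```text
time: 5.4
tcp_pos: [396.8, -413.1, 64.0]
tool_rot: [3.086, 0.425, 0.055]
force: [0.2, -0.1, -0.1]
opening: 85.4
```

```bash
python3 -c "
from pl import *
st();plan([(387,-404,46,15.3)],n=4)
"
```

```text
5.4 [ 396.8 -413.1   64. ] h 15.7 F [ 0.2 -0.1 -0.1] T [-0.03  0.04  0.02] op 85.4 tilt [ 0.0383 -0.0205 -0.9991]
{"delta_pos": [[-0.007, -0.011, 0.018], [0, 0, 0], [0, 0, 0], [0, 0, 0]], "roll": [0.4, 0, 0, 0]}
end [ 387.1 -404.4   46. ] 15.3 wps done 1 of 1
```

Call:
drive_tool(delta_pos=[[0,0,0],[0,0,0],[0,0,0],[0,0,0],[0,0,0],[-0.004,-0.006,0.006],[-0.004,-0.005,0.006],[0,0,0.006],[0,0,0],[0,0,0]], roll=[0,0,0,0,0,0,0,0,0,0])

```text
time: 6.4
tcp_pos: [385.3, -403.8, 43.4]
tool_rot: [3.087, 0.424, 0.054]
force: [-0.1, 0.2, -0.7]
opening: 85.1
```

```bash
python3 -c "
from pl import *
s=st();print(s['joint_pos'],s['qd'],s['tau']);plan([(387,-404,46,15.3)],n=4)
"
```

```text
6.4 [ 385.3 -403.8   43.4] h 15.68 F [-0.1  0.2 -0.7] T [0.04 0.01 0.03] op 85.1 tilt [ 0.0376 -0.0197 -0.9991]
[-0.91476624  0.05359876  2.01315959  0.02071216  1.03637162  0.37260745] [-0.00141634  0.00600522  0.00822215  0.00088837 -0.0037713  -0.00126269] [ 1.38337658e-03 -3.44793248e+01 -3.18119502e+01  4.60456184e-02
 -9.83348535e-02 -4.63371525e-04]
{"delta_pos": [[0.002, 0.001, -0.003], [0, 0, 0], [0, 0, 0], [0, 0, 0]], "roll": [0.4, 0, 0, 0]}
end [ 387.5 -404.2   46.4] 15.28 wps done 1 of 1
```

Call:
drive_tool(delta_pos=[[0,0,0],[0,0,0],[0,0,0],[0,0,0],[0,0,0],[0,0,0],[0,0,0],[0,0,0],[0,0,0],[0,0,0]], roll=[0,0,0,0,0,0,0,0,0,0], jaw=1, newtons=60)

```text
time: 7.4
tcp_pos: [386.0, -404.6, 44.4]
tool_rot: [3.086, 0.424, 0.055]
force: [-0.2, -0.4, -0.4]
opening: 0.0
```

```bash
python3 -c "
from pl import *
s=st()
for n in ('top','scene'):
  p=read_camera(n);save(p,n+'2.png',(380,130,520,250) if n=='top' else (60,160,200,290),5)"
```

```text
7.4 [ 386.  -404.6   44.4] h 15.69 F [-0.2 -0.4 -0.4] T [-0.02 -0.01 -0.04] op 0.0 tilt [ 0.0388 -0.0212 -0.999 ]
```

View pics/scene2.png

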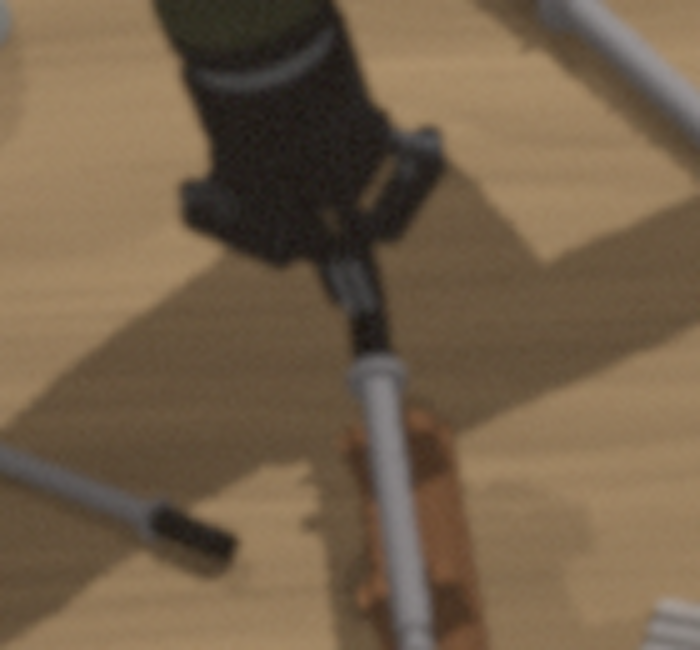

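```bash
python3 -c "
from pl import *
s=st()
M=R.from_rotvec(s['tool_rot']).as_matrix();t=s['tcp_pos']
p=read_camera('scene')
for o in ((0,0,11),(0,0,0),(0,0,-8),(0,10,0),(0,-10,0)): print(o,(proj(p,[t+M@np.array(o)])[0]-[60,160]+.5)*5)
import pickle
for X in ((422,-394,52),(387,-404,52),(359,-411,52)): print(X,(proj(p,[X])[0]-[60,160]+.5)*5)
save(p,'z.png',(100,195,160,250),12)
"
```

```text
7.5 [ 386.  -404.6   44.4] h 15.69 F [-0.4  0.3  0.9] T [-0.01  0.06  0.  ] op 0.1 tilt [ 0.0389 -0.0212 -0.999 ]
(0, 0, 11) [380.84747821 349.55946482]
(0, 0, 0) [375.47435189 335.87043416]
(0, 0, -8) [371.5166637  325.77611881]
(0, 10, 0) [355.82452898 340.54130399]
(0, -10, 0) [395.0838137  331.21157184]
(422, -394, 52) [380.47276256 383.30587862]
(387, -404, 52) [372.21790853 328.16147867]
(359, -411, 52) [367.84192253 285.63236143]
```

View pics/z.png

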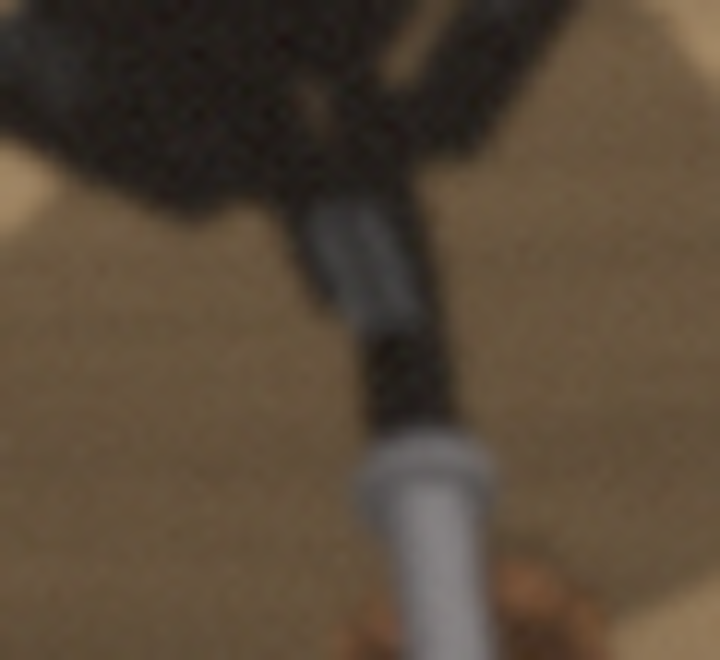

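View pics/top2.png

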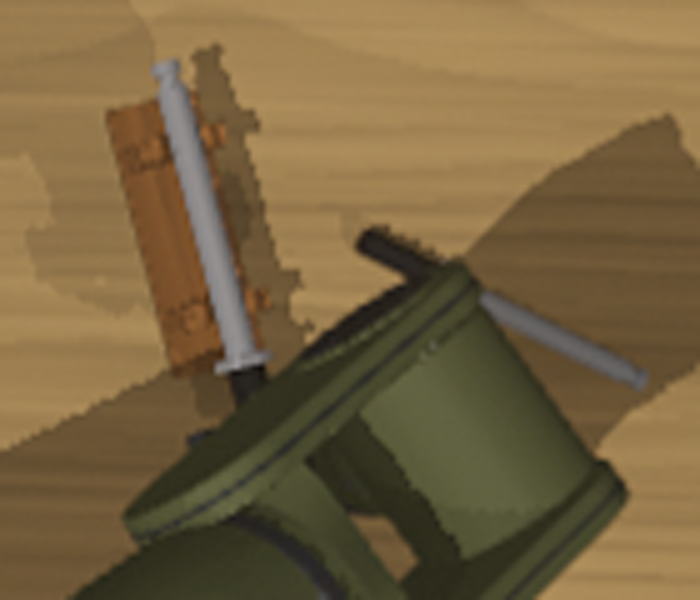

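```bash
python3 -c "
from pl import *
import pickle
p=pickle.load(open('p0.pkl','rb'))
t=np.array([382.5,-414.8,126.7]);M=R.from_rotvec([-3.12,-.365,-.031]).as_matrix()
for y in (-57,-42.5,0,42.5,57): print(y,[ (proj(p['scene'],[t+M@np.array([0,y,z])])[0]-[60,160]+.5)*5 for z in (-2,11)])
t=np.array([386,-404.6,44.4]);M=R.from_rotvec([3.086,.424,.055]).as_matrix()
print((proj(p['top'],[t+M@np.array([0,0,11])])[0]-[380,130]+.5)*5)
# initial image robot tcp
"
python3 - <<'E'
from h import *
p=read_camera("scene")
for t in ("axle","axle_tip"):
  for f in (boxes_of,mark_of):
    for r in f(t,p): print(t,f,np.round(r["position"]),round(r["p"],2))
E
```

```text
-57 [array([425.44508852, 197.78524767]), array([432.30314118, 215.82263694])]
-42.5 [array([395.41792289, 204.36176787]), array([402.58273797, 222.36026412])]
0 [array([307.08286333, 223.77212543]), array([315.14911743, 241.6500405 ])]
42.5 [array([218.35347337, 243.36697257]), array([227.32153715, 261.11466372])]
57 [array([188.01252829, 250.09062152]), array([197.28759895, 267.79172425])]
[251.48499881 428.99309451]
axle <function make.<locals>.keyed.<locals>.call at 0x7fc435b94ae0> [ 175. -300.   27.] 0.94
axle <function make.<locals>.keyed.<locals>.call at 0x7fc435b94ae0> [ 481. -380.   57.] 0.78
axle <function make.<locals>.keyed.<locals>.call at 0x7fc435b94ae0> [ 468. -531.   15.] 0.66
axle <function make.<locals>.keyed.<locals>.call at 0x7fc435b94ae0> [ 363. -110.   17.] 0.45
axle <function make.<locals>.keyed.<locals>.call at 0x7fc435b94cc0> [ 422. -399.   50.] 0.91
axle <function make.<locals>.keyed.<locals>.call at 0x7fc435b94cc0> [ 120. -335.   24.] 0.68
axle <function make.<locals>.keyed.<locals>.call at 0x7fc435b94cc0> [ 476. -517.   13.] 0.61
axle <function make.<locals>.keyed.<locals>.call at 0x7fc435b94cc0> [ 579. -356.   53.] 0.19
axle_tip <function make.<locals>.keyed.<locals>.call at 0x7fc435b94ae0> [ 483. -379.   62.] 0.79
axle_tip <function make.<locals>.keyed.<locals>.call at 0x7fc435b94ae0> [ 174. -296.   27.] 0.79
axle_tip <function make.<locals>.keyed.<locals>.call at 0x7fc435b94ae0> [ 464. -530.   13.] 0.6
axle_tip <function make.<locals>.keyed.<locals>.call at 0x7fc435b94ae0> [528. 214.  99.] 0.22
axle_tip <function make.<locals>.keyed.<locals>.call at 0x7fc435b94cc0> [ 577. -352.   52.] 0.95
axle_tip <function make.<locals>.keyed.<locals>.call at 0x7fc435b94cc0> [ 419. -625.    7.] 0.9
axle_tip <function make.<locals>.keyed.<locals>.call at 0x7fc435b94cc0> [ 293. -192.   12.] 0.89
```

Call:
drive_tool(delta_pos=[[0,0,0],[0,0,0],[0,0,0],[0,0,0],[0,0,0],[0,0,0.005],[0,0,0.006],[0,0,0.006],[0,0,0.005],[0,0,0]], roll=[0,0,0,0,0,0,0,0,0,0], jaw=-1)

```text
time: 8.8
tcp_pos: [386.7, -404.8, 19.8]
tool_rot: [3.087, 0.424, 0.055]
force: [-0.5, 0.2, -0.3]
opening: 85.7
```

```bash
python3 -c "
from pl import *
s=st()
p=read_camera('scene');save(p,'z2.png',(80,170,170,260),8)
t=s['tcp_pos'];M=R.from_rotvec(s['tool_rot']).as_matrix()
for y in (-57,-42.5,0,42.5,57): print(y,[ (proj(p,[t+M@np.array([0,y,z])])[0]-[80,170]+.5)*8 for z in (-2,11)])
"
```

```text
8.8 [ 386.7 -404.8   19.8] h 15.69 F [-0.5  0.2 -0.3] T [-0.01  0.02 -0.01] op 85.7 tilt [ 0.0382 -0.0204 -0.9991]
-57 [array([634.48988005, 459.04122534]), array([642.68692995, 484.23025659])]
-42.5 [array([590.21458282, 469.66219219]), array([598.83412673, 494.80583705])]
0 [array([459.61571537, 501.02423172]), array([469.48563818, 526.02652746])]
42.5 [array([327.88541317, 532.7096821 ]), array([339.02051731, 557.55839911])]
57 [array([282.70811583, 543.58857733]), array([294.27746941, 568.38214959])]
```

View pics/z2.png

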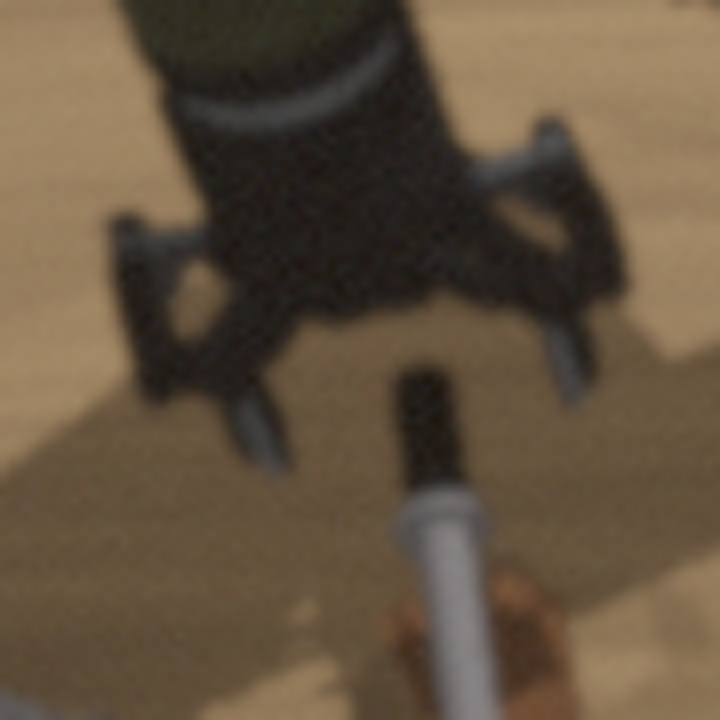

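```bash
python3 -c "
from pl import *
import pickle
P=pickle.load(open('p0.pkl','rb'))
for n,p in P.items():
  print(n,p['dist_coeffs'].tolist(),p['orientation'].tolist(),p['xyz'])
  print(proj(p,[(0,0,0),(100,0,0),(0,100,0),(0,0,100),(0,0,200)]))
save(P['scene'],'s_base.png',(220,30,350,170),5)
save(P['top'],'t_base.png',(210,290,340,420),5)
"
```

```text
scene [-0.09111784609412969, 0.0, 0.0, 0.0, 0.0] [-1.8784920622020382, -1.7871870313315104, 0.6422807549025423] [1021.16837312  -70.78196532  851.49711759]
[[283.88036714 134.21298153]
 [285.96185044 155.36303374]
 [314.80551005 133.01104334]
 [284.08824053 108.58333618]
 [284.31102601  79.76213889]]
top [0.006869850928614436, 0.0, 0.0, 0.0, 0.0] [-2.2230070259942702, 2.161005264009993, -0.04219450994803526] [ 335.10815621  -46.90673401 1331.83167071]
[[273.11424301 355.22343342]
 [274.23603442 317.61005805]
 [235.93364278 354.07258654]
 [271.38900992 365.46493302]
 [269.35408099 377.54527515]]
```

View pics/s_base.png

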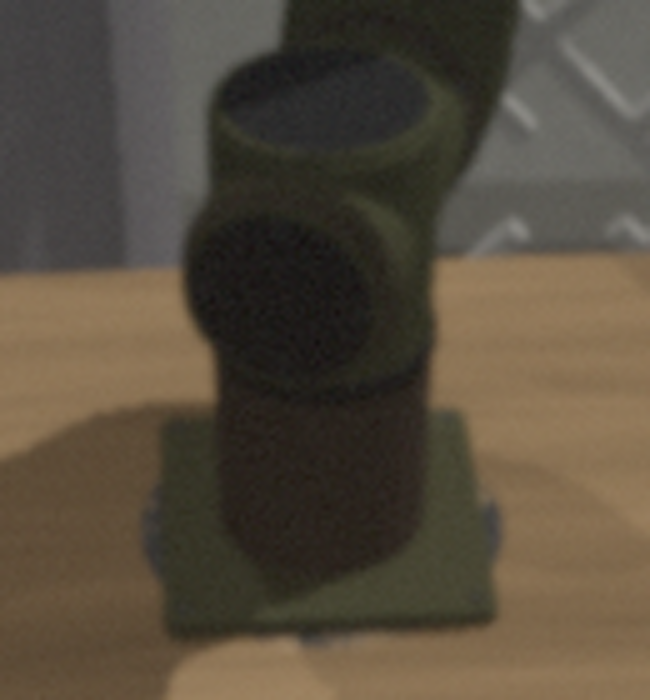

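View pics/t_base.png

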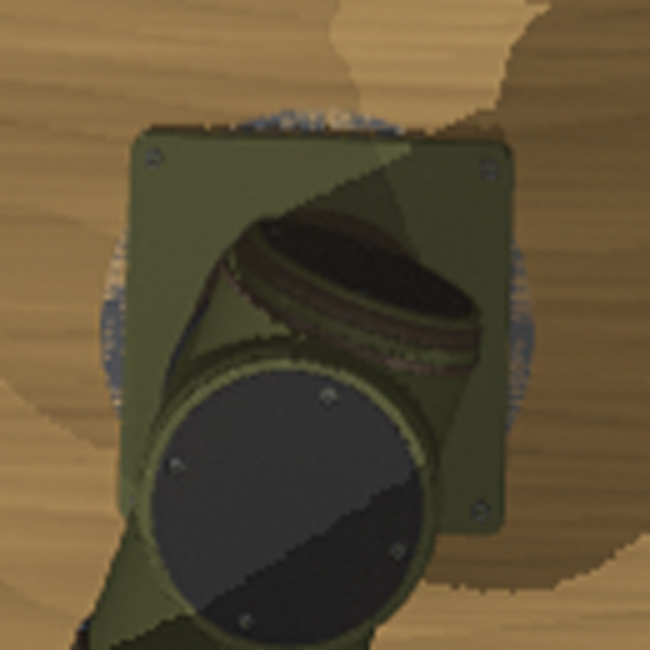

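```bash
python3 -c "
from pl import *
p=read_camera('top');save(p,'t3.png',(395,170,475,240),9)
s=st();t=s['tcp_pos'];M=R.from_rotvec(s['tool_rot']).as_matrix()
for y in (-57,57): print(y,[ (proj(p,[t+M@np.array([x,y,-30])])[0]-[395,170]+.5)*9 for x in (-11,11)])
"
```

```text
8.9 [ 387.  -405.2   20.6] h 15.69 F [ 0.3 -0.1 -0. ] T [ 0.03  0.04 -0.01] op 85.5 tilt [ 0.0389 -0.0213 -0.999 ]
-57 [array([150.4729185 , 496.83575751]), array([131.72468686, 423.37242403])]
57 [array([535.06821719, 401.48670666]), array([516.14287554, 327.8448068 ])]
```

View pics/t3.png

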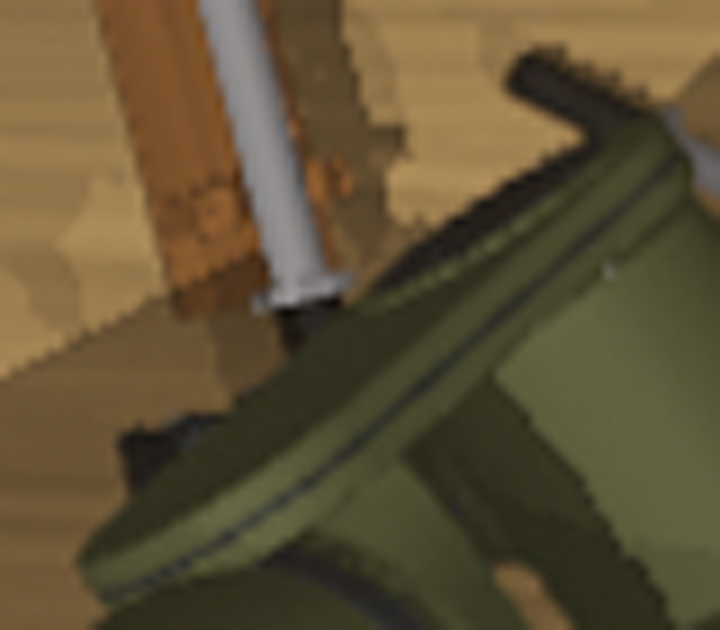

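Call:
drive_tool(delta_pos=[[0,0,0.003],[0,0,0.003],[0,0,0],[0,0,0],[0,0,0],[0,0,0],[0,0,0],[0,0,0],[0,0,0],[0,0,0]], roll=[0,0,0,0,0,0,0,0,0,0], jaw=1, newtons=60)

```text
time: 9.9
tcp_pos: [387.7, -406.0, 15.2]
tool_rot: [3.084, 0.425, 0.057]
force: [-0.7, -0.7, -0.5]
opening: 18.0
```

```bash
python3 -c "
from pl import *
s=st()
p=read_camera('scene');save(p,'z4.png',(80,170,170,260),8)
"
```

```text
9.9 [ 387.7 -406.    15.2] h 15.71 F [-0.7 -0.7 -0.5] T [-0.01  0.06  0.05] op 18.0 tilt [ 0.0401 -0.023  -0.9989]
```

View pics/z4.png

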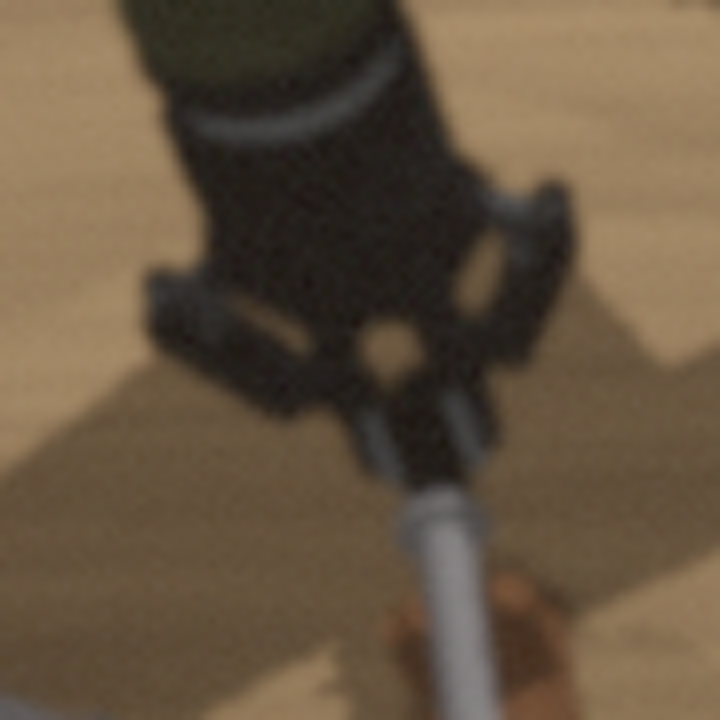

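```bash
python3 -c "
from pl import *
p=read_camera('scene');s=st();t=s['tcp_pos'];M=R.from_rotvec(s['tool_rot']).as_matrix()
for z in (-40,-30,-20,-10,0,11): X=t+M@np.array([11,0,z]);print(z,X,(proj(p,[X])[0]-[80,170]+.5)*8,'open',(proj(p,[t+M@np.array([11,9,z])])[0]-[80,170]+.5)*8)
print((proj(p,[(422,-394,52),(422,-394,57),(359,-411,52),(359,-411,62),(418,-395,52)])-[80,170]+.5)*8)
"
```

```text
10.0 [ 387.7 -406.1   15.2] h 15.71 F [ 0.7  0.2 -0.3] T [-0.03  0.02  0.02] op 18.1 tilt [ 0.0401 -0.0231 -0.9989]
-40 [ 396.72584703 -402.15518831   55.52974321] [433.08076482 462.51750201] open [404.34159464 469.31543386]
-30 [ 397.12721929 -402.38601265   45.54046794] [441.0091364  482.73651223] open [412.4884961  489.51015898]
-20 [ 397.52859155 -402.61683698   35.55119266] [448.83119927 502.66052102] open [420.52610107 509.4098837 ]
-10 [ 397.9299638  -402.84766132   25.56191739] [456.54886405 522.29545837] open [428.45637285 529.02054255]
0 [ 398.33133606 -403.07848566   15.57264212] [464.16400367 541.64711153] open [436.28123611 548.34792726]
11 [ 398.77284555 -403.33239243    4.58443933] [472.42443047 562.61347377] open [444.76908933 569.28761102]
[[448.7564201  533.2894058 ]
 [444.26379276 523.73128935]
 [428.54707605 377.01177829]
 [419.78560033 357.38470255]
 [447.66286808 522.9920407 ]]
```

Call:
drive_tool(delta_pos=[[0,0,0],[0,0,0],[0,0,0],[0,0,0],[0,0,0.004],[0,0,0.004],[0,0,0.004],[0,0,0],[0,0,0],[0,0,0]], roll=[0,0,0,0,0,0,0,0,0,0], jaw=-0.3)

```text
time: 11.0
tcp_pos: [388.1, -406.1, 1.8]
tool_rot: [3.084, 0.424, 0.057]
force: [-0.4, 0.3, 0.5]
opening: 55.5
```

```bash
python3 -c "
from pl import *
s=st()
p=read_camera('scene');save(p,'z5.png',(80,170,170,260),8)
"
```

```text
11.0 [ 388.1 -406.1    1.8] h 15.69 F [-0.4  0.3  0.5] T [ 0.01  0.03 -0.05] op 55.5 tilt [ 0.0397 -0.0224 -0.999 ]
```

View pics/z5.png

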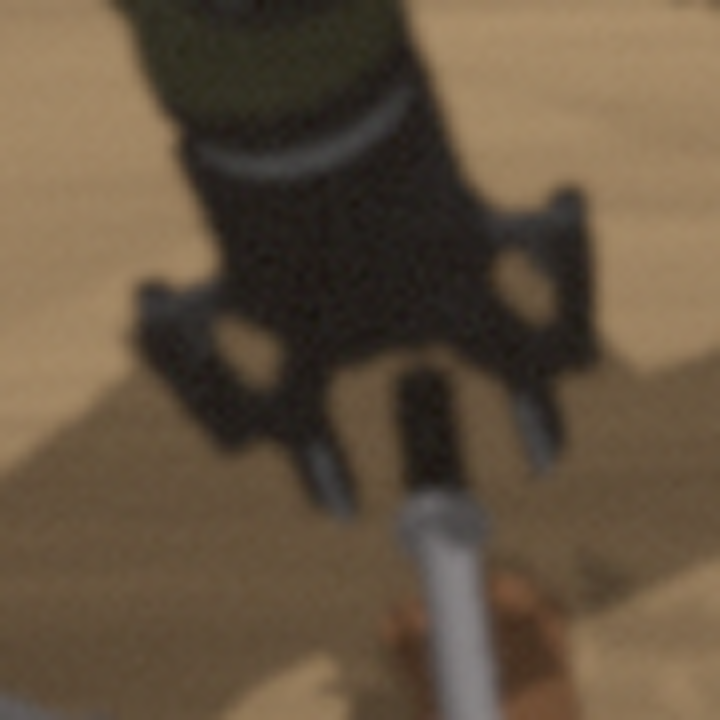

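Call:
drive_tool(delta_pos=[[0,0,0],[0,0,0],[0,0,0],[0,0,0],[0,0,0],[0,0,0],[0,0,0],[0,0,-0.002],[0,0,-0.002],[0,0,-0.003]], roll=[0,0,0,0,0,0,0,0,0,0], jaw=1, newtons=60)

```text
time: 12.05
tcp_pos: [387.4, -405.6, 8.8]
tool_rot: [3.085, 0.425, 0.055]
force: [0.2, 0.8, -1.1]
opening: 18.6
```

```bash
python3 -c "
from pl import *
s=st()
p=read_camera('scene');save(p,'z6.png',(80,170,170,260),8)
"
```

```text
12.05 [ 387.4 -405.6    8.8] h 15.71 F [ 0.2  0.8 -1.1] T [ 0.01  0.14 -0.03] op 18.6 tilt [ 0.0387 -0.0217 -0.999 ]
```

View pics/z6.png

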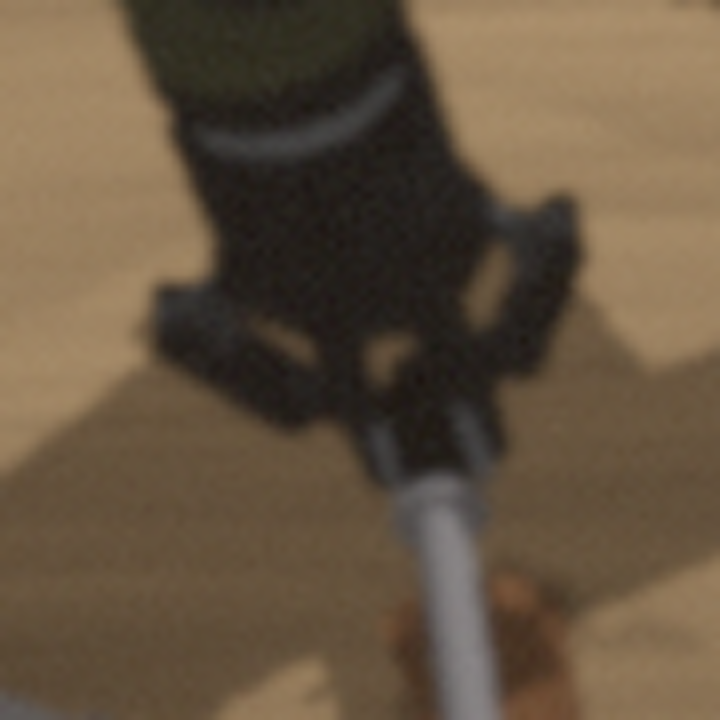

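Call:
drive_tool(delta_pos=[[0,0,-0.005],[0,0,-0.008],[0,0,-0.01],[0,0,-0.01],[0,0,-0.01],[0,0,-0.008],[0.012,-0.006,0],[0.013,-0.009,0],[0.013,-0.012,0],[0.013,-0.012,0]], roll=[0,0,0,0,0,0,-2,-4,-4,-4])

```text
time: 13.1
tcp_pos: [421.9, -350.2, 67.9]
tool_rot: [2.997, 0.811, 0.054]
force: [0.7, 0.7, -1.6]
opening: 18.2
```

```bash
python3 -c "
from pl import *
s=st();plan([(431,-141,55,74.3)],step=17,n=20)
p=read_camera('scene');save(p,'z7.png',(60,160,220,280),5)
"
```

```text
13.1 [ 421.9 -350.2   67.9] h 30.31 F [ 0.7  0.7 -1.6] T [-0.03  0.13  0.01] op 18.2 tilt [ 0.043  -0.026  -0.9987]
{"delta_pos": [[0.009, -0.014, 0.001], [0.01, -0.014, 0.001], [0.011, -0.013, 0.001], [0.012, -0.012, 0.001], [0.012, -0.012, 0.001], [0.013, -0.011, 0.001], [0.014, -0.01, 0.001], [0.014, -0.009, 0.001], [0.015, -0.008, 0.001], [0.015, -0.007, 0.001], [0.016, -0.006, 0.001], [0.016, -0.005, 0.001], [0.006, -0.001, 0.001], [0, 0, 0], [0, 0, 0], [0, 0, 0], [0, 0, 0], [0, 0, 0], [0, 0, 0], [0, 0, 0]], "roll": [-3.6, -3.6, -3.6, -3.6, -3.5, -3.6, -3.5, -3.6, -3.5, -3.6, -3.5, -3.5, -1.3, 0, 0, 0, 0, 0, 0, 0]}
end [ 431.3 -141.2   54.9] 74.31 wps done 1 of 1
```

View pics/z7.png

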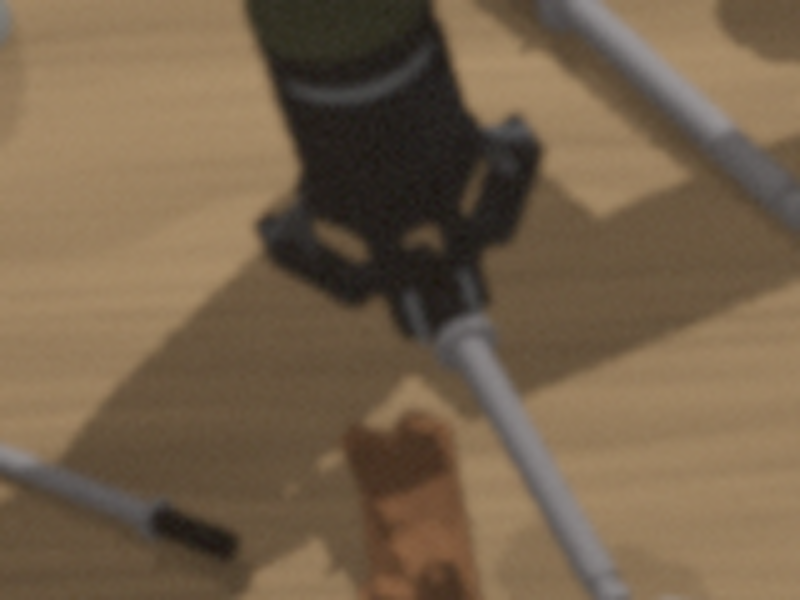

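Call:
drive_tool(delta_pos=[[0.009,-0.014,0.001],[0.01,-0.014,0.001],[0.011,-0.013,0.001],[0.012,-0.012,0.001],[0.012,-0.012,0.001],[0.013,-0.011,0.001],[0.014,-0.01,0.001],[0.014,-0.009,0.001],[0.01,-0.006,0.001],[0.005,-0.003,0.001]], roll=[-4,-4,-4,-4,-4,-4,-4,-4,-4,-3])

```text
time: 14.15
tcp_pos: [422.9, -183.7, 52.2]
tool_rot: [2.513, 1.813, 0.035]
force: [-0.2, 0.5, -1.4]
opening: 18.8
```

```bash
python3 -c "
from pl import *
s=st();plan([(431,-141,30,74.3)],step=10,n=10)
for n in ('scene','top'):
  p=read_camera(n);save(p,n+'8.png',(180,170,400,310) if n=='scene' else (200,110,340,240),3.6 if n=='scene' else 5)
"
```

```text
14.15 [ 422.9 -183.7   52.2] h 71.62 F [-0.2  0.5 -1.4] T [-0.08  0.01  0.01] op 18.8 tilt [ 0.0431 -0.0214 -0.9988]
{"delta_pos": [[0.009, -0.001, 0.005], [0.009, -0.001, 0.004], [0.009, -0.001, 0.005], [0.009, -0.001, 0.004], [0.007, -0.001, 0.004], [0, 0, 0], [0, 0, 0], [0, 0, 0], [0, 0, 0], [0, 0, 0]], "roll": [-0.6, -0.5, -0.6, -0.5, -0.5, 0, 0, 0, 0, 0]}
end [ 430.9 -141.2   30.2] 74.32 wps done 1 of 1
```

View pics/scene8.png

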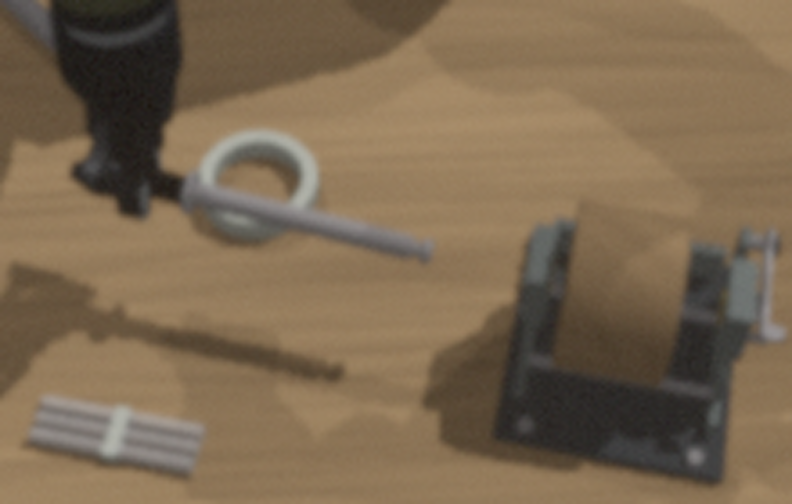

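View pics/top8.png

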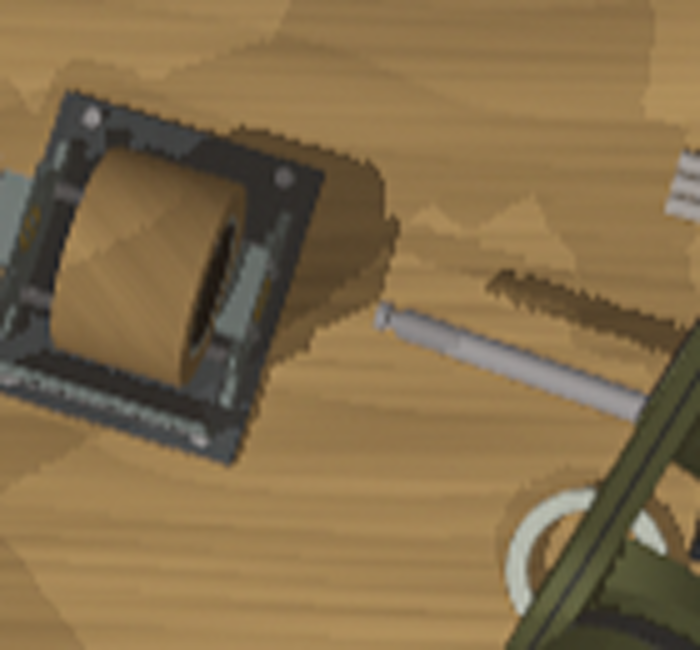

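Call:
drive_tool(delta_pos=[[0.006,-0.001,0.004],[0.009,-0.001,0.005],[0.008,-0.001,0.005],[0.006,-0.001,0.004],[0.002,0,0.003],[0,0,0.001],[0,0,0],[0,0,0],[0,0,0],[0,0,0]], roll=[-1,-1,-0.5,0,0,0,0,0,0,0])

```text
time: 15.25
tcp_pos: [430.1, -151.7, 27.6]
tool_rot: [2.475, 1.865, 0.033]
force: [-0.8, -0.2, -1.3]
opening: 18.3
```

```bash
python3 - <<'E'
from pl import *
import pickle
s=st()
P={n:read_camera(n) for n in("scene","top")};pickle.dump((P,s),open("p9.pkl","wb"))
for n in P: save(P[n],n+'9.png',(220,200,330,280) if n=='scene' else (230,140,330,210),7)
E
```

```text
15.25 [ 430.1 -151.7   27.6] h 73.99 F [-0.8 -0.2 -1.3] T [-0.11  0.04 -0.05] op 18.3 tilt [ 0.0428 -0.0216 -0.9988]
```

View pics/scene9.png

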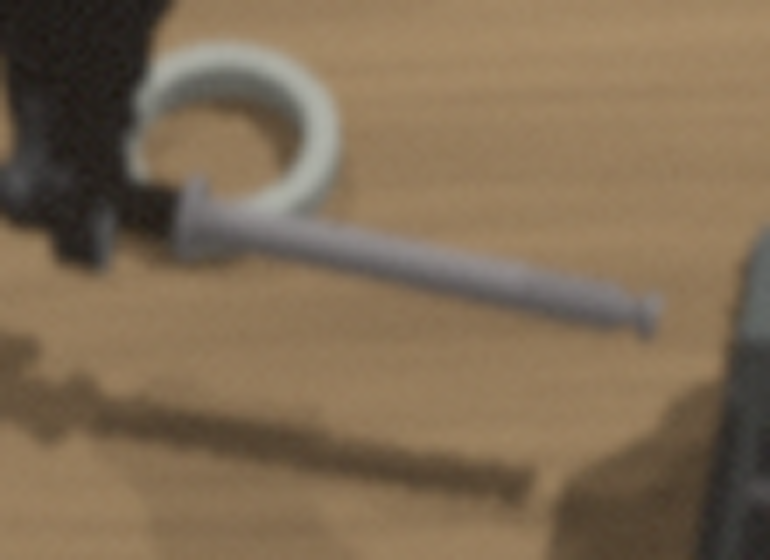

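View pics/top9.png

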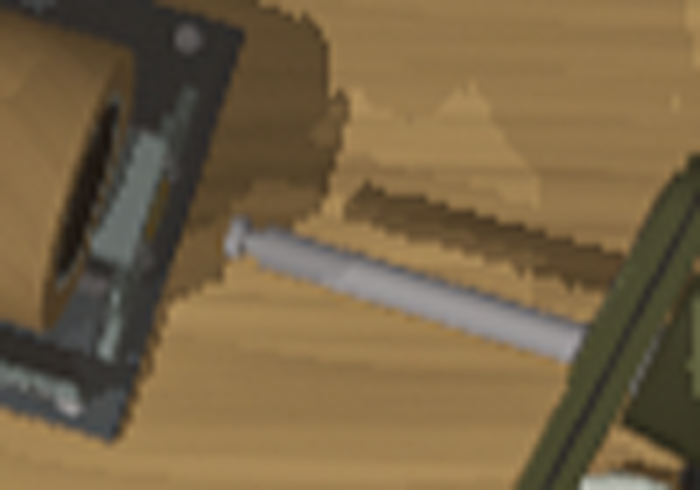

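```bash
cat > ax.py <<'E'
from pl import *
import pickle
def center(p,c0,c1,r0,r1):
    """weighted row centre of grey pixels per column"""
    im=p["color"].astype(float);g=im[...,2]-0.62*im[...,0]  # blue relative to red
    out=[]
    for c in range(c0,c1):
        col=np.array(g[r0(c):r1(c),c]);b=np.median(np.r_[col[:3],col[-3:]]);w=np.clip(col-b,0,None);w[w<0.25*w.max()]=0
        out.append((c,r0(c)+(w*np.arange(len(w))).sum()/w.sum(),(w>0.5*w.max()).sum()))
    return np.array(out)
E
python3 - <<'E'
from ax import *
P,s=pickle.load(open("p9.pkl","rb"))
t=P["top"];sc=P["scene"]
a=center(t,266,310,lambda c:int(140+(238+(c-263)*7*0.3)/7-6),lambda c:int(140+(238+(c-263)*7*0.3)/7+8))
b=center(sc,252,307,lambda c:int(200+(215+(c-250)*7*0.24)/7-6),lambda c:int(200+(215+(c-250)*7*0.24)/7+9))
for q in(a,b):
    k=np.polyfit(q[:,0],q[:,1],1);r=q[:,1]-np.polyval(k,q[:,0]);print(k,r.std().round(3));print(np.c_[q[::5],r[::5]].round(2))
E
```

```text
[ 0.31197811 91.40806014] 0.124
[[ 2.6600e+02  1.7424e+02  4.0000e+00 -1.5000e-01]
 [ 2.7100e+02  1.7589e+02  6.0000e+00 -7.0000e-02]
 [ 2.7600e+02  1.7753e+02  6.0000e+00  2.0000e-02]
 [ 2.8100e+02  1.7912e+02  7.0000e+00  4.0000e-02]
 [ 2.8600e+02  1.8055e+02  6.0000e+00 -8.0000e-02]
 [ 2.9100e+02  1.8221e+02  6.0000e+00  2.0000e-02]
 [ 2.9600e+02  1.8388e+02  6.0000e+00  1.2000e-01]
 [ 3.0100e+02  1.8528e+02  6.0000e+00 -3.0000e-02]
 [ 3.0600e+02  1.8689e+02  6.0000e+00  2.0000e-02]]
[  0.24940854 166.82660515] 0.718
[[ 2.5200e+02  2.3150e+02  7.0000e+00  1.8200e+00]
 [ 2.5700e+02  2.3054e+02  8.0000e+00 -3.8000e-01]
 [ 2.6200e+02  2.3044e+02  8.0000e+00 -1.7400e+00]
 [ 2.6700e+02  2.3397e+02  5.0000e+00  5.5000e-01]
 [ 2.7200e+02  2.3525e+02  6.0000e+00  5.9000e-01]
 [ 2.7700e+02  2.3635e+02  6.0000e+00  4.4000e-01]
 [ 2.8200e+02  2.3746e+02  6.0000e+00  3.0000e-01]
 [ 2.8700e+02  2.3850e+02  6.0000e+00  9.0000e-02]
 [ 2.9200e+02  2.3953e+02  6.0000e+00 -1.3000e-01]
 [ 2.9700e+02  2.4085e+02  6.0000e+00 -5.0000e-02]
 [ 3.0200e+02  2.4188e+02  6.0000e+00 -2.7000e-01]]
```

```bash
cat >> ax.py <<'E'
def line3d(t,a,sc,b):
    pl=[]
    for p,q in((t,a),(sc,b)):
        o,v=ray(p,q[:,:2]);v=v/np.linalg.norm(v,axis=1)[:,None]
        n=np.linalg.svd(v)[2][2];pl.append((n,n@o))
    d=np.cross(pl[0][0],pl[1][0]);d/=np.linalg.norm(d)
    x0=np.linalg.lstsq(np.array([pl[0][0],pl[1][0]]),np.array([pl[0][1],pl[1][1]]),rcond=None)[0]
    if d[1]<0:d=-d
    return x0,d
Q=np.array([508.8,134.6,-1.05,-0.27335])
def todisp(X,q=Q):
    X=np.atleast_2d(X)-q[:3];c,s=np.cos(q[3]),np.sin(q[3])
    return np.c_[c*X[:,0]+s*X[:,1],-s*X[:,0]+c*X[:,1],X[:,2]]
def online(x0,d,p,uv):
    o,v=ray(p,[uv]);v=v[0]/np.linalg.norm(v[0]);A=np.c_[d,-v]
    k=np.linalg.lstsq(A,o-x0,rcond=None)[0];return x0+d*k[0]
E
python3 - <<'E'
from ax import *
np.set_printoptions(precision=2,suppress=True)
P,s=pickle.load(open("p9.pkl","rb"))
t=P["top"];sc=P["scene"]
a=center(t,267,310,lambda c:int(140+(238+(c-263)*7*0.3)/7-6),lambda c:int(140+(238+(c-263)*7*0.3)/7+8))
b=center(sc,269,307,lambda c:int(200+(215+(c-250)*7*0.24)/7-6),lambda c:int(200+(215+(c-250)*7*0.24)/7+9))
x0,d=line3d(t,a,sc,b)
print(d,np.degrees(np.arctan2(d[1],d[0])),"pitch",d[2])
tip1=online(x0,d,t,(230+231/7-.43,140+238/7-.43));tip2=online(x0,d,sc,(220+655/7-.43,200+318/7-.43))
print(tip1,tip2,todisp([tip1,tip2]))
g=tip1-d*196;print("grip",g,"tcp",s["tcp_pos"])
print("line at dispy -71:",todisp(x0),todisp(x0+d)-todisp(x0))
E
```

```text
[ 0.28  0.96 -0.06] 73.89608361716114 pitch -0.06136570414287911
[481.74  38.85  68.28] [481.48  37.95  68.34] [[  -0.21  -99.5    69.33]
 [  -0.22 -100.44   69.39]]
grip [ 427.47 -149.1    80.31] tcp [ 430.07 -151.74   27.63]
line at dispy -71: [[  -1.49 -265.62   79.55]] [[ 0.01  1.   -0.06]]
```

```bash
cat >> ax.py <<'E'
def tool(dx,dy,dz,q=Q):
    s=sense();M=R.from_rotvec(s["tool_rot"]).as_matrix();c,sn=np.cos(q[3]),np.sin(q[3])
    w=np.array([c*dx-sn*dy,sn*dx+c*dy,dz]);return M.T@w
E
python3 -c "
from ax import *
st();print(tool(1.9,20,6.6),tool(1,0,0),tool(0,1,0),tool(0,1,-.061),tool(0,0,1))"
```

```text
15.35 [ 430.  -151.7   27.6] h 73.98 F [ 0.8 -0.1 -0. ] T [-0.05  0.1   0.  ] op 18.3 tilt [ 0.0428 -0.0216 -0.9989]
[19.95142837  2.0934268  -6.68790477] [0.00618262 0.9988751  0.04701384] [ 0.99994075 -0.0057543  -0.00924056] [ 1.00048729 -0.00862545  0.05168938] [-0.00895963  0.04706818 -0.9988515 ]
```

Call:
drive_tool(delta_pos=[[0,0.001,-0.002],[0.002,0.001,-0.002],[0.004,0,-0.002],[0.004,0,-0.0005],[0.004,0,-0.0002],[0.003,0,0],[0.002,0,0],[0.001,0,0],[0,0,0],[0,0,0]], roll=[-0.2,-0.2,0,0,0,0,0,0,0,0])

```text
time: 16.35
tcp_pos: [437.9, -130.9, 35.1]
tool_rot: [2.467, 1.874, 0.033]
force: [-0.1, -0.2, -1.5]
opening: 18.3
```

```bash
cat > meas.py <<'E'
from ax import *
import sys
np.set_printoptions(precision=2,suppress=True)
s=st()
P={n:read_camera(n) for n in("scene","top")};k=sys.argv[1];pickle.dump((P,s),open(f"p{k}.pkl","wb"))
save(P["scene"],f"scene{k}.png",(230,200,340,280),7);save(P["top"],f"top{k}.png",(225,140,325,210),7)
t=P["top"];sc=P["scene"]
# predicted line from the tcp shift since p9
s9=pickle.load(open("p9.pkl","rb"))[1]
M9=R.from_rotvec(s9["tool_rot"]).as_matrix();M=R.from_rotvec(s["tool_rot"]).as_matrix()
tip9=np.array([481.6,38.4,68.3]);g9=np.array([427.47,-149.1,80.3])
mv=lambda X:s["tcp_pos"]+M@M9.T@(X-s9["tcp_pos"])
tip,g=mv(tip9),mv(g9);d0=(tip-g)/np.linalg.norm(tip-g)
print("dead-reckoned tip disp",todisp(tip))
def cen(p,f0,f1):
    A=proj(p,[tip-d0*f0]);B=proj(p,[tip-d0*f1]);A,B=A[0],B[0]
    c0,c1=sorted((A[0],B[0]));m=(B[1]-A[1])/(B[0]-A[0]);f=lambda c:A[1]+m*(c-A[0])
    c0,c1=int(np.ceil(c0)),int(c1)
    return center(p,c0,c1,lambda c:int(f(c)-7),lambda c:int(f(c)+8))
lo=float(sys.argv[2]) if len(sys.argv)>2 else 14
a=cen(t,lo,125);b=cen(sc,lo,110)
for q in(a,b):
    kk=np.polyfit(q[:,0],q[:,1],1);r=q[:,1]-np.polyval(kk,q[:,0]);print(len(q),"res",r.std(),np.abs(r).max())
x0,d=line3d(t,a,sc,b);D=(todisp(x0+d)-todisp(x0))[0];X=todisp(x0)[0]
at=lambda y:X+D*(y-X[1])/D[1]
print("dir disp",D,"at y=-71",at(-71),"at tip",at(todisp(tip)[0,1]))
E
python3 meas.py 10
```

```text
16.35 [ 437.9 -130.9   35.1] h 74.45 F [-0.1 -0.2 -1.5] T [-0.06  0.05 -0.  ] op 18.3 tilt [ 0.04 -0.02 -1.  ]
dead-reckoned tip disp [[  0.09 -77.8   76.74]]
40 res 0.09720572920706362 0.2339767440035132
40 res 0.07650007039982758 0.17063382375960146
dir disp [ 0.    1.   -0.06] at y=-71 [  0.31 -71.    76.53] at tip [  0.3  -77.8   76.93]
```

View pics/scene10.png

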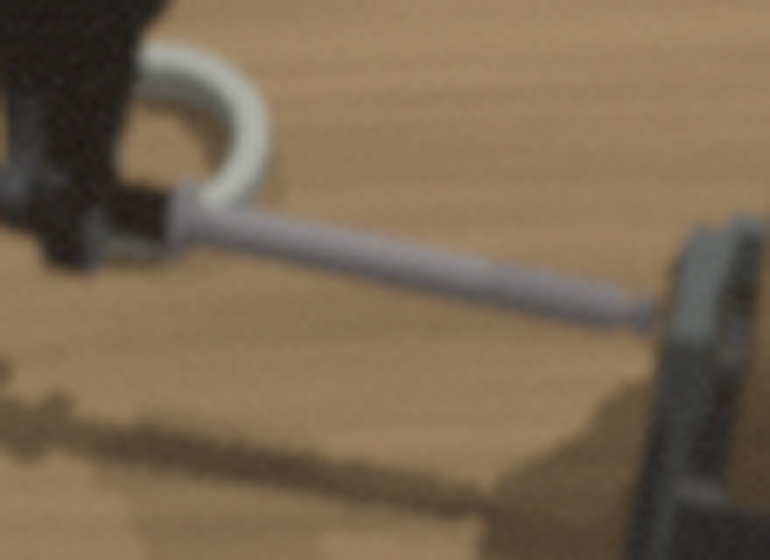

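View pics/top10.png

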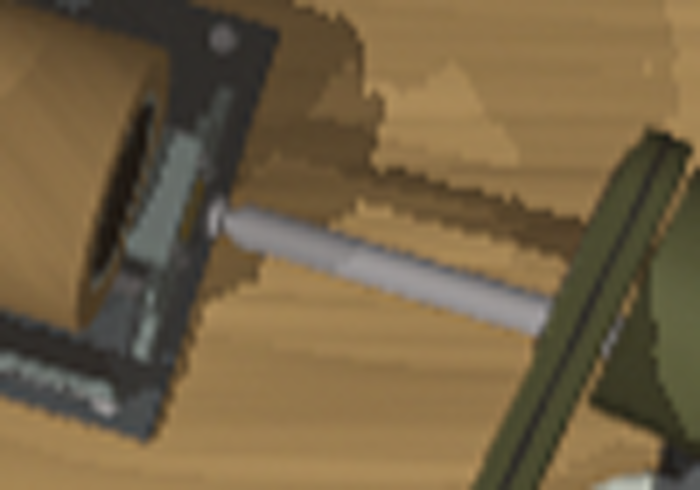

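Call:
drive_tool(delta_pos=[[0.001,-0.0003,0.0006],[0.001,0,0.0006],[0.0015,0,0.0001],[0.0015,0,0.0001],[0.0015,0,0.0001],[0.0015,0,0.0001],[0.0015,0,0.0001],[0.0015,0,0.0001],[0.0015,0,0.0001],[0,0,0]], roll=[0,0,0,0,0,0,0,0,0,0])

```text
time: 17.45
tcp_pos: [440.8, -125.9, 34.7]
tool_rot: [2.453, 1.872, 0.014]
force: [-0.5, -0.3, -0.8]
opening: 18.6
```

```bash
python3 meas.py 11 20
```

```text
17.45 [ 440.8 -125.9   34.7] h 74.67 F [-0.5 -0.3 -0.8] T [-0.11  0.09  0.05] op 18.6 tilt [ 0.04 -0.04 -1.  ]
dead-reckoned tip disp [[  0.58 -71.5   72.88]]
38 res 0.10389627245339829 0.3236690359608474
37 res 0.07027335707341147 0.15741279782747597
dir disp [-0.    1.   -0.07] at y=-71 [  0.6  -71.    73.77] at tip [  0.6 -71.5  73.8]
```

```bash
python3 - <<'E'
from ax import *
P,s=pickle.load(open("p11.pkl","rb"))
save(P["scene"],"s11b.png",(295,215,345,260),14);save(P["top"],"t11b.png",(235,150,275,190),14)
E
```

```text
(no output)
```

View pics/s11b.png

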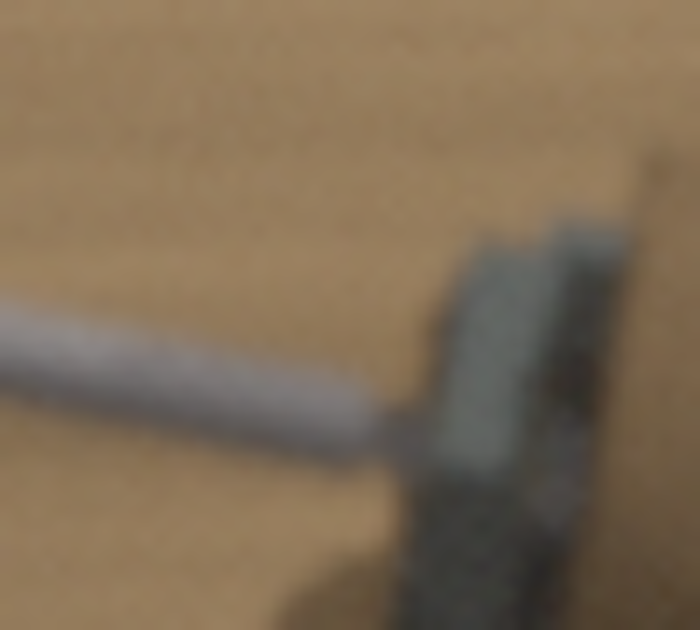

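View pics/t11b.png

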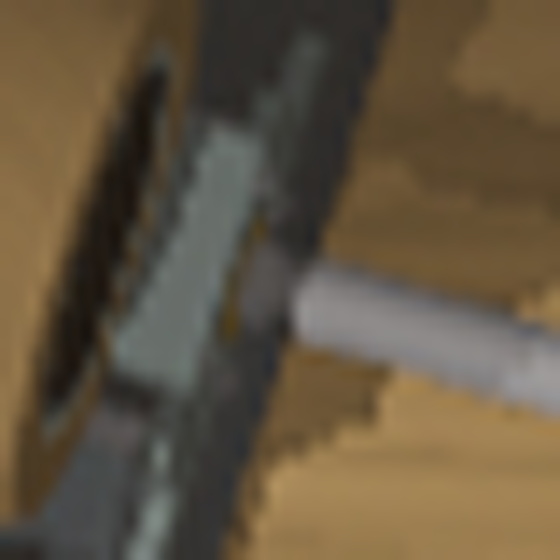

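```bash
python3 - <<'E'
from ax import *
np.set_printoptions(precision=2,suppress=True)
P,s=pickle.load(open("p11.pkl","rb"));t,sc=P["top"],P["scene"]
d=np.array([.27,.963*.9976,-.07]);x0=np.array([489.6,66.2,74]) # rough line
for z in (74,):
  print(todisp(atz(t,[(235+298/14-.5,150+297/14-.5)],75)),todisp(atz(sc,[(295+375/14-.5,215+432/14-.5)],74)))
# block edges at z=98 top: outer top edge mid ; gold ring mid at z75
print("outer edge",todisp(atz(t,[(235+262/14-.5,150+150/14-.5),(235+195/14-.5,150+385/14-.5)],98)))
print("ring",todisp(atz(t,[(235+262/14-.5,150+225/14-.5),(235+234/14-.5,150+338/14-.5)],75)))
P9,s9=pickle.load(open("p9.pkl","rb"))
E
```

```text
[[  0.47 -81.19  76.05]] [[  2.42 -81.53  75.05]]
outer edge [[ 21.9  -69.48  99.05]
 [-22.5  -70.75  99.05]]
ring [[ 11.23 -70.83  76.05]
 [-10.28 -72.19  76.05]]
```

Call:
drive_tool(delta_pos=[[0,0,-0.001],[0,0,0.001],[0,0,0.001],[0,0,0.001],[0,0,0.001],[0.001,0,0],[0.001,0,0],[0.001,0,0],[0.001,0,0],[0.001,0,0]], roll=[0,0,0,0,0,0,0,0,0,0], newtons=35)

```text
time: 18.55
tcp_pos: [441.6, -126.6, 32.1]
tool_rot: [2.442, 1.872, -0.001]
force: [-3.6, -8.4, -0.9]
opening: 18.3
```

```bash
python3 meas.py 12 20; python3 - <<'E'
from ax import *
P,s=pickle.load(open("p12.pkl","rb"))
a=cv2.imread("pics/none") 
i=[cv2.resize(cv2.cvtColor(P[n]["color"],4)[y:y+40,x:x+40],None,fx=10,fy=10,interpolation=2) for n,x,y in(("scene",295,220),("top",235,150))]
cv2.imwrite("pics/c12.png",np.hstack(i))
E
```

```text
18.55 [ 441.6 -126.6   32.1] h 74.88 F [-3.6 -8.4 -0.9] T [-1.05  0.45  0.09] op 18.3 tilt [ 0.04 -0.05 -1.  ]
dead-reckoned tip disp [[  0.85 -71.51  67.79]]
38 res 0.21556862489016404 0.920644321195141
37 res 0.0835168416988693 0.20956179858910673
dir disp [-0.01  1.   -0.07] at y=-71 [  0.72 -71.    72.03] at tip [  0.73 -71.51  72.06][ WARN:0@0.007] global loadsave.cpp:275 findDecoder imread_('pics/none'): can't open/read file: check file path/integrity
```

View pics/c12.png

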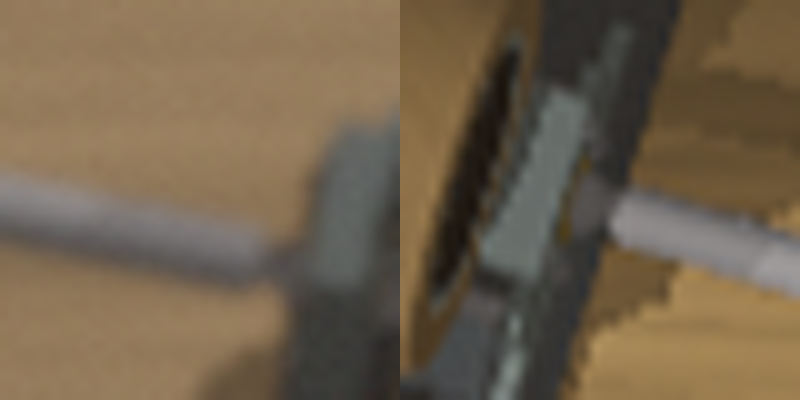

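```bash
python3 - <<'E'
from ax import *
np.set_printoptions(precision=2,suppress=True,linewidth=160)
P,s=pickle.load(open("p10.pkl","rb"))
for n,c in (("scene",300),("scene",285),("top",275),("top",290)):
    im=P[n]["color"].astype(int)
    r0={"scene":int(224+ (c-250)*.25),"top":int(171+(c-257)*.3)}[n]
    print(n,c,r0);print(im[r0-7:r0+12,c].T)
E
```

```text
scene 300 236
[[150 148 149 151 155 157 153 148 142 134 123 114  99  95 102 117 132 134 137]
 [125 123 125 126 129 133 128 128 128 126 119 109  93  88  90  98 108 113 114]
 [ 92  90  92  94  97 100  98 106 117 123 118 110  93  85  80  78  83  83  85]]
scene 285 232
[[146 151 151 154 151 151 147 149 146 147 142 132 119 103  93 100 120 132 135]
 [121 126 125 129 127 126 122 124 128 135 135 127 115 100  85  88 101 110 111]
 [ 90  94  94  96  94  95  92  98 110 126 133 126 115  99  83  77  80  83  83]]
top 275 176
[[107 126 153 154 138  95 121 142 157 154 146 150 163 155 150 159 162 159 157]
 [ 84 101 124 124 113  94 118 138 153 150 139 125 131 126 123 129 131 129 127]
 [ 53  64  78  77  81  95 117 138 153 151 135  91  83  80  77  81  83  82  81]]
top 290 180
[[160 160 160 168 161 124 119 143 156 157 148 148 159 158 156 150 153 158 156]
 [129 130 130 137 131 107 117 140 152 153 146 135 127 128 126 121 123 128 126]
 [ 83  84  82  87  84  88 117 139 152 153 148 123  78  82  80  77  79  82  79]]
```

```bash
cat >> ax.py <<'E'
def center(p,c0,c1,r0,r1):
    im=p["color"].astype(float);im=cv2.GaussianBlur(im,(1,3),0) if False else im
    g=im[...,2]/np.maximum(im[...,0],1);out=[]
    for c in range(c0,c1):
        col=g[r0(c):r1(c),c];b=np.median(np.r_[col[:3],col[-3:]]);top=np.percentile(col,85)
        h=(b+top)/2;i=np.where(col>h)[0]
        m=int(np.round(np.median(i)));u=m
        while u>0 and col[u-1]>h:u-=1
        l=m
        while l<len(col)-1 and col[l+1]>h:l+=1
        if u==0 or l==len(col)-1: continue
        e0=u-(col[u]-h)/(col[u]-col[u-1]);e1=l+(col[l]-h)/(col[l]-col[l+1])
        out.append((c,r0(c)+(e0+e1)/2,e1-e0))
    out=np.array(out)
    for _ in range(3):
        k=np.polyfit(out[:,0],out[:,1],1);r=out[:,1]-np.polyval(k,out[:,0]);out=out[np.abs(r)<max(2.5*r.std(),.1)]
    return out
E
sed -i 's/^s=st()$/s=st() if len(sys.argv)<4 else None/; s/^P={n:read.*$/k=sys.argv[1]\nif s is None: P,s=pickle.load(open(f"p{k}.pkl","rb"))\nelse:\n  P={n:read_camera(n) for n in("scene","top")};pickle.dump((P,s),open(f"p{k}.pkl","wb"))/' meas.py
for k in 10 11 12; do python3 meas.py $k 20 old; done
```

```text
dead-reckoned tip disp [[  0.09 -77.8   76.74]]
38 res 0.09729704742617501 0.223072637895541
37 res 0.051904827169287626 0.12938211218053652
dir disp [ 0.    1.   -0.06] at y=-71 [  0.71 -71.    75.95] at tip [  0.7  -77.8   76.34]
dead-reckoned tip disp [[  0.58 -71.5   72.88]]
37 res 0.07756450523256424 0.18819652123750075
37 res 0.05058314680435915 0.11649562568513261
dir disp [-0.    1.   -0.07] at y=-71 [  1.   -71.    73.42] at tip [  1.   -71.5   73.46]
dead-reckoned tip disp [[  0.85 -71.51  67.79]]
36 res 0.09607023449239652 0.234535781444265
37 res 0.056702922891571625 0.1289673424839748
dir disp [-0.01  1.   -0.06] at y=-71 [  1.12 -71.    71.71] at tip [  1.13 -71.51  71.74]
```

```bash
cat > fit2.py <<'E'
from ax import *
from scipy.optimize import least_squares
from scipy.ndimage import map_coordinates,gaussian_filter
P=pickle.load(open("p0.pkl","rb"))
def world(q,X):
    c,s=np.cos(q[3]),np.sin(q[3]);x,y,z=np.array(X,float).T
    return np.c_[q[0]+c*x-s*y,q[1]+s*x+c*y,q[2]+z]
E=[]
for n in("top",):
    E+=[(n,(85,-70,8),(85,70,8),"o"),(n,(-80,75,8),(0,75,8),"o"),(n,(40,75,8),(80,75,8),"o"),(n,(-85,-70,0),(-85,70,0),"o"),(n,(-80,-75,0),(80,-75,0),"o")]
for n in("top","scene"):
  for y0,y1 in((55,71),(-71,-55)):
    E+=[(n,(23,y0+2,98),(23,y1-2,98),"b"),(n,(-23,y0+2,98),(-23,y1-2,98),"b"),(n,(-20,y0,98),(20,y0,98),"b"),(n,(-20,y1,98),(20,y1,98),"b")]
G={n:gaussian_filter(P[n]["color"].astype(float).mean(2),0.6) for n in P}
def meas(q,W=1.6):
    out=[]
    for n,A,B,k in E:
        N=max(4,int(np.linalg.norm(np.subtract(B,A))/4))
        X=np.linspace(A,B,N);u=proj(P[n],world(q,X));d=u[-1]-u[0];d/=np.linalg.norm(d);nr=np.array([-d[1],d[0]])
        o=np.arange(-W-1,W+1.01,.1)
        pr=np.array([map_coordinates(G[n],[(u[i]+nr*0)[1]+o*nr[1],u[i][0]+o*nr[0]],order=3) for i in range(N)])
        g=np.abs(np.gradient(pr,axis=1));g[:,(np.abs(o)>W)]=0
        m=g.argmax(1);out.append((n,X,u,nr,o[m],g.max(1)))
    return out
q=Q.copy()
for it in range(8):
    ms=meas(q,1.8 if it<4 else 1.1)
    def res(dq):
        r=[]
        for n,X,u,nr,o,g in ms:
            r.append(((proj(P[n],world(dq,X))-u)@nr-o)*(g>2))
        return np.r_[np.concatenate(r),dq[2]/2]
    s=least_squares(res,q,loss="soft_l1",f_scale=.2,x_scale=[1,1,1,.01]);q=s.x
print(q.tolist());cov=np.linalg.inv(s.jac.T@s.jac)*.3**2;print(np.sqrt(np.diag(cov)))
for (n,A,B,k),m in zip(E,meas(q,1.1)): print(n,A,B,"med %.2f std %.2f g %.1f"%(np.median(m[4]),m[4].std(),m[5].mean()))
E
python3 fit2.py
```

```text
[509.4561896989554, 134.40562023657534, 2.8825388198447093, -0.274636629957686]
[0.24875118 0.33543412 1.81731215 0.00257371]
top (85, -70, 8) (85, 70, 8) med 0.10 std 0.21 g 2.3
top (-80, 75, 8) (0, 75, 8) med -0.10 std 0.47 g 2.2
top (40, 75, 8) (80, 75, 8) med 0.20 std 0.27 g 2.6
top (-85, -70, 0) (-85, 70, 0) med -0.10 std 0.13 g 2.5
top (-80, -75, 0) (80, -75, 0) med -0.10 std 0.52 g 2.2
top (23, 57, 98) (23, 69, 98) med -0.05 std 0.90 g 0.4
top (-23, 57, 98) (-23, 69, 98) med -0.05 std 0.22 g 1.2
top (-20, 55, 98) (20, 55, 98) med -0.10 std 0.10 g 3.0
top (-20, 71, 98) (20, 71, 98) med -0.25 std 0.31 g 2.1
top (23, -69, 98) (23, -57, 98) med 0.00 std 0.26 g 2.4
top (-23, -69, 98) (-23, -57, 98) med -0.70 std 0.09 g 2.8
top (-20, -71, 98) (20, -71, 98) med -0.10 std 0.07 g 2.6
top (-20, -55, 98) (20, -55, 98) med -1.10 std 0.83 g 2.5
scene (23, 57, 98) (23, 69, 98) med 0.90 std 0.07 g 1.5
scene (-23, 57, 98) (-23, 69, 98) med -0.10 std 0.61 g 0.9
scene (-20, 55, 98) (20, 55, 98) med 0.40 std 0.18 g 1.3
scene (-20, 71, 98) (20, 71, 98) med -1.10 std 0.39 g 0.8
scene (23, -69, 98) (23, -57, 98) med 0.65 std 0.28 g 1.2
scene (-23, -69, 98) (-23, -57, 98) med -0.35 std 0.83 g 0.4
scene (-20, -71, 98) (20, -71, 98) med -0.30 std 0.54 g 0.8
scene (-20, -55, 98) (20, -55, 98) med 0.95 std 0.33 g 1.4
```

```bash
sed -i 's/(g>2)/(g>0.7)/' fit2.py; python3 fit2.py; sed -i 's/W=1.6):/W=1.6):/; s#dq\[2\]/2#dq[2]/0.3#' fit2.py; echo zfix; python3 fit2.py
```

```text
[509.72765766722813, 134.82762840932003, 0.9271666593163339, -0.27559833330700084]
[0.12767241 0.13143077 0.57721071 0.00199892]
top (85, -70, 8) (85, 70, 8) med 0.10 std 0.20 g 2.3
top (-80, 75, 8) (0, 75, 8) med -0.05 std 0.47 g 2.3
top (40, 75, 8) (80, 75, 8) med 0.20 std 0.27 g 2.6
top (-85, -70, 0) (-85, 70, 0) med -0.10 std 0.13 g 2.5
top (-80, -75, 0) (80, -75, 0) med 0.00 std 0.48 g 2.1
top (23, 57, 98) (23, 69, 98) med -0.05 std 0.90 g 0.4
top (-23, 57, 98) (-23, 69, 98) med -0.10 std 0.22 g 1.2
top (-20, 55, 98) (20, 55, 98) med -0.10 std 0.12 g 3.0
top (-20, 71, 98) (20, 71, 98) med -0.20 std 0.32 g 2.1
top (23, -69, 98) (23, -57, 98) med 0.10 std 0.23 g 2.4
top (-23, -69, 98) (-23, -57, 98) med -0.70 std 0.11 g 2.8
top (-20, -71, 98) (20, -71, 98) med 0.00 std 0.07 g 2.6
top (-20, -55, 98) (20, -55, 98) med -1.00 std 0.83 g 2.5
scene (23, 57, 98) (23, 69, 98) med 0.35 std 0.08 g 1.5
scene (-23, 57, 98) (-23, 69, 98) med -0.60 std 0.38 g 0.9
scene (-20, 55, 98) (20, 55, 98) med 0.40 std 0.30 g 1.4
scene (-20, 71, 98) (20, 71, 98) med -1.10 std 0.39 g 0.9
scene (23, -69, 98
[... 843 characters left out ...]
.1
top (23, -69, 98) (23, -57, 98) med 0.10 std 0.23 g 2.4
top (-23, -69, 98) (-23, -57, 98) med -0.70 std 0.07 g 2.8
top (-20, -71, 98) (20, -71, 98) med 0.00 std 0.07 g 2.6
top (-20, -55, 98) (20, -55, 98) med -1.00 std 0.83 g 2.5
scene (23, 57, 98) (23, 69, 98) med 0.10 std 0.11 g 1.5
scene (-23, 57, 98) (-23, 69, 98) med -0.85 std 0.28 g 0.8
scene (-20, 55, 98) (20, 55, 98) med 0.40 std 0.27 g 1.4
scene (-20, 71, 98) (20, 71, 98) med -1.10 std 0.39 g 0.9
scene (23, -69, 98) (23, -57, 98) med -0.15 std 0.38 g 1.2
scene (-23, -69, 98) (-23, -57, 98) med -0.35 std 0.47 g 0.4
scene (-20, -71, 98) (20, -71, 98) med 0.00 std 0.42 g 0.8
scene (-20, -55, 98) (20, -55, 98) med 1.00 std 0.24 g 1.4
```

```bash
sed -i 's/^Q=.*/Q=np.array([509.75,134.9,0.4,-0.2755])/' ax.py; python3 meas.py 12 20 old; python3 -c "
from ax import *
st();print(tool(1,0,0),tool(0,1,0),tool(0,0,1))"
```

```text
dead-reckoned tip disp [[  0.17 -72.06  66.34]]
36 res 0.09607023449239652 0.234535781444265
37 res 0.056702922891571625 0.1289673424839748
dir disp [-0.01  1.   -0.06] at y=-71 [  0.44 -71.    70.23] at tip [  0.45 -72.06  70.29]
18.65 [ 441.6 -126.6   32.2] h 74.88 F [-2.7 -7.5  0.4] T [-1.03  0.37  0.06] op 18.3 tilt [ 0.039  -0.0515 -0.9979]
[-0.01166613  0.99860282  0.05153934] [ 0.99914622  0.01368438 -0.03898177] [-0.03963259  0.05104057 -0.99790987]
```

Call:
drive_tool(delta_pos=[[-0.002,0,0],[-0.002,0,0],[-0.001,-0.0003,-0.0015],[0,0,-0.0015],[0,0,-0.0015],[0,0,-0.0005],[0,0,0],[0,0,0],[0,0,0],[0,0,0]], roll=[0,0,0,0,0,0,0,0,0,0])

```text
time: 19.65
tcp_pos: [439.8, -129.3, 37.1]
tool_rot: [2.445, 1.873, 0.004]
force: [-0.2, -0.3, -1.5]
opening: 18.0
```

```bash
python3 meas.py 13 20
```

```text
19.65 [ 439.8 -129.3   37.1] h 74.84 F [-0.2 -0.3 -1.5] T [-0.05  0.07 -0.05] op 18.0 tilt [ 0.04 -0.05 -1.  ]
dead-reckoned tip disp [[ -0.69 -75.33  72.15]]
37 res 0.08618923273966705 0.16857718742110706
35 res 0.05060086967566727 0.1083455315818469
dir disp [-0.01  1.   -0.08] at y=-71 [ -0.29 -71.    71.62] at tip [ -0.25 -75.33  71.97]
```

View pics/scene13.png

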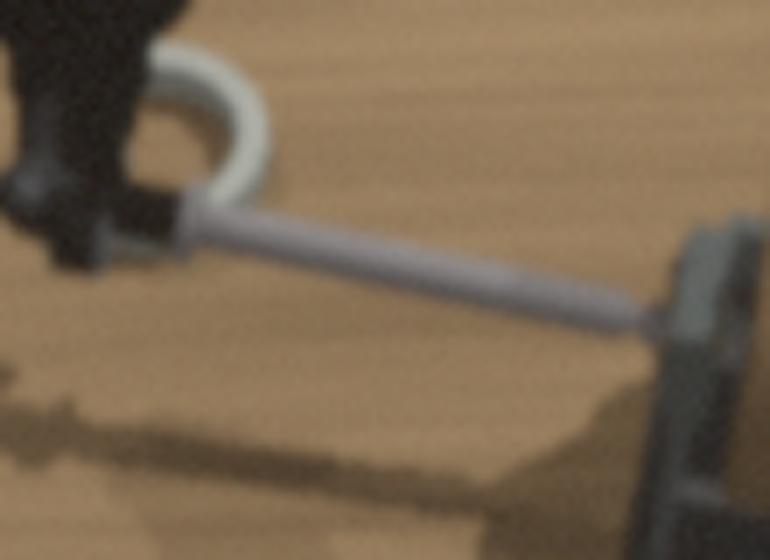

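Call:
drive_tool(delta_pos=[[-0.003,0,0],[-0.001,0,-0.005],[0,0.0004,-0.008],[0,0.0004,-0.008],[0,0.0004,-0.008],[0,0.0004,-0.006],[0,0,-0.003],[0.004,0,0],[0.006,0,0],[0.005,0,0]], roll=[0,0,0,0,0,0,0,0,0,0])

```text
time: 20.75
tcp_pos: [443.5, -117.2, 79.4]
tool_rot: [2.445, 1.87, 0.006]
force: [0.4, 0.3, -1.5]
opening: 18.5
```

```bash
python3 meas.py 14 25
```

```text
20.75 [ 443.5 -117.2   79.4] h 74.76 F [ 0.4  0.3 -1.5] T [-0.03  0.09  0.01] op 18.5 tilt [ 0.04 -0.05 -1.  ]
dead-reckoned tip disp [[ -0.24 -62.67 114.41]]
33 res 0.06766705822343909 0.14294912581121366
36 res 0.06053851604187522 0.1276272526710045
dir disp [-0.01  1.   -0.08] at y=-71 [  0.13 -71.   114.51] at tip [  0.07 -62.67 113.81]
```

View pics/scene14.png

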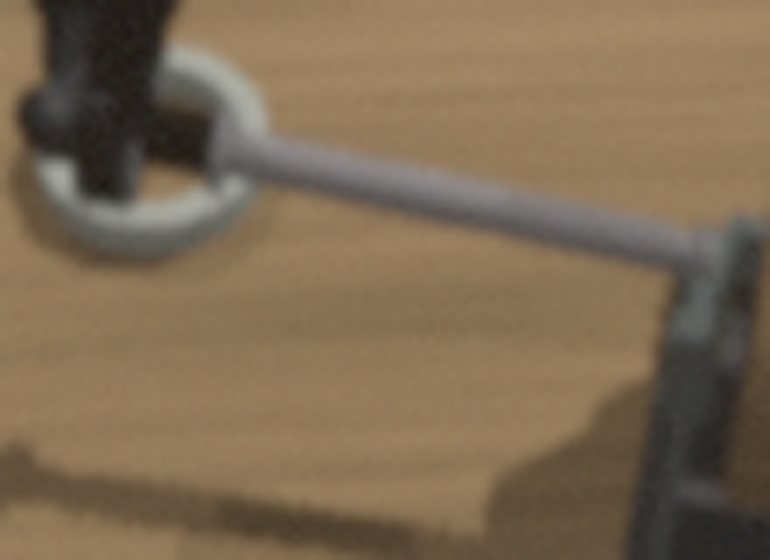

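Call:
drive_tool(delta_pos=[[0,0,0.003],[0,0,0.003],[0,0,0.0015],[0,0,0.001],[0,0,0.001],[0,0,0.001],[0,0,0.001],[0,0,0.001],[0,0,0.001],[0,0,0.001]], roll=[0,0,0,0,0,0,0,0,0,0], newtons=25)

```text
time: 21.85
tcp_pos: [444.3, -117.5, 63.6]
tool_rot: [2.445, 1.871, 0.006]
force: [-0.4, -0.1, 0.7]
opening: 18.5
```

```bash
python3 meas.py 15 25
```

```text
21.85 [ 444.3 -117.5   63.6] h 74.8 F [-0.4 -0.1  0.7] T [0.34 0.01 0.1 ] op 18.5 tilt [ 0.04 -0.05 -1.  ]
dead-reckoned tip disp [[  0.49 -62.8   98.79]]
34 res 0.0702771345522828 0.1714342513121494
35 res 0.05336344956002939 0.12180497733680795
dir disp [-0.01  1.   -0.05] at y=-71 [  0.7  -71.   106.39] at tip [  0.64 -62.8  106.02]
```

Call:
drive_tool(delta_pos=[[0,0,0.001],[0,0,0.001],[0,0,0.001],[0,0,0.001],[0,0,-0.004],[0,0,-0.006],[-0.003,0,-0.004],[-0.006,0,0],[-0.007,0,0],[-0.006,0,0]], roll=[0,0,0,0,0,0,0,0,0,0])

```text
time: 22.95
tcp_pos: [437.3, -139.6, 74.9]
tool_rot: [2.443, 1.873, 0.004]
force: [0.6, 0.1, -1.7]
opening: 18.2
```

```bash
python3 meas.py 16 18;python3 -c "
from ax import *
print(tool(1,0,0),tool(0,1,0),tool(0,0,1))"
```

```text
22.95 [ 437.3 -139.6   74.9] h 74.91 F [ 0.6  0.1 -1.7] T [-0.06  0.04  0.  ] op 18.2 tilt [ 0.04 -0.05 -1.  ]
dead-reckoned tip disp [[ -0.58 -85.9  109.78]]
37 res 0.059298710478084125 0.13984847832850278
39 res 0.0646283890177986 0.13679948613867055
dir disp [-0.01  1.   -0.08] at y=-71 [  0.28 -71.   108.58] at tip [  0.36 -85.9  109.8 ]
[-0.01080482  0.99859568  0.05186448] [ 0.99929624  0.01264653 -0.03531419] [-0.03592051  0.05144642 -0.99802955]
```

Call:
drive_tool(delta_pos=[[0.005,0,0],[0.008,0,0],[0.006,0,0],[0.001,0,0.002],[0,0,0.003],[0,0,0.003],[0,0,0.003],[0,0,0.002],[0,0,0.002],[0,0,0.002]], roll=[0,0,0,0,0,0,0,0,0,0], newtons=20)

```text
time: 24.05
tcp_pos: [444.7, -118.9, 56.6]
tool_rot: [2.445, 1.872, 0.008]
force: [-1.1, 0.6, 0.9]
opening: 18.3
```

```bash
python3 meas.py 17 25
```

```text
24.05 [ 444.7 -118.9   56.6] h 74.82 F [-1.1  0.6  0.9] T [ 0.42 -0.    0.13] op 18.3 tilt [ 0.04 -0.05 -1.  ]
dead-reckoned tip disp [[  1.18 -64.09  91.96]]
34 res 0.07113975070611075 0.16590708486191375
36 res 0.06472736298152941 0.12176088219763415
dir disp [-0.01  1.   -0.01] at y=-71 [  0.92 -71.   106.03] at tip [  0.86 -64.09 105.96]
```

Call:
drive_tool(delta_pos=[[0,0,0],[0,0,0],[0,0,0],[0,0,-0.001],[0,0,-0.002],[0,0,-0.002],[0,0,-0.002],[0,0,-0.002],[0,0,-0.002],[0,0,-0.002]], roll=[0,0,0,0,0,0,0,0,0,0], newtons=90)

```text
time: 25.15
tcp_pos: [443.0, -118.5, 69.5]
tool_rot: [2.445, 1.872, 0.005]
force: [-0.5, 0.2, -1.2]
opening: 17.4
```

```bash
python3 meas.py 18 25
```

```text
25.15 [ 443.  -118.5   69.5] h 74.84 F [-0.5  0.2 -1.2] T [-0.08  0.09 -0.02] op 17.4 tilt [ 0.04 -0.05 -1.  ]
dead-reckoned tip disp [[ -0.51 -64.06 104.55]]
35 res 0.07895738720435956 0.18099423970815565
36 res 0.05796041821410311 0.12653877806459946
dir disp [-0.01  1.   -0.06] at y=-71 [  0.07 -71.   109.56] at tip [  0.01 -64.06 109.14]
```

Call:
drive_tool(delta_pos=[[-0.007,-0.0003,0],[-0.007,-0.0004,0.001],[-0.002,-0.0005,0.005],[0,-0.0005,0.006],[0,-0.0005,0.006],[0.0005,-0.0005,0.006],[0.0005,-0.0005,0.005],[0,0,0.003],[0,0,0],[0,0,0]], roll=[0.2,0.2,0,0,0,0,0,0,0,0], newtons=50)

```text
time: 26.25
tcp_pos: [435.7, -134.7, 33.6]
tool_rot: [2.454, 1.864, 0.003]
force: [-0.3, -0.1, -1.6]
opening: 17.6
```

```bash
python3 meas.py 19 18;python3 -c "
from ax import *
print(tool(1,0,0),tool(0,1,0),tool(0,0,1))"
```

```text
26.25 [ 435.7 -134.7   33.6] h 74.4 F [-0.3 -0.1 -1.6] T [-0.12  0.04 -0.02] op 17.6 tilt [ 0.04 -0.05 -1.  ]
dead-reckoned tip disp [[ -1.57 -81.67  68.77]]
37 res 0.08531821233231669 0.17362786726013724
36 res 0.049844750484555715 0.10788298392478168
dir disp [ 0.    1.   -0.06] at y=-71 [ -1.15 -71.    72.57] at tip [ -1.16 -81.67  73.18]
[-0.00312987  0.9987866   0.04914805] [ 0.99938928  0.00483473 -0.03460778] [-0.0348034   0.04900972 -0.99819175]
```

View pics/scene19.png

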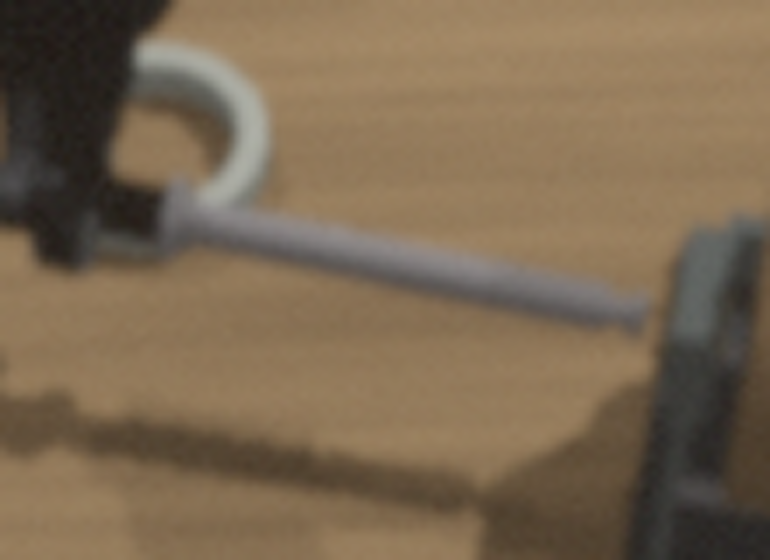

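Call:
drive_tool(delta_pos=[[0,0.0007,-0.0016],[0,0.0006,-0.0015],[0.0015,0,0],[0.0015,0,0],[0.0015,0,0],[0.0015,0,0.0001],[0.001,0,0],[0,0,0],[0,0,0],[0,0,0]], roll=[0,0,0,0,0,0,0,0,0,0])

```text
time: 27.35
tcp_pos: [440.0, -127.9, 38.1]
tool_rot: [2.452, 1.863, 0.005]
force: [-0.0, 0.6, -1.6]
opening: 17.9
```

```bash
python3 meas.py 20 18
```

```text
27.35 [ 440.  -127.9   38.1] h 74.41 F [-0.   0.6 -1.6] T [-0.07  0.02  0.01] op 17.9 tilt [ 0.04 -0.05 -1.  ]
dead-reckoned tip disp [[  0.55 -73.87  73.17]]
37 res 0.08221426540229743 0.17456627656042656
38 res 0.05345167841039486 0.10850206425229203
dir disp [-0.    1.   -0.06] at y=-71 [  0.8  -71.    77.21] at tip [  0.8  -73.87  77.38]
```

Call:
drive_tool(delta_pos=[[0,-0.0004,0.0006],[0,-0.0002,0.0005],[0,0,0],[0,0,0],[0.001,0,0],[0.001,0,0],[0.001,0,0],[0.001,0,0],[0.001,0,0],[0,0,0]], roll=[0,0,0,0,0,0,0,0,0,0])

```text
time: 28.45
tcp_pos: [440.7, -122.6, 36.5]
tool_rot: [2.452, 1.863, 0.004]
force: [1.0, -0.3, -1.5]
opening: 17.5
```

```bash
python3 meas.py 21 22
```

```text
28.45 [ 440.7 -122.6   36.5] h 74.41 F [ 1.  -0.3 -1.5] T [-0.08  0.06 -0.05] op 17.5 tilt [ 0.04 -0.05 -1.  ]
dead-reckoned tip disp [[ -0.19 -68.58  71.62]]
34 res 0.07465837294610557 0.18449236755768084
32 res 0.03997767754659109 0.09102398759560515
dir disp [-0.    1.   -0.05] at y=-71 [  0.16 -71.    76.25] at tip [  0.16 -68.58  76.13]
```

Call:
drive_tool(delta_pos=[[0.001,0,0.0001],[0.001,0,0.0001],[0.001,0,0],[0.001,0,0],[0.001,0,0],[0.0015,0,0],[0.0015,0,0],[0.0015,0,0],[0.0015,0,0],[0,0,0]], roll=[0,0,0,0,0,0,0,0,0,0])

```text
time: 29.55
tcp_pos: [443.6, -111.2, 35.8]
tool_rot: [2.452, 1.864, 0.004]
force: [-0.3, 0.6, -2.1]
opening: 17.7
```

```bash
python3 meas.py 22 32
```

```text
29.55 [ 443.6 -111.2   35.8] h 74.43 F [-0.3  0.6 -2.1] T [-0.03  0.04 -0.02] op 17.7 tilt [ 0.04 -0.05 -1.  ]
dead-reckoned tip disp [[ -0.49 -56.79  70.82]]
30 res 0.10131026053562377 0.1974799848096893
32 res 0.04877456692637064 0.10697716853346151
dir disp [-0.    1.   -0.06] at y=-71 [ -0.24 -71.    75.92] at tip [ -0.26 -56.79  75.11]
```

Call:
drive_tool(delta_pos=[[0.0015,0,0],[0.002,0,0],[0.002,0,0],[0.002,0,0],[0.002,0,0.0001],[0.002,0,0],[0.002,0,0.0001],[0.002,0,0],[0.002,0,0.0001],[0.002,0,0]], roll=[0,0,0,0,0,0,0,0,0,0])

```text
time: 30.65
tcp_pos: [449.0, -91.5, 34.7]
tool_rot: [2.452, 1.864, 0.002]
force: [-0.5, -0.8, -2.0]
opening: 17.4
```

```bash
python3 meas.py 23 60; python3 - <<'E'
from ax import *
P,s=pickle.load(open("p23.pkl","rb"))
i=[cv2.resize(cv2.cvtColor(P[n]["color"],4)[y:y+65,x:x+65],None,fx=6,fy=6,interpolation=2) for n,x,y in(("scene",305,205),("top",200,130))]
cv2.imwrite("pics/c23.png",np.hstack(i))
for r in mark_of("roll",read_camera("scene"))[:2]: print(todisp(r["position"]),r["p"])
E
```

```text
30.65 [449.  -91.5  34.7] h 74.43 F [-0.5 -0.8 -2. ] T [-0.23  0.12  0.01] op 17.4 tilt [ 0.04 -0.05 -1.  ]
dead-reckoned tip disp [[ -0.62 -36.41  69.53]]
18 res 0.12260997327825446 0.3018877543039764
20 res 0.04102580760668447 0.07549040813020724
dir disp [-0.01  1.   -0.05] at y=-71 [ -0.46 -71.    76.4 ] at tip [ -0.66 -36.41  74.5 ]
[[ 1.1675061  -2.47576847 73.1       ]] 0.56
```

View pics/c23.png

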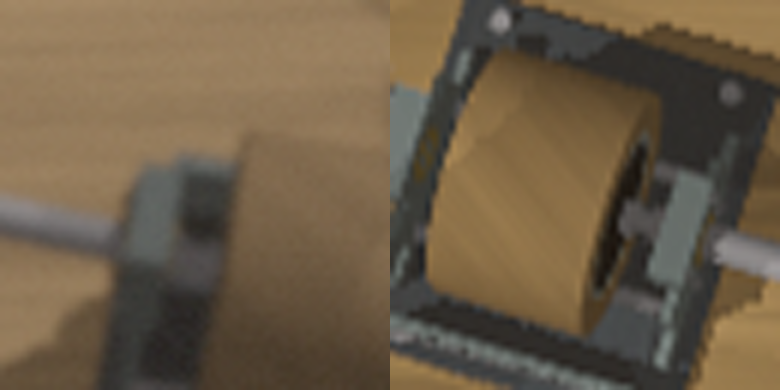

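Call:
drive_tool(delta_pos=[[0.001,0,-0.001],[0.002,0,0],[0.002,0,0],[0.002,0,0],[0.002,0,0],[0.002,0,0],[0.002,0,0],[0.002,0,0],[0.002,0,0],[0.002,0,0]], roll=[0,0,0,0,0,0,0,0,0,0])

```text
time: 31.85
tcp_pos: [454.3, -71.7, 34.8]
tool_rot: [2.453, 1.863, 0.002]
force: [-0.5, -0.5, -2.4]
opening: 17.9
```

```bash
python3 meas.py 24 78; python3 - <<'E'
from ax import *
P,s=pickle.load(open("p24.pkl","rb"))
i=[cv2.resize(cv2.cvtColor(P[n]["color"],4)[y:y+65,x:x+65],None,fx=6,fy=6,interpolation=2) for n,x,y in(("scene",305,205),("top",200,130))]
cv2.imwrite("pics/c24.png",np.hstack(i))
for r in mark_of("roll",read_camera("scene"))[:2]: print(todisp(r["position"]),r["p"])
E
```

```text
31.85 [454.3 -71.7  34.8] h 74.4 F [-0.5 -0.5 -2.4] T [-0.12  0.14  0.08] op 17.9 tilt [ 0.04 -0.05 -1.  ]
dead-reckoned tip disp [[ -0.82 -15.88  69.71]]
14 res 1.6460468850892873 3.9450112357669695
12 res 0.04016025375816351 0.08559300425420702
dir disp [-0.04  0.99 -0.12] at y=-71 [ -2.02 -71.    74.3 ] at tip [ -4.38 -15.88  67.44]
[[ 0.59757876  9.8333819  73.6       ]] 0.61
```

View pics/c24.png

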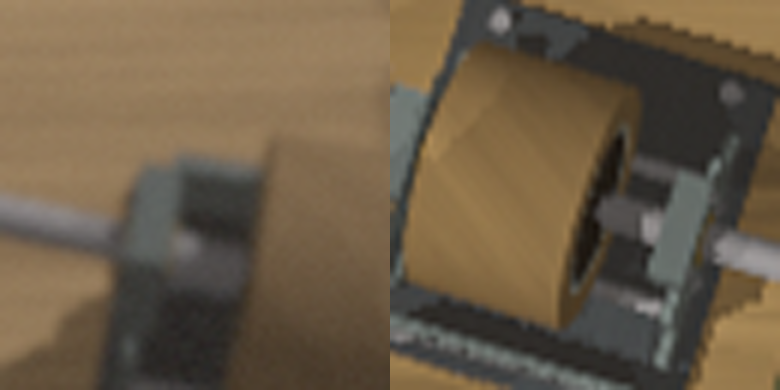

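Call:
drive_tool(delta_pos=[[0.002,0,0.0003],[0.002,0,0.0003],[0.002,0,0.0003],[0.002,0,0.0003],[0.002,0,0.0003],[0.002,0,0.0003],[0.002,0,0.0003],[0.002,0,0.0003],[0.002,0,0.0003],[0.002,0,0.0003]], roll=[0,0,0,0,0,0,0,0,0,0])

```text
time: 33.05
tcp_pos: [460.1, -51.7, 31.3]
tool_rot: [2.452, 1.864, 0.0]
force: [-1.7, -0.6, 0.4]
opening: 17.6
```

```bash
python3 - <<'E'
from ax import *
s=st();P={n:read_camera(n) for n in("scene","top")};pickle.dump((P,s),open("p25.pkl","wb"))
i=[cv2.resize(cv2.cvtColor(P[n]["color"],4)[y:y+65,x:x+65],None,fx=6,fy=6,interpolation=2) for n,x,y in(("scene",305,205),("top",200,130))]
cv2.imwrite("pics/c25.png",np.hstack(i))
for r in mark_of("roll",P["scene"])[:1]+mark_of("roll",P["top"])[:1]: print(todisp(r["position"]),r["p"])
E
```

```text
33.05 [460.1 -51.7  31.3] h 74.43 F [-1.7 -0.6  0.4] T [-0.14  0.26  0.19] op 17.6 tilt [ 0.0375 -0.0491 -0.9981]
[[ 1.6054145  16.56125431 71.        ]] 0.76
[[ 0.21638616 15.96075428 69.5       ]] 0.81
```

View pics/c25.png

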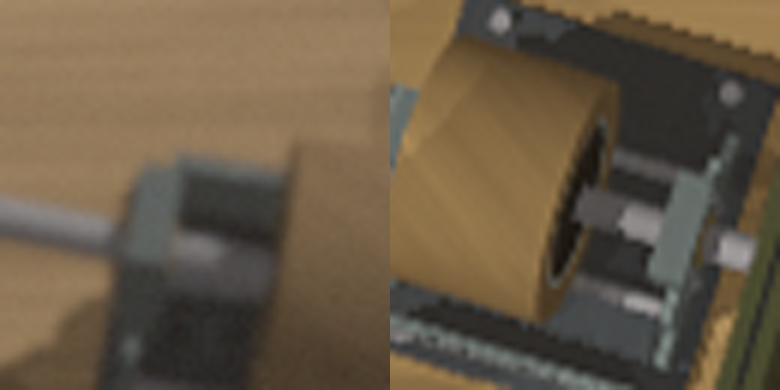

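Call:
drive_tool(delta_pos=[[0.002,0,0.0003],[0.002,0,0.0003],[0.002,0,0.0003],[0.002,0,0.0002],[0.002,0,0.0003],[0.002,0,0.0002],[0.002,0,0.0003],[0.002,0,0.0002],[0.002,0,0.0003],[0.002,0,0.0002]], roll=[0,0,0,0,0,0,0,0,0,0])

```text
time: 34.25
tcp_pos: [466.0, -31.7, 28.4]
tool_rot: [2.451, 1.864, -0.001]
force: [-3.3, -1.2, 2.4]
opening: 17.4
```

```bash
python3 - <<'E'
from ax import *
s=st();P={n:read_camera(n) for n in("scene","top")};pickle.dump((P,s),open("p26.pkl","wb"))
i=[cv2.resize(cv2.cvtColor(P[n]["color"],4)[y:y+65,x:x+65],None,fx=6,fy=6,interpolation=2) for n,x,y in(("scene",325,215),("top",200,130))]
cv2.imwrite("pics/c26.png",np.hstack(i))
for r in mark_of("roll",P["scene"])[:1]+mark_of("roll",P["top"])[:1]: print(todisp(r["position"]),r["p"])
E
```

```text
34.25 [466.  -31.7  28.4] h 74.44 F [-3.3 -1.2  2.4] T [-0.    0.37  0.31] op 17.4 tilt [ 0.0372 -0.0499 -0.9981]
[[ 2.53846281 16.20150322 74.2       ]] 0.57
[[ 0.30614732 18.58410003 71.4       ]] 0.79
```

View pics/c26.png

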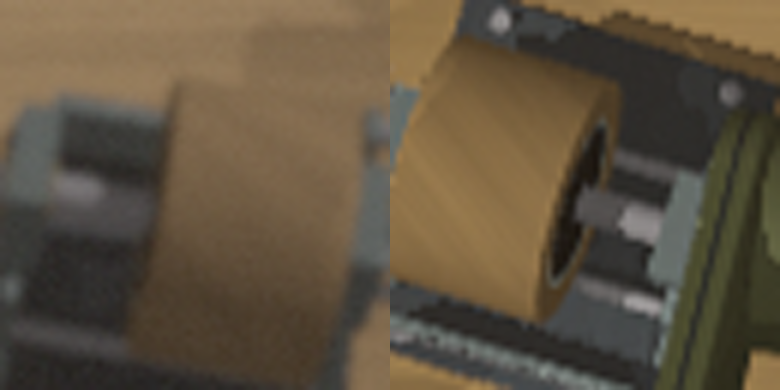

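Call:
drive_tool(delta_pos=[[0.001,-0.0003,0.0003],[0.002,-0.0003,0.0003],[0.002,-0.0002,0.0003],[0.002,-0.0002,0.0002],[0.002,0,0.0003],[0.002,0,0.0002],[0.002,0,0.0003],[0.002,0,0.0002],[0.002,0,0.0003],[0.002,0,0.0002]], roll=[0.1,0.1,0.1,0,0,0,0,0,0,0])

```text
time: 35.45
tcp_pos: [470.9, -13.1, 26.7]
tool_rot: [2.455, 1.857, -0.004]
force: [-5.1, -1.9, 6.3]
opening: 17.6
```

```bash
python3 - <<'E'
from ax import *
s=st();P={n:read_camera(n) for n in("scene","top")};pickle.dump((P,s),open("p27.pkl","wb"))
i=[cv2.resize(cv2.cvtColor(P[n]["color"],4)[y:y+65,x:x+65],None,fx=6,fy=6,interpolation=2) for n,x,y in(("scene",325,215),("top",180,130))]
cv2.imwrite("pics/c27.png",np.hstack(i))
for r in mark_of("roll",P["scene"])[:1]+mark_of("roll",P["top"])[:1]: print(todisp(r["position"]),r["p"])
E
```

```text
35.45 [470.9 -13.1  26.7] h 74.16 F [-5.1 -1.9  6.3] T [0.03 0.69 0.3 ] op 17.6 tilt [ 0.0365 -0.0522 -0.998 ]
[[ 3.36677624 17.68268412 71.4       ]] 0.75
[[ 2.21610543 18.81226666 69.2       ]] 0.58
```

View pics/c27.png

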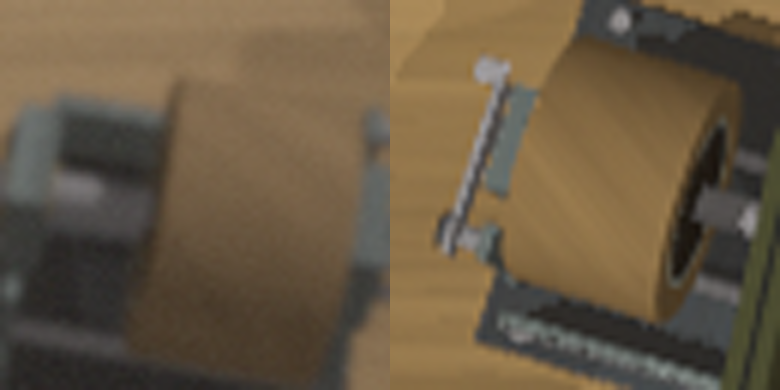

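```bash
python3 - <<'E'
from ax import *
np.set_printoptions(precision=2,suppress=True)
for k in (19,20,21,22,23,24,25,26,27):
    P,s=pickle.load(open(f"p{k}.pkl","rb"));c,sn=np.cos(Q[3]),np.sin(Q[3])
    M=R.from_rotvec(s["tool_rot"]).as_matrix();F=s["force"];T=s["ft_torque"];ro=lambda v:np.array([c*v[0]+sn*v[1],-sn*v[0]+c*v[1],v[2]])
    g=s["tcp_pos"]+M@[0,0,-8-45]
    print(k,"tcp",todisp(s["tcp_pos"])[0],"grip",todisp(g)[0],"hd",round(head(s)-90-np.degrees(Q[3]),2),"F",ro(F),"T",ro(T),M[:,2])
print(tool(1,0,0),tool(0,1,0),tool(0,0,1))
P,s=pickle.load(open("p27.pkl","rb"));save(P["top"],"t27.png",(190,120,290,220),6)
E
```

```text
19 tcp [   2.05 -279.62   33.19] grip [  -0.53 -277.79   86.1 ] hd 0.18 F [-0.27 -0.13 -1.61] T [-0.13  0.01 -0.02] [ 0.04 -0.05 -1.  ]
20 tcp [   4.34 -271.83   37.67] grip [   1.61 -269.98   90.56] hd 0.2 F [-0.18  0.56 -1.59] T [-0.07 -0.    0.01] [ 0.04 -0.05 -1.  ]
21 tcp [   3.57 -266.55   36.12] grip [   0.86 -264.7    89.02] hd 0.19 F [ 1.05 -0.02 -1.51] T [-0.09  0.04 -0.05] [ 0.04 -0.05 -1.  ]
22 tcp [   3.3  -254.76   35.37] grip [   0.63 -252.9    88.27] hd 0.21 F [-0.43  0.48 -2.12] T [-0.04  0.03 -0.02] [ 0.04 -0.05 -1.  ]
23 tcp [   3.16 -234.42   34.33] grip [   0.5  -232.49   87.23] hd 0.21 F [-0.27 -0.92 -2.  ] T [-0.25  0.05  0.01] [ 0.04 -0.05 -1.  ]
24 tcp [   2.85 -213.88   34.44] grip [   0.21 -211.97   87.34] hd 0.18 F [-0.3  -0.65 -2.4 ] T [-0.15  0.1   0.08] [ 0.04 -0.05 -1.  ]
25 tcp [   2.97 -193.11   30.92] grip [   0.35 -191.14   83.82] hd 0.21 F [-1.51 -1.02  0.43] T [-0.2   0.22  0.19] [ 0.04 -0.05 -1.  ]
26 tcp [   3.21 -172.24   28.04] grip [   0.59 -170.23   80.94] hd 0.22 F [-2.85 -2.08  2.39] T [-0.1   0.36  0.31] [ 0.04 -0.05 -1.  ]
27 tcp [   2.86 -152.98   26.34] grip [   0.24 -150.84   79.24] hd -0.05 F [-4.36 -3.16  6.29] T [-0.16  0.67  0.3 ] [ 0.04 -0.05 -1.  ]
[0.   1.   0.05] [ 1.    0.   -0.04] [-0.04  0.05 -1.  ]
```

View pics/t27.png

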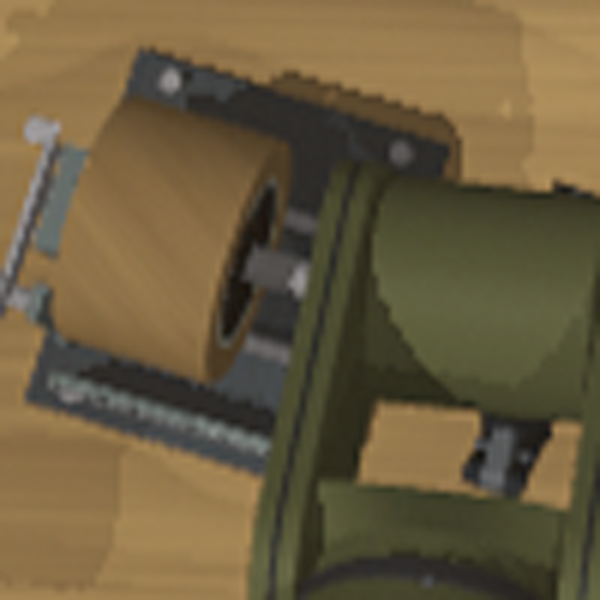

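Call:
drive_tool(delta_pos=[[0,-0.0002,0.0005],[0,-0.0002,0.0005],[0,-0.0002,0.0005],[0,-0.0002,0.0005],[0,-0.0002,0.0005],[0,-0.0002,0.0005],[0,0,0.0005],[0,0,0.0005],[0,0,0],[0,0,0]], roll=[0,0,0,0,0,0,0,0,0,0])

```text
time: 36.65
tcp_pos: [471.3, -12.5, 27.1]
tool_rot: [2.452, 1.859, -0.005]
force: [-3.5, -0.8, 5.5]
opening: 18.3
```

```bash
cat > lk.py <<'E'
from ax import *
import sys
np.set_printoptions(precision=2,suppress=True)
k=sys.argv[1]
s=st();P={n:read_camera(n) for n in("scene","top")};pickle.dump((P,s),open(f"p{k}.pkl","wb"))
i=[cv2.resize(cv2.cvtColor(P[n]["color"],4)[y:y+65,x:x+65],None,fx=6,fy=6,interpolation=2) for n,x,y in(("scene",325,205),("top",180,120))]
cv2.imwrite(f"pics/c{k}.png",np.hstack(i))
c,sn=np.cos(Q[3]),np.sin(Q[3])
M=R.from_rotvec(s["tool_rot"]).as_matrix();F=s["force"];T=s["ft_torque"];ro=lambda v:np.array([c*v[0]+sn*v[1],-sn*v[0]+c*v[1],v[2]])
g=s["tcp_pos"]+M@[0,0,-8-45]
print("grip",todisp(g)[0],"tip y~",todisp(g)[0][1]+196,"hd",round(head(s)-90-np.degrees(Q[3]),2),"F",ro(F),"T",ro(T))
for r in mark_of("roll",P["scene"])[:1]+mark_of("roll",P["top"])[:1]: print("roll",todisp(r["position"])[0],r["p"])
E
python3 lk.py 28
```

```text
36.65 [471.3 -12.5  27.1] h 74.28 F [-3.5 -0.8  5.5] T [0.14 0.51 0.23] op 18.3 tilt [ 0.04 -0.05 -1.  ]
grip [   0.5  -150.07   79.54] tip y~ 45.926735453173364 hd 0.06 F [-3.12 -1.75  5.46] T [-0.01  0.53  0.23]
roll [-1.4 18.  65.5] 0.85
```

View pics/c28.png

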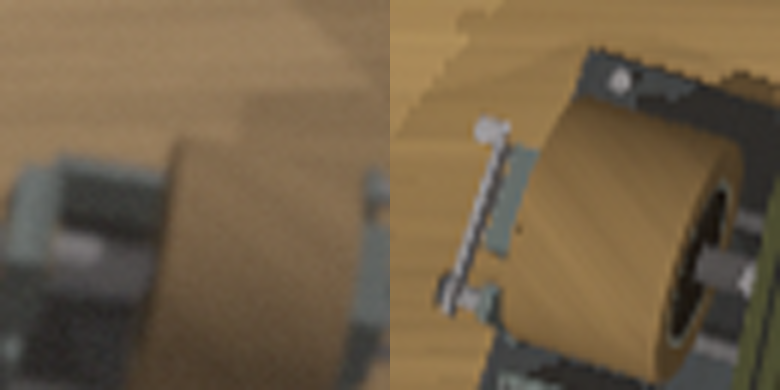

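```bash
python3 - <<'E'
from ax import *
np.set_printoptions(precision=2,suppress=True)
P,s=pickle.load(open("p28.pkl","rb"));sc=P["scene"]
save(sc,"s28.png",(280,200,380,275),7)
im=sc["color"]
c,sn=np.cos(Q[3]),np.sin(Q[3])
def W(x,y,z): return [Q[0]+c*x-sn*y,Q[1]+sn*x+c*y,Q[2]+z]
def r2z(col,row,x=0):
    # z such that point (x,y,z) projects to col,row
    from scipy.optimize import fsolve
    f=lambda v:proj(sc,[W(x,v[0],v[1])])[0]-[col,row]
    return fsolve(f,[-90,75])
A=proj(sc,[W(0,-108,75)])[0];B=proj(sc,[W(0,-78,75)])[0];print(A,B)
f=lambda q:A[1]+(B[1]-A[1])*(q-A[0])/(B[0]-A[0])
q=center(sc,int(A[0]),int(B[0]),lambda q:int(f(q)-8),lambda q:int(f(q)+9))
for r in q: print(r,r2z(r[0],r[1]))
E
```

```text
[310.44 242.42] [323.19 244.71]
[310.   241.76   7.05] [-109.17   77.31]
[311.   242.08   6.57] [-106.77   76.74]
[312.   242.26   6.58] [-104.42   76.76]
[313.   242.47   6.62] [-102.06   76.64]
[314.   242.6    6.67] [-99.71  76.83]
[315.   242.87   6.71] [-97.34  76.48]
[316.   243.08   6.74] [-94.98  76.35]
[317.   243.24   6.59] [-92.63  76.41]
[318.   243.42   6.59] [-90.29  76.44]
[319.   243.54   6.53] [-87.96  76.66]
[320.  243.7   6.5] [-85.62  76.74]
[321.   243.93   6.72] [-83.26  76.56]
[322.   244.11   6.64] [-80.91  76.54]
```

View pics/s28.png

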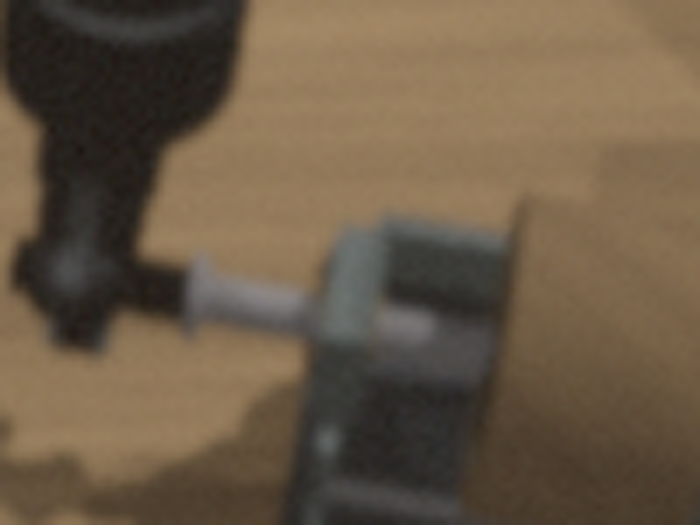

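Call:
drive_tool(delta_pos=[[0.0015,-0.0003,0.0004],[0.0015,-0.0003,0.0004],[0.0015,-0.0003,0.0004],[0.0015,-0.0003,0.0004],[0.0015,-0.0002,0.0004],[0.0015,-0.0002,0.0004],[0.0015,-0.0002,0.0004],[0.0015,-0.0002,0.0004],[0.0015,-0.0002,0.0004],[0.0015,-0.0002,0.0004]], roll=[0,0,0,0,0,0,0,0,0,0])

```text
time: 37.85
tcp_pos: [473.1, -6.0, 26.8]
tool_rot: [2.44, 1.853, -0.031]
force: [-6.5, -9.2, 7.2]
opening: 17.8
```

```bash
python3 lk.py 29
```

```text
37.85 [473.1  -6.   26.8] h 74.34 F [-6.5 -9.2  7.2] T [-0.88  0.95  0.03] op 17.8 tilt [ 0.03 -0.07 -1.  ]
grip [   0.38 -142.23   79.23] tip y~ 53.77324601063151 hd 0.12 F [ -3.72 -10.59   7.25] T [-1.1   0.67  0.03]
roll [ 2.4  15.23 73.5 ] 0.73
roll [-2.41 18.65 69.2 ] 0.87
```

View pics/c29.png

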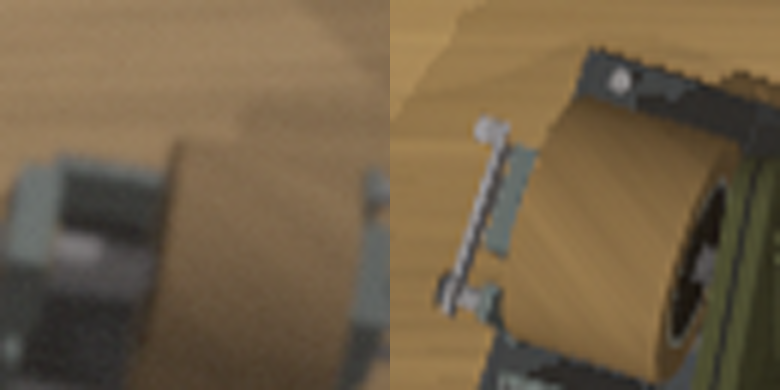

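Call:
drive_tool(delta_pos=[[-0.002,0,0.0004],[-0.001,-0.0002,0.0005],[0,-0.0002,0.0007],[0,-0.0002,0.0007],[0,-0.0002,0.0007],[0,0,0.0007],[0,0,0.0007],[0,0,0.0006],[0,0,0.0005],[0,0,0.0005]], roll=[0,0,0,0,0,0,0,0,0,0])

```text
time: 39.05
tcp_pos: [473.1, -6.7, 27.0]
tool_rot: [2.443, 1.855, -0.028]
force: [-7.3, -2.2, 7.7]
opening: 17.6
```

```bash
cat > slope.py <<'E'
from ax import *
import sys
from scipy.optimize import fsolve
np.set_printoptions(precision=3,suppress=True)
P,s=pickle.load(open(f"p{sys.argv[1]}.pkl","rb"));sc=P["scene"]
y0,y1=float(sys.argv[2]),float(sys.argv[3])
c,sn=np.cos(Q[3]),np.sin(Q[3])
W=lambda x,y,z:[Q[0]+c*x-sn*y,Q[1]+sn*x+c*y,Q[2]+z]
A=proj(sc,[W(0,y0,75)])[0];B=proj(sc,[W(0,y1,75)])[0]
f=lambda q:A[1]+(B[1]-A[1])*(q-A[0])/(B[0]-A[0])
q=center(sc,int(np.ceil(A[0])),int(B[0])+1,lambda q:int(f(q)-8),lambda q:int(f(q)+9))
z=np.array([fsolve(lambda v:proj(sc,[W(0,v[0],v[1])])[0]-r[:2],[-90,75]) for r in q])
k=np.polyfit(z[:,0],z[:,1],1);print("n",len(z),"slope",k[0],"z at -71",np.polyval(k,-71))
E
python3 lk.py 30; for k in 28 29 30; do python3 slope.py $k -102 -77; done
```

```text
39.05 [473.1  -6.7  27. ] h 74.33 F [-7.3 -2.2  7.7] T [0.19 0.75 0.29] op 17.6 tilt [ 0.03 -0.07 -1.  ]
grip [   0.71 -143.11   79.48] tip y~ 52.88679748779592 hd 0.11 F [-6.41 -4.13  7.73] T [-0.02  0.77  0.29]
roll [-1.11 18.08 70.  ] 0.81
roll [-1.   17.69 69.7 ] 0.77
n 11 slope -0.018981106575367192 z at -71 76.11433948829581
n 11 slope -0.03984335489507208 z at -71 75.77872613722633
n 11 slope -0.01995098463257773 z at -71 76.0950595721504
```

Call:
drive_tool(delta_pos=[[-0.002,-0.001,0],[-0.002,-0.001,0],[-0.002,-0.001,0],[-0.001,-0.0005,0],[0,0,0],[0,0,0],[0,0,0],[0,0,0],[0,0,0],[0,0,0]], roll=[0,0,0,0,0,0,0,0,0,0])

```text
time: 40.25
tcp_pos: [471.3, -9.9, 28.8]
tool_rot: [2.446, 1.85, -0.012]
force: [-1.4, 1.1, 3.1]
opening: 17.5
```

```bash
python3 lk.py 31; python3 slope.py 31 -106 -77
```

```text
40.25 [471.3  -9.9  28.8] h 74.15 F [-1.4  1.1  3.1] T [0.41 0.07 0.07] op 17.5 tilt [ 0.04 -0.06 -1.  ]
grip [  -0.51 -147.1    81.25] tip y~ 48.899633550625225 hd -0.07 F [-1.63  0.73  3.12] T [0.37 0.18 0.07]
roll [ 1.05 15.57 70.9 ] 0.89
roll [-1.09 16.53 68.1 ] 0.86
n 12 slope -0.052252376008265794 z at -71 76.68286344787525
```

View pics/c31.png

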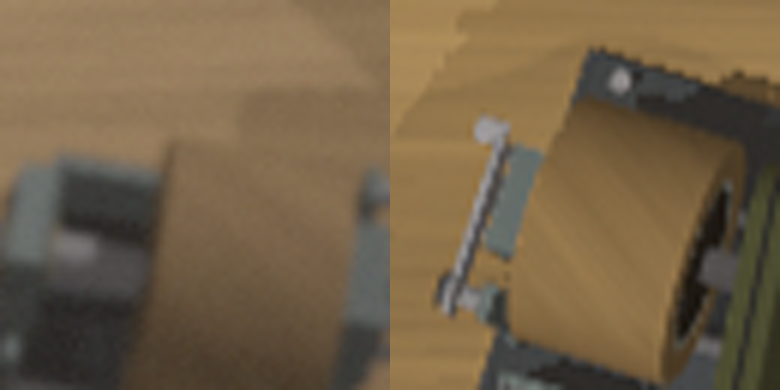

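Call:
drive_tool(delta_pos=[[0,-0.0005,0.0008],[0,-0.0005,0.001],[0,-0.0003,0.001],[0,-0.0002,0.001],[0,0,0.001],[0,0,0.001],[0,0,0.001],[0,0,0.001],[0,0,0.001],[0,0,0.0006]], roll=[0,0,0,0,0,0,0,0,0,0])

```text
time: 41.45
tcp_pos: [472.3, -10.6, 25.8]
tool_rot: [2.441, 1.855, -0.012]
force: [-4.7, 0.2, 9.6]
opening: 17.8
```

```bash
python3 lk.py 32; python3 slope.py 32 -106 -77
```

```text
41.45 [472.3 -10.6  25.8] h 74.38 F [-4.7  0.2  9.6] T [0.67 0.53 0.31] op 17.8 tilt [ 0.04 -0.07 -1.  ]
grip [   0.54 -147.45   78.27] tip y~ 48.552290957283134 hd 0.17 F [-4.58 -1.08  9.62] T [0.5  0.69 0.31]
roll [ 0.65 14.42 75.4 ] 0.69
roll [-1.64 18.86 73.1 ] 0.98
n 12 slope 0.017211418147486765 z at -71 76.57771986441671
```

View pics/c32.png

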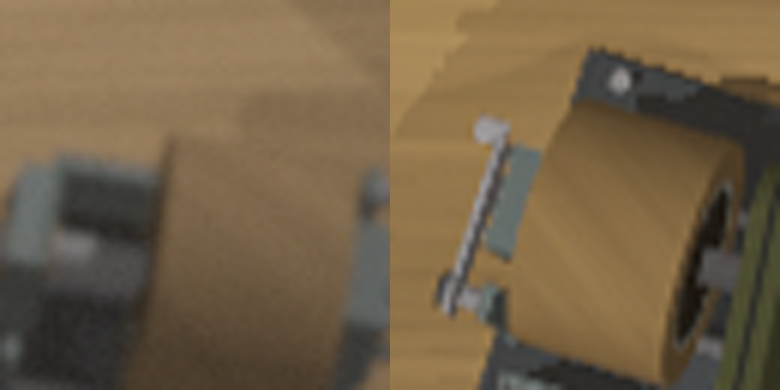

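Call:
drive_tool(delta_pos=[[0,-0.0008,0.0005],[0.0012,-0.0008,0.0006],[0.0012,-0.0005,0.0006],[0.0012,-0.0003,0.0006],[0.0012,-0.0003,0.0006],[0.0012,-0.0002,0.0006],[0.0012,-0.0002,0.0006],[0.0012,-0.0002,0.0006],[0.0012,-0.0002,0.0006],[0.0012,-0.0002,0.0006]], roll=[0,0,0,0,0,0,0,0,0,0])

```text
time: 42.65
tcp_pos: [473.6, -6.5, 27.0]
tool_rot: [2.428, 1.852, -0.027]
force: [-4.8, -5.4, 9.2]
opening: 18.2
```

```bash
python3 lk.py 33; python3 slope.py 33 -100 -77
```

```text
42.65 [473.6  -6.5  27. ] h 74.56 F [-4.8 -5.4  9.2] T [-0.39  0.55  0.01] op 18.2 tilt [ 0.04 -0.08 -1.  ]
grip [   0.48 -142.36   79.36] tip y~ 53.637331946150994 hd 0.35 F [-3.15 -6.55  9.23] T [-0.53  0.42  0.01]
roll [ 2.98 16.12 73.9 ] 0.71
roll [-1.37 17.9  68.6 ] 0.88
n 10 slope -0.0024697669169501052 z at -71 76.27853433839485
```

```bash
python3 - <<'E'
from ax import *
c,sn=np.cos(Q[3]),np.sin(Q[3])
W=lambda x,y,z:[Q[0]+c*x-sn*y,Q[1]+sn*x+c*y,Q[2]+z]
out=[]
for k,cm,b in ((33,"top",(222,150,252,180)),(33,"scene",(310,230,350,260)),(26,"top",(222,150,252,180))):
    P,s=pickle.load(open(f"p{k}.pkl","rb"));p=P[cm];f=400/(b[2]-b[0])
    im=cv2.cvtColor(p["color"],4)[b[1]:b[3],b[0]:b[2]];im=cv2.resize(im,(400,int(f*(b[3]-b[1]))),interpolation=2)
    im=cv2.convertScaleAbs(im,alpha=1.5)
    if cm=="top": L=[[W(x,-70,75),W(x,-20,75)] for x in(-8,8)]
    else: 
        v=np.array(p["xyz"])-W(0,-60,75);v/=np.linalg.norm(v);a=np.array(W(0,1,0))-W(0,0,0);n=np.cross(a,v);n/=np.linalg.norm(n)
        L=[[np.array(W(0,-110,75))+g*n,np.array(W(0,-20,75))+g*n] for g in(-8,8)]
    for l in L:
        u=(proj(p,l)-b[:2]+.5)*f;cv2.line(im,tuple(int(q) for q in u[0]),tuple(int(q) for q in u[1]),(0,0,255),1)
    out.append(cv2.copyMakeBorder(im,0,400-im.shape[0],0,0,0))
cv2.imwrite("pics/ov33.png",cv2.resize(np.hstack(out),None,fx=.66,fy=.66))
E
```

```text
(no output)
```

View pics/ov33.png

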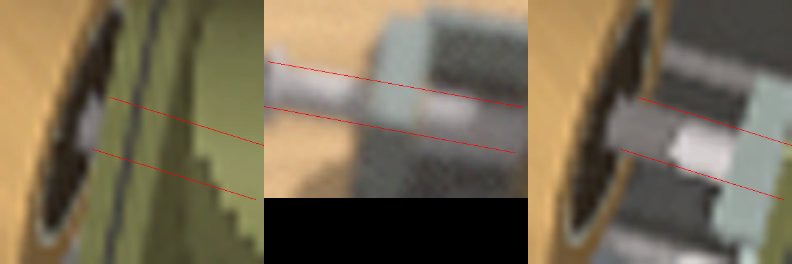

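Call:
drive_tool(delta_pos=[[-0.0015,-0.0005,0.0008],[0,-0.0005,0.001],[0,-0.0003,0.001],[0,-0.0003,0.001],[0.001,-0.0003,0.0009],[0.001,-0.0003,0.0009],[0.001,-0.0003,0.0009],[0.001,-0.0003,0.0009],[0.001,-0.0003,0.0009],[0.001,-0.0003,0.0009]], roll=[0,0,0,0,0,0,0,0,0,0])

```text
time: 43.85
tcp_pos: [473.8, -7.1, 26.9]
tool_rot: [2.42, 1.851, -0.037]
force: [-5.4, -4.6, 11.3]
opening: 17.7
```

```bash
python3 lk.py 34; python3 slope.py 34 -100 -77
```

```text
43.85 [473.8  -7.1  26.9] h 74.69 F [-5.4 -4.6 11.3] T [0.02 0.59 0.06] op 17.7 tilt [ 0.04 -0.09 -1.  ]
grip [   0.8  -142.35   79.21] tip y~ 53.64530578922947 hd 0.48 F [-3.94 -5.88 11.25] T [-0.14  0.58  0.06]
roll [ 0.51 18.23 75.7 ] 0.88
roll [ 0.32 18.9  69.7 ] 0.94
n 10 slope 0.005662950263089685 z at -71 76.44788587350708
```

Call:
drive_tool(delta_pos=[[-0.002,-0.001,0],[-0.001,-0.0012,0],[0,-0.0012,0],[0,-0.0005,0.001],[0,-0.0002,0.001],[0,-0.0002,0.001],[0,-0.0002,0.001],[0,-0.0002,0.001],[0,-0.0002,0.001],[0,-0.0002,0.001]], roll=[0.15,0.15,0.1,0,0,0,0,0,0,0])

```text
time: 45.05
tcp_pos: [473.0, -9.2, 26.7]
tool_rot: [2.423, 1.84, -0.025]
force: [-4.7, 0.2, 11.9]
opening: 17.5
```

```bash
python3 lk.py 35; python3 slope.py 35 -103 -77
```

```text
45.05 [473.   -9.2  26.7] h 74.28 F [-4.7  0.2 11.9] T [0.65 0.44 0.23] op 17.5 tilt [ 0.05 -0.09 -0.99]
grip [   0.18 -144.82   79.  ] tip y~ 51.178634419814244 hd 0.06 F [-4.6  -1.06 11.88] T [0.51 0.6  0.23]
roll [ 1.48 14.45 75.4 ] 0.62
roll [ 3.94 17.12 69.3 ] 0.66
n 11 slope -0.027216315079083703 z at -71 76.0461513857749
```

Call:
drive_tool(delta_pos=[[0,-0.001,0],[0,-0.001,0.0005],[0,0,0.0008],[0,0,0.0008],[0,0,0.0008],[0,0,0.0008],[0,0,0.0008],[0,0,0.0008],[0,0,0.0008],[0,0,0.0006]], roll=[0,0,0,0,0,0,0,0,0,0], newtons=20)

```text
time: 46.25
tcp_pos: [473.4, -9.3, 26.9]
tool_rot: [2.42, 1.844, -0.025]
force: [-4.1, 0.6, 10.5]
opening: 17.3
```

```bash
python3 lk.py 36; python3 slope.py 36 -103 -77
```

```text
46.25 [473.4  -9.3  26.9] h 74.49 F [-4.1  0.6 10.5] T [0.64 0.35 0.19] op 17.3 tilt [ 0.05 -0.09 -0.99]
grip [   0.56 -144.77   79.23] tip y~ 51.22949653152298 hd 0.28 F [-4.12 -0.5  10.46] T [0.52 0.51 0.19]
roll [ 0.85 11.88 73.5 ] 0.62
roll [-1.97 15.97 68.2 ] 0.7
n 11 slope -0.008160489885738373 z at -71 76.16452374224973
```

View pics/c36.png

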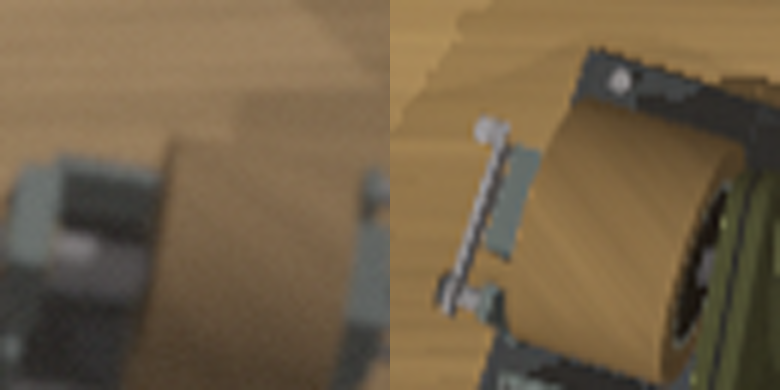

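```bash
cat > rollz.py <<'E'
from ax import *
import sys
c,sn=np.cos(Q[3]),np.sin(Q[3])
W=lambda x,y,z:[Q[0]+c*x-sn*y,Q[1]+sn*x+c*y,Q[2]+z]
P0,_=pickle.load(open("p26.pkl","rb"));sc=P0["scene"]
J=np.c_[proj(sc,[W(0,19,73)])[0]-proj(sc,[W(0,18,73)])[0],proj(sc,[W(0,18,74)])[0]-proj(sc,[W(0,18,73)])[0]]
def g(p): return cv2.GaussianBlur(p["color"].astype(np.float32).mean(2),(0,0),1)
b=(342,218,382,250)
def edge(p):
    G=g(p); # top edge rows for columns of roll: brightness drop from table(light) to roll
    r=[];im=p["color"].astype(float)
    return G
def ecc(pa,pb):
    T=g(pa)[b[1]:b[3],b[0]:b[2]];best=None
    I=g(pb)
    M=np.float32([[1,0,b[0]],[0,1,b[1]]])
    cc,M=cv2.findTransformECC(T,I,M,cv2.MOTION_TRANSLATION,(3,200,1e-6))
    return cc,M[0,2]-b[0],M[1,2]-b[1]
for k in sys.argv[1:]:
    P,_=pickle.load(open(f"p{k}.pkl","rb"));cc,dx,dy=ecc(sc,P["scene"]);v=np.linalg.solve(J,[dx,dy])
    print(k,round(cc,4),"px",round(dx,2),round(dy,2),"dy_d %.1f dz %.1f"%tuple(v))
E
python3 rollz.py 25 26 27 28 29 30 31 32 33 34 35 36
```

```text
25 0.9968 px -0.17 -0.16 dy_d -0.5 dz 0.5
26 0.9995 px 0.08 -0.03 dy_d 0.2 dz 0.2
27 0.997 px 0.15 0.02 dy_d 0.3 dz 0.0
28 0.9967 px 0.11 0.01 dy_d 0.3 dz 0.0
29 0.9945 px 0.1 -0.02 dy_d 0.2 dz 0.1
30 0.9943 px -0.23 -0.04 dy_d -0.5 dz -0.0
31 0.9969 px -1.08 -0.15 dy_d -2.5 dz -0.2
32 0.995 px -0.83 -0.21 dy_d -2.0 dz 0.3
33 0.9953 px 0.1 0.0 dy_d 0.2 dz 0.1
34 0.9947 px 0.01 -0.02 dy_d 0.0 dz 0.1
35 0.9963 px -0.63 -0.11 dy_d -1.5 dz 0.0
36 0.9963 px -0.86 -0.16 dy_d -2.0 dz 0.0
```

Call:
drive_tool(delta_pos=[[0,-0.001,0.001],[0,-0.001,0.0012],[0,0,0.0013],[0,0,0.0014],[0,0,0.0014],[0,0,0.0014],[0,0,0.0014],[0,0,0.0014],[0,0,0.0014],[0,0,0.0014]], roll=[0,0,0,0,0,0,0,0,0,0], newtons=20)

```text
time: 47.45
tcp_pos: [474.2, -11.1, 20.6]
tool_rot: [2.412, 1.849, -0.028]
force: [-2.7, -0.4, 7.0]
opening: 18.1
```

```bash
python3 lk.py 37; python3 rollz.py 36 37
```

```text
47.45 [474.2 -11.1  20.6] h 74.8 F [-2.7 -0.4  7. ] T [0.46 0.22 0.2 ] op 18.1 tilt [ 0.05 -0.09 -0.99]
grip [   1.79 -146.14   72.87] tip y~ 49.86047436166095 hd 0.59 F [-2.52 -1.14  6.97] T [0.38 0.33 0.2 ]
roll [-0.2  4.2 77.7] 0.75
roll [-6.39  2.56 77.6 ] 0.96
36 0.9963 px -0.86 -0.16 dy_d -2.0 dz 0.0
37 0.9588 px -6.41 -1.15 dy_d -14.7 dz -0.0
```

View pics/c37.png

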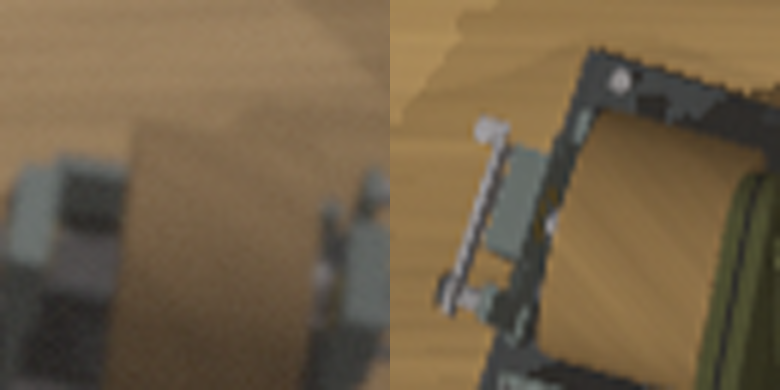

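```bash
python3 -c "
from ax import *
P,s=pickle.load(open('p37.pkl','rb'));save(P['scene'],'s37.png',(270,200,390,280),6)
print(tool(1,0,0),tool(0,1,0),tool(0,0,1))"; python3 slope.py 37 -103 -77
```

```text
[-0.01009425  0.99744322  0.07074695] [ 0.99699745  0.01547128 -0.07587307] [-0.07677362  0.06976864 -0.99460452]
n 10 slope 0.11027213656062189 z at -71 76.49927881477129
```

View pics/s37.png

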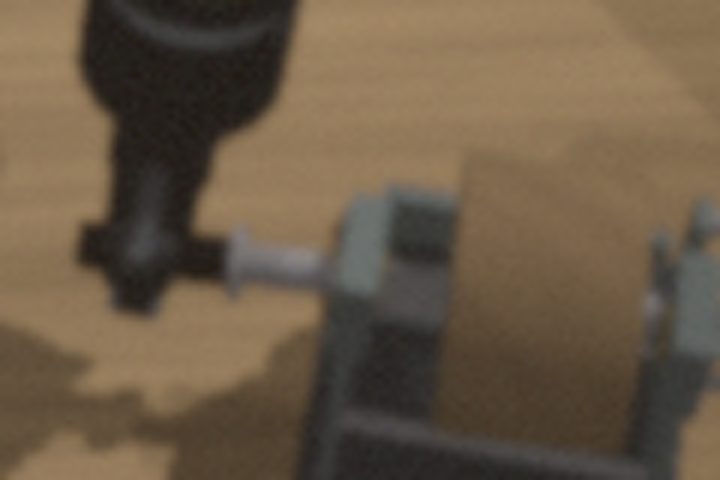

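```bash
python3 - <<'E'
from ax import *
P,s=pickle.load(open("p37.pkl","rb"))
save(P["scene"],"n37s.png",(365,235,395,265),13);save(P["top"],"n37t.png",(195,145,220,170),15)
a=cv2.imread("pics/n37s.png");b=cv2.resize(cv2.imread("pics/n37t.png"),(390,390));cv2.imwrite("pics/n37.png",np.hstack([a,b]))
np.set_printoptions(precision=2,suppress=True)
X=tri(P["top"],(206.3,156.8),P["scene"],(378.5,251.2));print(todisp(X))
c,sn=np.cos(Q[3]),np.sin(Q[3])
W=lambda x,y,z:[Q[0]+c*x-sn*y,Q[1]+sn*x+c*y,Q[2]+z]
for z in (73,75,77,79,81): print(z,proj(P["scene"],[W(0,50,z)]),proj(P["top"],[W(0,50,z)]))
E
```

```text
[[-4.56 48.99 82.14]]
73 [[378.44 255.13]] [[207.44 155.63]]
75 [[378.6  254.64]] [[207.3  155.51]]
77 [[378.77 254.16]] [[207.17 155.39]]
79 [[378.94 253.67]] [[207.03 155.27]]
81 [[379.11 253.19]] [[206.89 155.15]]
```

View pics/n37.png

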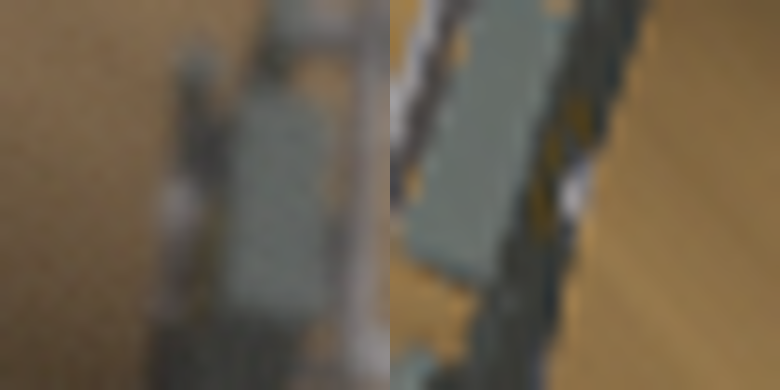

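Call:
drive_tool(delta_pos=[[0,-0.001,-0.0008],[0,-0.001,-0.0008],[0,-0.0004,-0.0008],[0,0,-0.0007],[0,0,0],[0,0,0],[0,0,0],[0,0,0],[0,0,0],[0,0,0]], roll=[0.2,0.2,0.1,0,0,0,0,0,0,0], newtons=30)

```text
time: 48.65
tcp_pos: [472.3, -11.7, 22.7]
tool_rot: [2.417, 1.836, -0.028]
force: [2.2, 0.1, 0.8]
opening: 17.7
```

```bash
python3 lk.py 38; python3 - <<'E'
from ax import *
P,s=pickle.load(open("p38.pkl","rb"))
save(P["scene"],"n37s.png",(365,235,395,265),13);save(P["top"],"n37t.png",(195,145,220,170),15)
a=cv2.imread("pics/n37s.png");b=cv2.resize(cv2.imread("pics/n37t.png"),(390,390));cv2.imwrite("pics/n38.png",np.hstack([a,b]))
E
```

```text
48.65 [472.3 -11.7  22.7] h 74.27 F [2.2 0.1 0.8] T [-0.28 -0.14 -0.09] op 17.7 tilt [ 0.05 -0.1  -0.99]
grip [  -0.07 -147.08   74.98] tip y~ 48.91899324736306 hd 0.05 F [2.07 0.66 0.77] T [-0.24 -0.21 -0.09]
roll [  0.47 -19.51  77.  ] 0.89
```

View pics/n38.png

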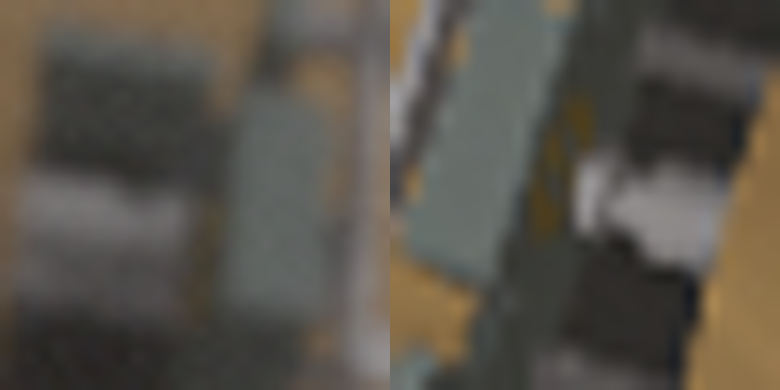

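```bash
python3 - <<'E'
from ax import *
np.set_printoptions(precision=2,suppress=True,linewidth=150)
P,s=pickle.load(open("p38.pkl","rb"));t,sc=P["top"],P["scene"]
for c in (210,211,212,213): print("top",c,t["color"][150:168,c].mean(1).astype(int))
for c in (368,371,374,377): print("sc",c,sc["color"][240:266,c].mean(1).astype(int))
c_,sn=np.cos(Q[3]),np.sin(Q[3])
W=lambda x,y,z:[Q[0]+c_*x-sn*y,Q[1]+sn*x+c_*y,Q[2]+z]
for y in (45,35,25): print(y,proj(t,[W(0,y,75),W(1,y,75),W(0,y,76)]).round(2).tolist(),proj(sc,[W(0,y,75),W(1,y,75),W(0,y,76)]).round(2).tolist())
E
```

```text
top 210 [ 57  55  53  45  46  61  96 132 140 116  57  40  43  43  45  44  45  42]
top 211 [ 43  44  44  43  42  51  92 129 140 135 120  79  41  43  43  44  44  43]
top 212 [ 46  44  45  45  43  75 111 128 138 137 135 111  39  42  44  43  44  42]
top 213 [ 58  43  44  44  45  72 106 124 135 138 134 112  45  41  43  42  40  40]
sc 368 [ 71  66  69  68  66  61  57  65  87 109 115 110 100  87  84  85  85  79  64  50  41  38  36  41  41  38]
sc 371 [ 65  59  58  60  57  53  50  51  73  99 116 113 104  93  82  77  76  73  61  48  41  40  38  37  41  41]
sc 374 [ 71  60  63  58  60  53  51  46  55  75  95 110 107  96  81  72  73  74  69  60  44  39  37  40  41  40]
sc 377 [ 79  65  61  55  59  59  55  56  55  72  92 105 104  94  83  76  75  77  74  64  54  45  43  43  45  42]
45 [[209.14, 156.08], [209.26, 155.71], [209.07, 156.02]] [[376.41, 254.25], [376.38, 254.61], [376.49, 254.01]]
35 [[212.82, 157.23], [212.93, 156.86], [212.75, 157.17]] [[372.04, 253.47], [372.0, 253.83], [372.11, 253.23]]
25 [[216.49, 158.37], [216.61, 158.0], [216.43, 158.31]] [[367.67, 252.69], [367.63, 253.05], [367.74, 252.45]]
```

Call:
drive_tool(delta_pos=[[0,-0.001,-0.0006],[0,-0.001,-0.0006],[0,-0.0007,-0.0004],[0,0,0],[0,0,0],[0,0,0],[0,0,0],[0,0,0],[0,0,0],[0,0,0]], roll=[0.6,0.6,0.4,0,0,0,0,0,0,0])

```text
time: 49.85
tcp_pos: [469.5, -10.9, 23.7]
tool_rot: [2.445, 1.798, -0.025]
force: [3.6, -0.8, 0.1]
opening: 17.7
```

```bash
cat > nose.py <<'E'
from ax import *
import sys
np.set_printoptions(precision=2,suppress=True,linewidth=150)
k=sys.argv[1];P,s=pickle.load(open(f"p{k}.pkl","rb"));t,sc=P["top"],P["scene"]
c_,sn=np.cos(Q[3]),np.sin(Q[3])
W=lambda x,y,z:[Q[0]+c_*x-sn*y,Q[1]+sn*x+c_*y,Q[2]+z]
def cr(v,a,lev):
    for i in range(a,len(v)-1):
        if (v[i]-lev)*(v[i+1]-lev)<=0: return i+(lev-v[i])/(v[i+1]-v[i])
def dev(c):
    v=t["color"][145:170,c].mean(1);m=6+int(np.argmax(v[6:20]))
    u=m
    while v[u]>88:u-=1
    l=m
    while v[l]>88:l+=1
    e0=u+(88-v[u])/(v[u+1]-v[u]);e1=l-1+(v[l-1]-88)/(v[l-1]-v[l]);return 145+(e0+e1)/2,e1-e0
def sce(c):
    v=sc["color"][240:266,c].mean(1);m=6+int(np.argmax(v[6:16]))
    lev=(v[m]+v[m-4:m].min())/2
    u=m
    while v[u]>lev:u-=1
    return 240+u+(lev-v[u])/(v[u+1]-v[u])
for c in (211,212,213,214):
    y=45-(c-209.14)/.3675; m,w=dev(c); pr=proj(t,[W(0,y,75)])[0]
    print("top y %.0f x=%.2f (if z75) w %.1f"%(y,-(m-pr[1])/.37,w))
for c in (369,371,373,375,377):
    y=45+(c-376.41)/.437; e=sce(c); pr=proj(sc,[W(0,y,75)])[0]; print("scene y %.0f rowdev of centre (edge+3.4) %.2f px"%(y,e+3.4-pr[1]))
save(sc,"n37s.png",(365,235,395,265),13);save(t,"n37t.png",(195,145,220,170),15)
a=cv2.imread("pics/n37s.png");b=cv2.resize(cv2.imread("pics/n37t.png"),(390,390));cv2.imwrite(f"pics/n{k}.png",np.hstack([a,b]))
E
python3 lk.py 39; python3 nose.py 38; python3 nose.py 39
```

```text
49.85 [469.5 -10.9  23.7] h 72.49 F [ 3.6 -0.8  0.1] T [-0.39 -0.33 -0.3 ] op 17.7 tilt [ 0.05 -0.1  -0.99]
grip [  -2.99 -147.11   75.98] tip y~ 48.890094580926274 hd -1.72 F [3.66 0.16 0.06] T [-0.29 -0.43 -0.3 ]
roll [  0.74 -23.38  74.1 ] 0.98
roll [ -2.77 -19.07  71.2 ] 0.84
top y 40 x=-4.57 (if z75) w 4.9
top y 37 x=-3.70 (if z75) w 6.0
top y 34 x=-3.07 (if z75) w 5.9
top y 32 x=-3.21 (if z75) w 5.8
scene y 28 rowdev of centre (edge+3.4) -1.55 px
scene y 33 rowdev of centre (edge+3.4) -1.51 px
scene y 37 rowdev of centre (edge+3.4) -1.65 px
scene y 42 rowdev of centre (edge+3.4) -1.05 px
scene y 46 rowdev of centre (edge+3.4) -1.57 px
top y 40 x=-0.43 (if z75) w 4.6
top y 37 x=-0.74 (if z75) w 5.2
top y 34 x=-0.10 (if z75) w 5.9
top y 32 x=0.42 (if z75) w 5.9
scene y 28 rowdev of centre (edge+3.4) -0.37 px
scene y 33 rowdev of centre (edge+3.4) -0.37 px
scene y 37 rowdev of centre (edge+3.4) 0.01 px
scene y 42 rowdev of centre (edge+3.4) 0.25 px
scene y 46 rowdev of centre (edge+3.4) -0.17 px
```

View pics/n39.png

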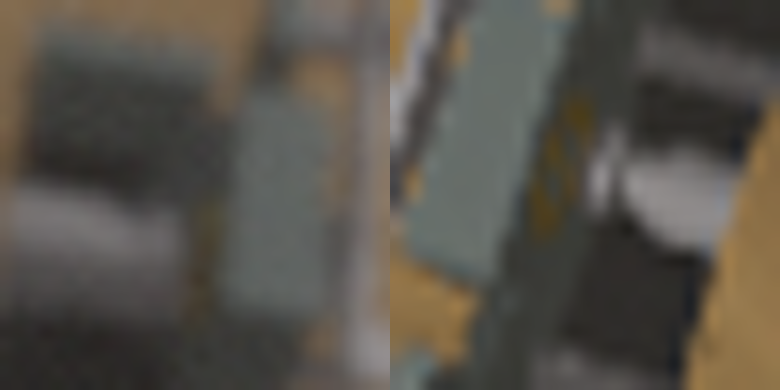

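```bash
python3 -c "
from ax import *
print(tool(1,0,0),tool(0,1,0),tool(0,0,1))"
```

```text
[0.02993673 0.99681699 0.07388964] [ 0.99660163 -0.02409136 -0.07877052] [-0.0767397   0.07599667 -0.99415066]
```

Call:
drive_tool(delta_pos=[[0.0015,0,-0.0001],[0.0015,0,-0.0001],[0.0015,0,-0.0001],[0.0015,0,-0.0001],[0.0015,0,-0.0001],[0.0015,0,-0.0001],[0.0015,0,-0.0001],[0.0015,0,-0.0001],[0.0015,0,-0.0001],[0,0,0]], roll=[0,0,0,0,0,0,0,0,0,0], newtons=50)

```text
time: 51.05
tcp_pos: [473.0, -1.3, 24.2]
tool_rot: [2.436, 1.799, -0.039]
force: [3.0, -0.1, 0.3]
opening: 17.5
```

```bash
python3 lk.py 40; python3 nose.py 40
```

```text
51.05 [473.   -1.3  24.2] h 72.7 F [ 3.  -0.1  0.3] T [-0.33 -0.32 -0.11] op 17.5 tilt [ 0.05 -0.11 -0.99]
grip [  -2.24 -136.34   76.46] tip y~ 59.661903815495066 hd -1.52 F [2.91 0.76 0.3 ] T [-0.23 -0.4  -0.11]
roll [  0.4  -20.36  75.3 ] 0.95
roll [ -0.75 -15.9   69.9 ] 0.72
top y 40 x=-0.56 (if z75) w 5.8
top y 37 x=-0.88 (if z75) w 6.0
top y 34 x=-0.42 (if z75) w 5.8
top y 32 x=-0.82 (if z75) w 5.9
scene y 28 rowdev of centre (edge+3.4) -0.46 px
scene y 33 rowdev of centre (edge+3.4) -0.46 px
scene y 37 rowdev of centre (edge+3.4) -0.47 px
scene y 42 rowdev of centre (edge+3.4) -0.58 px
scene y 46 rowdev of centre (edge+3.4) -0.73 px
```

View pics/n40.png

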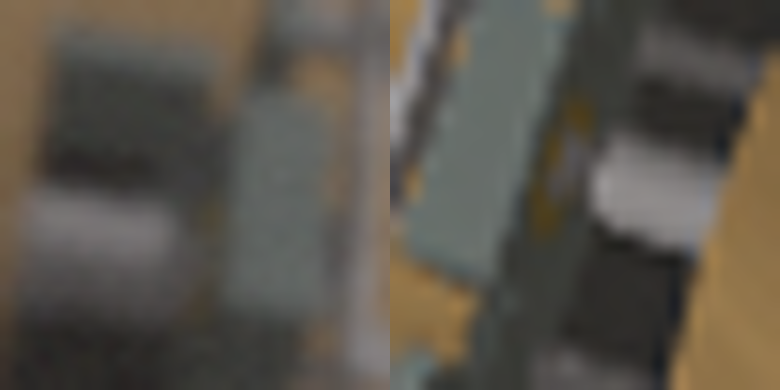

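Call:
drive_tool(delta_pos=[[0.0015,0.0003,-0.0001],[0.0015,0.0003,-0.0001],[0.0015,0.0002,-0.0001],[0.0015,0,-0.0001],[0.0015,0,-0.0001],[0.0015,0,-0.0001],[0.0015,0,-0.0001],[0.0015,0,-0.0001],[0.0015,0,-0.0001],[0.0015,0,-0.0001]], roll=[0,0,0,0,0,0,0,0,0,0])

```text
time: 52.25
tcp_pos: [477.9, 13.3, 24.4]
tool_rot: [2.435, 1.8, -0.043]
force: [-0.6, -3.0, 3.4]
opening: 17.4
```

```bash
python3 lk.py 41
```

```text
52.25 [477.9  13.3  24.4] h 72.76 F [-0.6 -3.   3.4] T [-0.96  0.16 -0.01] op 17.4 tilt [ 0.04 -0.11 -0.99]
grip [  -1.43 -120.82   76.65] tip y~ 75.18473792209244 hd -1.45 F [ 0.19 -3.07  3.44] T [-0.96 -0.11 -0.01]
roll [  0.35 -20.89  75.8 ] 0.86
roll [  0.79 -14.74  72.8 ] 0.6
```

View pics/c41.png

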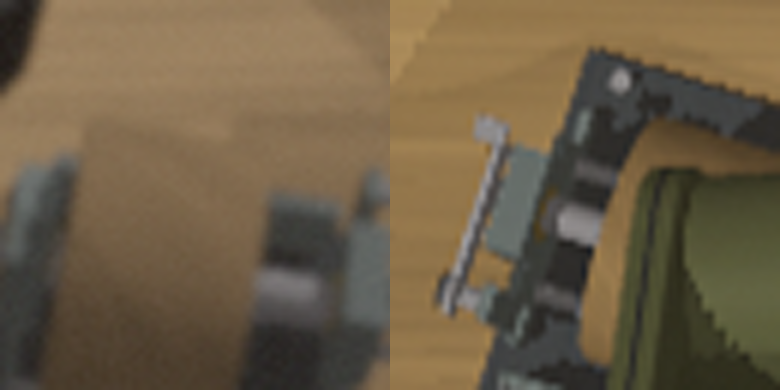

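Call:
drive_tool(delta_pos=[[0.0015,0,-0.0001],[0.0015,0,-0.0001],[0.0015,0,-0.0001],[0.0015,0,-0.0001],[0.0015,0,-0.0001],[0.0015,0,-0.0001],[0.0015,0,-0.0001],[0.0015,0,-0.0001],[0.001,0,-0.0001],[0.001,0,-0.0001]], roll=[0,0,0,0,0,0,0,0,0,0])

```text
time: 53.45
tcp_pos: [481.0, 24.2, 24.5]
tool_rot: [2.43, 1.8, -0.054]
force: [-1.3, -6.8, 5.9]
opening: 17.9
```

```bash
python3 lk.py 42; python3 -c "
from ax import *
P,s=pickle.load(open('p42.pkl','rb'));save(P['scene'],'s42.png',(290,200,410,280),6)"
```

```text
53.45 [481.   24.2  24.5] h 72.83 F [-1.3 -6.8  5.9] T [-0.99  0.19  0.02] op 17.9 tilt [ 0.04 -0.12 -0.99]
grip [  -1.27 -109.06   76.73] tip y~ 86.94397711917487 hd -1.39 F [ 0.65 -6.9   5.91] T [-1.01 -0.09  0.02]
roll [  2.39 -23.33  72.9 ] 0.57
roll [ 327.08 -466.83    1.2 ] 0.7
```

View pics/s42.png

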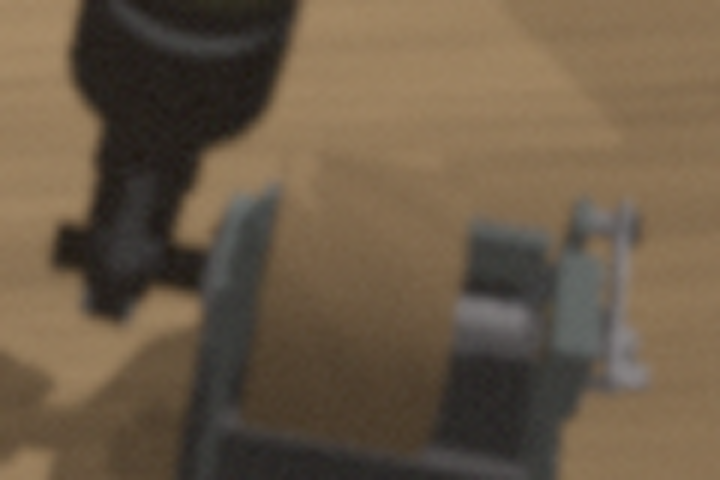

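Call:
drive_tool(delta_pos=[[0.0015,0,-0.0001],[0.0015,0,-0.0001],[0.0015,0,-0.0001],[0.0015,0,-0.0001],[0.0015,0,-0.0001],[0.0015,0,-0.0001],[0.0015,0,-0.0001],[0.0015,0,-0.0001],[0,0,0],[0,0,0]], roll=[0,0,0,0,0,0,0,0,0,0])

```text
time: 54.65
tcp_pos: [480.4, 22.7, 24.8]
tool_rot: [2.417, 1.793, -0.096]
force: [-0.9, 0.3, 5.4]
opening: 17.8
```

```bash
python3 lk.py 43; python3 -c "
from ax import *
for k in (42,43):
  P,s=pickle.load(open(f'p{k}.pkl','rb'));save(P['scene'],f'a{k}.png',(300,215,400,265),7);save(P['top'],f'b{k}.png',(180,130,230,180),7)
cv2.imwrite('pics/e43.png',np.vstack([cv2.imread('pics/a42.png')[:280],cv2.imread('pics/a43.png')[:280]]))"
```

```text
54.65 [480.4  22.7  24.8] h 72.87 F [-0.9  0.3  5.4] T [ 0.18 -0.03  0.09] op 17.8 tilt [ 0.03 -0.14 -0.99]
grip [  -1.13 -109.05   76.86] tip y~ 86.94749138585121 hd -1.34 F [-0.93  0.06  5.44] T [0.18 0.01 0.09]
roll [  3.01 -26.27  74.4 ] 0.61
```

View pics/e43.png

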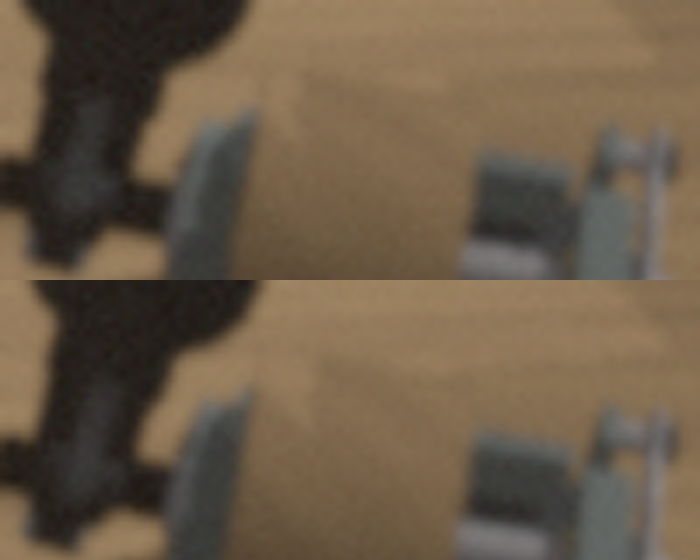

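View pics/b43.png

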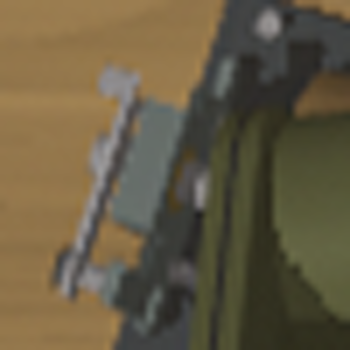

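```bash
python3 - <<'E'
from ax import *
np.set_printoptions(precision=1,suppress=True,linewidth=150)
for k in (42,43):
    P,s=pickle.load(open(f"p{k}.pkl","rb"));t=P["top"]
    print(k,t["color"][147:156,186:202].mean(2).astype(int))
print(todisp(atz(P["top"],[(192.1,151.2)],75.4)))
c_,sn=np.cos(Q[3]),np.sin(Q[3])
W=lambda x,y,z:[Q[0]+c_*x-sn*y,Q[1]+sn*x+c_*y,Q[2]+z]
print(proj(P["top"],[W(0,88.5,75),W(0,82.5,75),W(-8,85,75),W(8,85,75)]))
im=cv2.resize(cv2.cvtColor(P["top"]["color"],4)[140:165,180:205],None,fx=24,fy=24,interpolation=2)
for y in (88.5,82.5):
    u=(proj(P["top"],[W(-8,y,75),W(8,y,75)])-[180,140]+.5)*24;cv2.line(im,tuple(u[0].astype(int).tolist()),tuple(u[1].astype(int).tolist()),(0,0,255),1)
cv2.imwrite("pics/f43.png",im)
E
```

```text
42 [[115 114 115 116 115 116 116 116 115 115 135 132  79 110 106 104]
 [114 114 114 114 115 115 114 113 110 109 138  96  82 111 106 105]
 [115 114 115 115 115 115 114 117 110 112 141  77  82 106 105 105]
 [116 115 115 115 115 115 112 129 123 133 134  77  81 105 106 105]
 [114 114 114 113 113 113 116 141 136 139  97  72  97 106 106 105]
 [114 114 114 114 114 113 120 144 141 143  76  76 112 107 105 105]
 [113 113 114 113 114 114 116 139 150 135  77  81 105 106 106 106]
 [113 113 113 113 113 113 112 124 155 102  72  95 106 106 106 105]
 [113 112 113 111 112 111 110 118 142  77  81 111 106 106 105 106]]
43 [[115 115 115 114 116 116 116 115 115 115 136 132  79 109 106 104]
 [114 114 114 115 115 115 114 114 109 112 138  96  82 112 106 106]
 [116 115 114 115 114 115 114 117 107 116 141  77  81 107 106 105]
 [115 116 115 115 115 115 114 126 121 143 135  77  82 105 105 105]
 [114 114 113 114 114 113 116 137 134 155 100  73  96 105 105 105]
 [114 114 114 113 114 113 121 145 140 141  77  76 112 107 106 105]
 [114 113 114 114 113 113 116 141 150 136  77  81 105 106 106 105]
 [114 113 113 113 113 112 111 127 155 101  73  95 105 107 105 105]
 [111 112 112 111 112 112 110 120 142  76  81 112 106 106 106 106]]
[[-1.1 91.1 75. ]]
[[193.2 151.1]
 [195.4 151.8]
 [193.5 154.4]
 [195.4 148.6]]
```

View pics/f43.png

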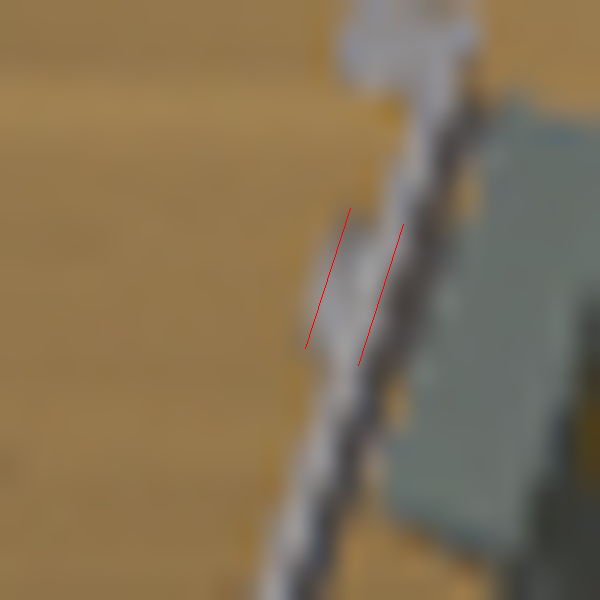

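Call:
drive_tool(delta_pos=[[0,0,0],[0,0,0],[0,0,0],[0,0,0],[0,0,0],[0,0,0],[-0.001,0,-0.003],[-0.001,0,-0.006],[-0.001,0,-0.008],[-0.002,0,-0.01]], roll=[0,0,0,0,0,0,0,0,0,0], jaw=-1)

```text
time: 55.85
tcp_pos: [473.5, 22.3, 49.0]
tool_rot: [2.421, 1.797, -0.108]
force: [0.7, -0.9, 0.1]
opening: 85.2
```

Call:
drive_tool(delta_pos=[[-0.002,0,-0.012],[-0.005,0,-0.014],[-0.008,0,-0.015],[-0.01,0,-0.015],[-0.01,0,-0.015],[-0.01,0,-0.015],[-0.01,0,-0.015],[-0.01,0,-0.012],[-0.008,0,-0.008],[0,0,0]], roll=[0,0,0,0,0,0,0,0,0,0])

```text
time: 56.85
tcp_pos: [451.3, -32.0, 196.8]
tool_rot: [2.414, 1.792, -0.09]
force: [-0.3, 0.2, -0.2]
opening: 85.3
```

```bash
python3 lk.py 45; python3 slope.py 45 -70 -69 2>/dev/null; python3 -c "
from ax import *
P,s=pickle.load(open('p45.pkl','rb'));save(P['scene'],'s45.png',(290,200,410,280),6);save(P['top'],'t45.png',(185,120,300,210),6)"
```

```text
56.85 [451.3 -32.  196.8] h 72.91 F [-0.3  0.2 -0.2] T [0.09 0.04 0.01] op 85.3 tilt [ 0.03 -0.14 -0.99]
grip [ -14.58 -169.67  248.87] tip y~ 26.328431988231557 hd -1.3 F [-0.31  0.16 -0.21] T [0.08 0.06 0.01]
roll [  0.95 -20.83  76.3 ] 0.8
roll [  1.68 -21.56  71.2 ] 0.64
n 1 slope -0.6261990987657658 z at -71 88.46624226646878
```

View pics/s45.png

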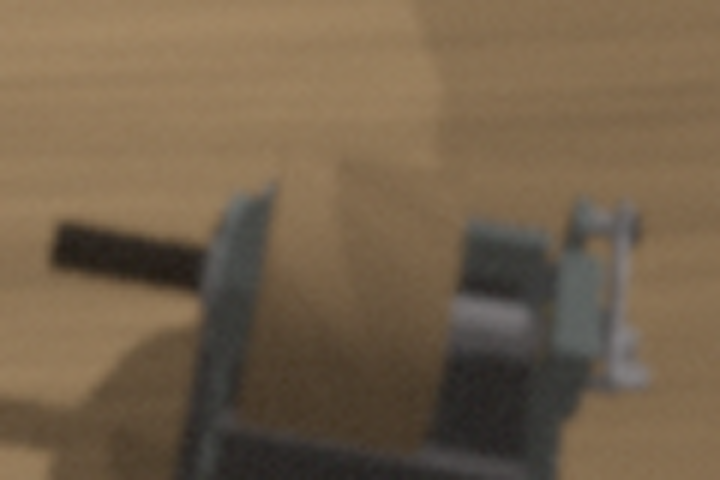

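View pics/t45.png

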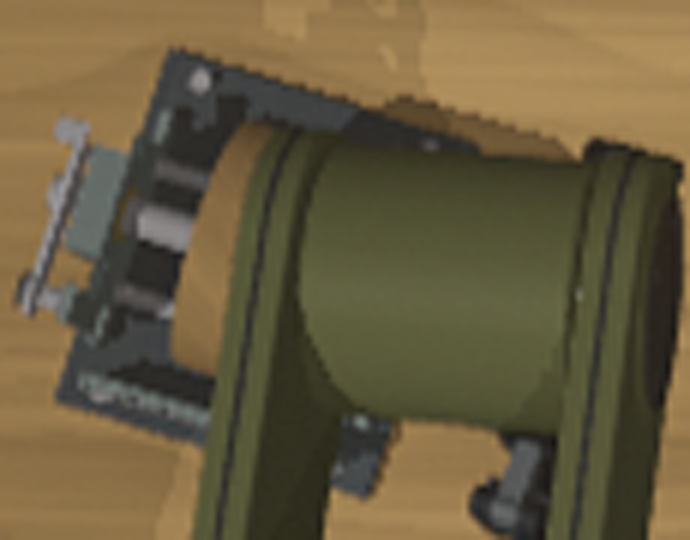

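Call:
drive_tool(delta_pos=[[-0.015,0,-0.005],[-0.025,0,-0.005],[-0.03,0,0],[-0.03,0,0],[-0.03,0,0],[-0.03,0,0],[-0.03,0,0],[-0.02,0,0],[-0.01,0,0],[0,0,0]], roll=[0,0,0,0,0,0,0,0,0,0])

```text
time: 58.05
tcp_pos: [381.3, -241.1, 219.9]
tool_rot: [2.422, 1.819, -0.111]
force: [-0.4, -0.2, -0.1]
opening: 85.4
```

```bash
python3 lk.py 46; python3 - <<'E'
from ax import *
np.set_printoptions(precision=2,suppress=True)
P,s=pickle.load(open('p46.pkl','rb'));t,sc=P["top"],P["scene"]
c_,sn=np.cos(Q[3]),np.sin(Q[3])
W=lambda x,y,z:[Q[0]+c_*x-sn*y,Q[1]+sn*x+c_*y,Q[2]+z]
o=[]
for p,b in((t,(185,120,295,205)),(sc,(290,205,400,290))):
    im=cv2.resize(cv2.cvtColor(p["color"],4)[b[1]:b[3],b[0]:b[2]],None,fx=7,fy=7,interpolation=2)
    for y,r in((-136,10),(-76,15),(-71,15),(88.5,7)):
        u=(proj(p,[W(-r,y,75),W(r,y,75)])-b[:2]+.5)*7;cv2.line(im,tuple(u[0].astype(int).tolist()),tuple(u[1].astype(int).tolist()),(0,0,255),1)
    o.append(im)
cv2.imwrite("pics/g46t.png",o[0]);cv2.imwrite("pics/g46s.png",o[1])
for n,p in P.items():
    for k in("tape","glue_sticks","brush_pot","shell_cone"):
        print(n,k,[np.round(r["position"]).tolist() for r in mark_of(k,p)[:1]])
E
```

```text
58.05 [ 381.3 -241.1  219.9] h 73.66 F [-0.4 -0.2 -0.1] T [ 0.12 -0.04 -0.01] op 85.4 tilt [ 0.01 -0.13 -0.99]
grip [ -23.57 -390.1   272.01] tip y~ -194.0982456396145 hd -0.55 F [-0.3  -0.29 -0.13] T [ 0.13 -0.01 -0.01]
roll [  0.2 -22.6  74.4] 0.71
roll [ -0.19 -23.02  71.6 ] 0.86
scene tape [[508.0, 134.0, 1.0]]
scene glue_sticks [[560.0, -203.0, 2.0]]
scene brush_pot [[696.0, -403.0, -4.0]]
scene shell_cone [[411.0, 384.0, -1.0]]
top tape [[355.0, -106.0, 2.0]]
top glue_sticks [[555.0, -206.0, -4.0]]
top brush_pot [[697.0, -406.0, 0.0]]
top shell_cone [[415.0, 390.0, -1.0]]
```

View pics/g46t.png

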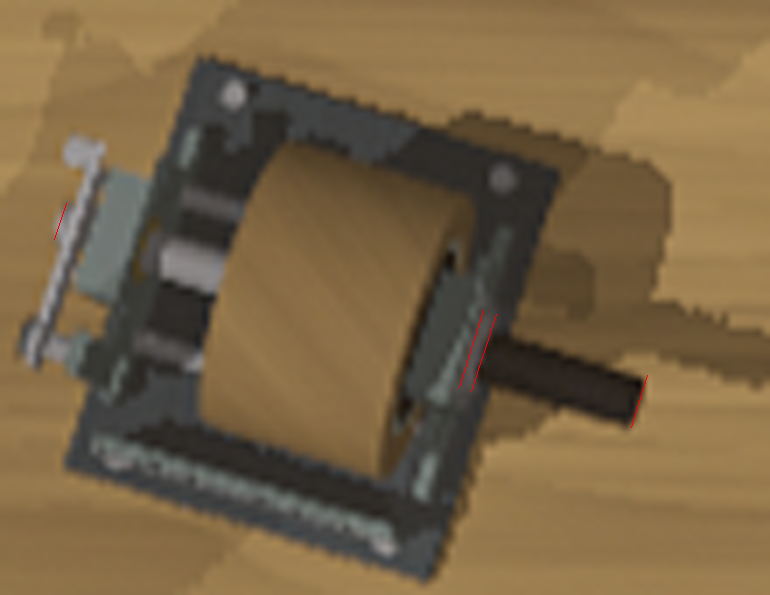

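View pics/g46s.png

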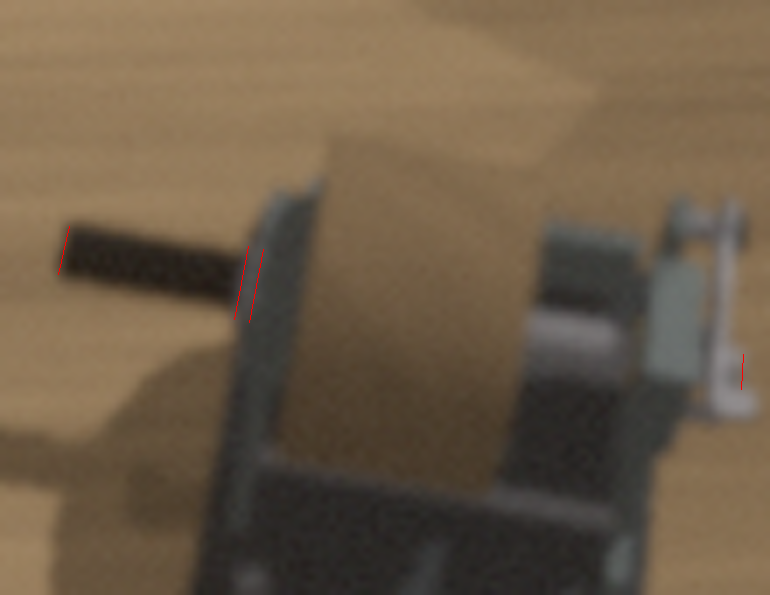

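```bash
python3 - <<'E'
from ax import *
P0=pickle.load(open("p0.pkl","rb"))
L={k:pickle.load(open(f"p{k}.pkl","rb"))[0] for k in (22,38,41,42,43,45,46)}
for cm,b in(("scene",(386,230,400,262)),("top",(185,138,202,175))):
    A=L[38][cm]["color"].astype(float).mean(2)[b[1]:b[3],b[0]:b[2]]
    for k in L:
        B=L[k][cm]["color"].astype(float).mean(2)[b[1]:b[3],b[0]:b[2]]
        print(cm,k,"diff vs 38:",np.abs(A-B).mean().round(2), "hinge-end rows" ,np.abs(A-B).mean(1).round(0).astype(int).tolist())
ims=[cv2.resize(cv2.cvtColor((P0 if k==0 else L[k])["scene"]["color"],4)[226:266,376:406],None,fx=8,fy=8,interpolation=2) for k in (38,41,46)]
cv2.imwrite("pics/catch.png",np.hstack(ims))
E
python3 rollz.py 46
```

```text
scene 22 diff vs 38: 4.51 hinge-end rows [2, 1, 2, 2, 2, 2, 3, 2, 2, 3, 3, 4, 5, 6, 6, 7, 6, 6, 6, 6, 6, 6, 6, 7, 7, 7, 6, 6, 6, 4, 3, 3]
scene 38 diff vs 38: 0.0 hinge-end rows [0, 0, 0, 0, 0, 0, 0, 0, 0, 0, 0, 0, 0, 0, 0, 0, 0, 0, 0, 0, 0, 0, 0, 0, 0, 0, 0, 0, 0, 0, 0, 0]
scene 41 diff vs 38: 1.67 hinge-end rows [1, 2, 1, 2, 2, 1, 1, 1, 1, 2, 2, 2, 2, 2, 2, 2, 2, 2, 1, 1, 1, 2, 1, 2, 2, 2, 2, 1, 1, 1, 2, 4]
scene 42 diff vs 38: 2.16 hinge-end rows [2, 1, 1, 2, 2, 1, 1, 1, 2, 2, 1, 2, 2, 2, 2, 3, 2, 2, 1, 2, 2, 2, 2, 2, 3, 4, 4, 4, 2, 2, 4, 4]
scene 43 diff vs 38: 2.49 hinge-end rows [2, 2, 2, 2, 2, 2, 2, 1, 2, 2, 2, 2, 2, 2, 3, 3, 2, 3, 2, 2, 2, 2, 3, 3, 3, 4, 5, 4, 1, 2, 4, 4]
scene 45 diff vs 38: 2.9 hinge-end rows [2, 3, 3, 3, 2, 3, 2, 3, 2, 2, 2, 2, 3, 3, 3, 2, 3, 2, 3, 2, 2, 3, 2, 2, 3, 3, 3, 3, 3, 5, 6, 7]
scene 46 diff vs 38: 4.5 hinge-end rows [1, 1, 2, 2, 2, 3, 3, 3, 2, 3, 3, 3, 4, 5, 6, 6, 6, 6, 5, 6, 6, 6, 6, 6, 7, 9, 9, 7, 5, 4, 3, 2]
top 22 diff vs 38: 3.89 hinge-end rows [4, 4, 5, 5, 5, 5, 5, 4, 4, 5, 4, 4, 5, 4, 5, 5, 5, 6, 6, 6, 7, 7, 6, 4, 3, 2, 2, 2, 2, 2, 3, 2, 1
[... 263 characters left out ...]
 1, 1, 2, 1, 1, 1, 1, 2, 1, 1, 1, 1, 1, 1, 1, 0, 0]
top 42 diff vs 38: 1.29 hinge-end rows [1, 1, 3, 5, 5, 3, 1, 0, 0, 1, 1, 1, 3, 5, 4, 2, 1, 1, 0, 1, 1, 1, 0, 0, 0, 1, 0, 1, 1, 1, 0, 1, 0, 0, 1, 0, 0]
top 43 diff vs 38: 1.23 hinge-end rows [1, 1, 4, 5, 4, 2, 1, 0, 0, 0, 1, 1, 2, 3, 4, 3, 1, 1, 0, 1, 1, 0, 1, 1, 0, 1, 1, 0, 1, 1, 1, 1, 1, 1, 1, 1, 0]
top 45 diff vs 38: 1.74 hinge-end rows [1, 2, 5, 6, 5, 3, 1, 1, 1, 1, 2, 2, 2, 3, 4, 3, 2, 1, 1, 1, 1, 1, 1, 1, 1, 1, 1, 1, 1, 1, 1, 1, 1, 1, 1, 1, 1]
top 46 diff vs 38: 4.56 hinge-end rows [5, 5, 5, 6, 5, 5, 6, 5, 5, 5, 5, 5, 5, 7, 8, 7, 6, 6, 6, 6, 6, 6, 6, 4, 3, 4, 3, 3, 3, 3, 3, 3, 2, 2, 2, 2, 2]
46 0.8926 px -16.86 0.28 dy_d -36.6 dz -12.9
```

View pics/catch.png

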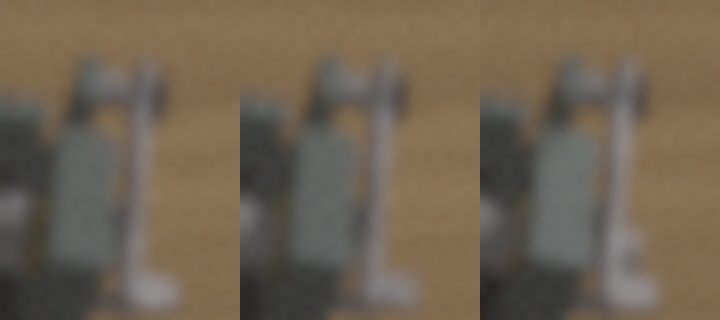

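```bash
python3 - <<'E'
from ax import *
P0=pickle.load(open("p0.pkl","rb"))
L={k:pickle.load(open(f"p{k}.pkl","rb"))[0] for k in (9,22,26,36,38,39,40,41,42,43,45,46)};L[0]=P0
np.set_printoptions(linewidth=170)
def crop(k): return L[k]["top"]["color"].astype(float).mean(2)[136:148,192:204]
for k in (0,22,36,38,40,41,42,45,46): print(k);print(crop(k)[2:9].astype(int))
ims=[cv2.resize(cv2.cvtColor(L[k]["top"]["color"],4)[134:178,182:206],None,fx=7,fy=7,interpolation=0) for k in (0,40,41,45,46)]
cv2.imwrite("pics/catcht.png",np.hstack(ims)[:, :800])
E
```

```text
0
[[108 108 107 104 107 108 108 109 108 108 109 109]
 [109 108 112 121 123 114 104 108 109 109 110 111]
 [109 106 125 147 142 133 123 138 112 110 110 110]
 [107 106 144 147 147 147 148 151 114 109 110 110]
 [107 106 143 153 148 145 148 117 109 109 110 110]
 [111 116 124 146 133 138 151 101 106 112 112 112]
 [121 130 116 114 103 137 142  82  93 111 114 115]]
22
[[113 112 112 108 112 112 113 114 114 114 114 114]
 [114 113 117 127 128 120 109 112 115 115 115 115]
 [114 112 132 154 149 138 129 143 117 115 116 116]
 [113 111 149 153 153 154 154 157 119 115 115 116]
 [112 110 149 159 155 152 154 122 115 114 115 115]
 [118 116 129 152 140 145 158 107 111 117 117 117]
 [122 122 120 120 109 144 149  87  97 116 119 121]]
36
[[113 114 113 109 112 114 114 115 115 114 113 115]
 [115 114 118 128 129 121 111 114 115 115 117 116]
 [114 112 133 155 151 132 121 131 118 116 116 116]
 [113 111 150 155 149 139 139 138 118 115 117 116]
 [113 111 150 160 139 138 140 112 115 116 116 116]
 [118 116 130 153 130 134 140 101 111 114 117 117]
 [123 122 122 121 110 131 129  81  96 106 114 117]]
38
[[113 113 113 1
[... 1447 characters left out ...]
112 113 113 113 113 113 114 113]
 [114 113 116 119 122 116 110 113 114 115 115 115]
 [113 113 125 137 134 126 119 130 116 115 115 115]
 [113 112 134 137 137 137 138 136 117 114 116 115]
 [112 111 131 141 138 138 138 111 114 115 115 115]
 [118 115 121 138 128 132 139 100 110 113 115 117]
 [121 121 121 121 110 130 128  80  95 105 113 116]]
46
[[111 111 111 107 111 111 112 112 112 112 112 113]
 [113 111 116 125 127 118 108 112 113 114 114 114]
 [112 110 130 151 147 137 127 141 116 114 114 115]
 [111 109 148 151 151 152 153 155 117 113 114 114]
 [110 109 147 157 153 149 152 121 113 113 114 113]
 [116 114 127 150 138 143 155 106 109 114 116 115]
 [121 120 119 117 107 142 147  88  97 115 117 119]]
```

View pics/catcht.png

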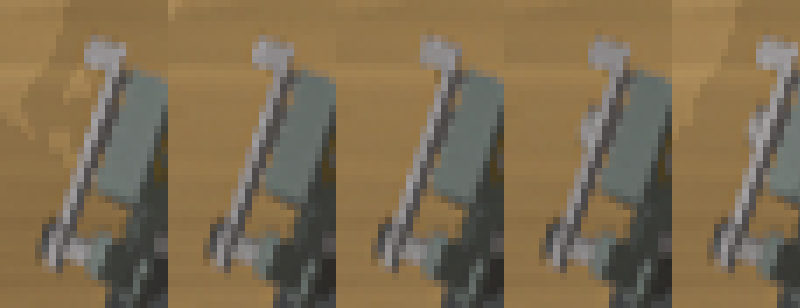

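```bash
python3 - <<'E'
from ax import *
P0=pickle.load(open("p0.pkl","rb"));P=pickle.load(open("p45.pkl","rb"))[0]
cv2.imwrite("pics/tape.png",np.hstack([cv2.resize(cv2.cvtColor(x["scene"]["color"],4)[195:250,220:285],None,fx=6,fy=6) for x in(P0,P)]))
job_done();print(sense()["time"])
E
```

```text
the job is handed in; nothing more can be done
the job is handed in; nothing more can be done
```

View pics/tape.png

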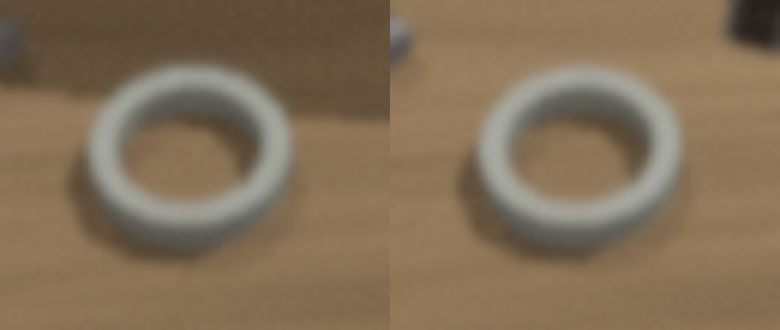

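I took the axle from the brush rest and fed it through the near bearing, hub and far bearing. I pressed it until it stopped, let go, moved the arm clear and handed the job in at about 58.5 s of the 70 s. No verdict is reported.

**Last checks**
- **Axle:** the handle end, flange and nose overlay the computed home pose in both cameras to about 1 mm.
- **Catch:** it moved as the nose came to it. Afterwards its picture matched the earlier at-rest one again, so I take it to be down in the groove.
- **Roll:** the network put its centre at 71.6 mm (top camera) and 74.4 mm (scene camera), each good to about 4 mm. That alone doesn't prove it clears 71.8 mm; I inferred that it hangs from the axle lying level through both bearings.
- **Other things:** the small tape roll looks unmoved beside the first picture. The glue sticks, pot and cone I only looked up at the end, and did not compare with the start.

**What disagreed**
- **Height reading:** the reported tool height was about 45 mm too low at the fingers, so the first grasp closed above the handle. I corrected it from the pictures.
- **Dispenser fit:** my first fit was about 1.5 mm low, so the nose met the near block at up to about 9 N. I refitted before going in.
- **Far bearing:** the axle stuck there because it was still dipped and turned slightly sideways. I cured that by pressing the handle down with a light grip and correcting what the pictures showed.
- **Slope reading:** my picture-based estimate of the axle's slope was unreliable and had shown it level when it was not.

The largest wrist force I read at the end of a move was about 13 N. I could not read the contact forces between axle and dispenser directly; I estimated them at up to about 21 N, under the 30 N limit.

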